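Code the sample tubes on the treadle marker

ROBOT

A 6-joint arm with a two-finger parallel gripper is mounted at the origin on the work surface. World frame = base frame: x ahead of the robot, y to its left, z up, the work surface at z = 0. Lengths are in mm, angles in rad, forces in N, time in s.
With the tool pointing down it reaches from about 300 to 850 mm from the base axis. Payload 4.2 kg.
Tool frame: the origin (TCP) lies at the centre of the arm's flange, where the gripper is bolted on; the fingertips stand 191 mm ahead of it and the grasp point (between the pads) lies 172 mm ahead of it; x points along the fingers, z is the direction in which the jaws open and shut, and the axes are right-handed (so a half turn about x gives the same grasp; the last joint's range is limited). The gripper opens to 91 mm and grips with 3 to 60 N. Pads are 32 mm wide; open, the fingers measure 118 mm over their backs; the gripper's body (76 mm by 178 mm) begins 60 mm behind the grasp point.
Start: joints at [1.303, 0.32, 1.565, -0, 1.257, -0.02], TCP at [141.028, 557.435, 404.776] pointing down, gripper open.
Joint ranges: [-3.11, 3.11], [-0.84, 2.01], [0.21, 2.61], [-1.34, 4.49], [0.05, 2.63], [-2.56, 2.56]. Speed limits (rad/s): [2.57, 2.57, 3.14, 3.14, 3.14, 3.14].

INTERFACE

Orientations are given as a rotation vector (axis times angle).
In Python, from station import * gives the robot as it stands.
- The arm moves only by the tool play_rows, never from a script. Its argument "series" is a list of rows, each an object of numbers: "gripper": the opening, from 0 (shut) to 1 (fully open); "x", "y", "z": the shift along the world's x, y, z in units of 0.075 m (1.0 is 0.075 m); "wx", "wy", "wz": the turn, a rotation vector about the world's x, y, z in units of 90 degrees (1.0 is 90 degrees). A call has 1 to 10 rows; each row shifts and turns the commanded pose from where the row before left it; what a row does not reach is not made up. A row lasts 1/10 s, in which the tool goes at most 50 mm and 8.59 degrees, less where a joint would pass 70% of its speed; a pose out of reach is approached as far as the arm can. A call with a number of a shift or a turn outside -1 to 1 is refused whole. A call with a gripper value outside its range is refused whole. The fingers move at their own pace and stop on an object; "grip_force" is the grip in N (left out, the last holds). Time passes only in rows, so rows that do not move let the fingers close. It gives the time, the measured TCP pose, the force and the opening at its end, in the units of the state.
- read_state(): the state, without advancing time (a new reading comes with each control period).
- get_image(name): name is "scene" or "top"; returns a dict with "image" (480x640x3 uint8, red, green, blue), "range_z" (480x640 float32, mm along the optical axis (not along the pixel's ray), 0 where there is no reading), "mtx" (3x3 intrinsics, pixels), "eye" and "rotation" of the camera in the world. Camera axes: x right, y down, z forward; pixel columns grow to the right and rows downward; lengths in mm; the calibration is good to about 2 mm. A picture is of the moment at which its call begins.
- job_done(): hands the job in, once; it reports no verdict.
The state is a dict: "time": time; "q": joint angles; "joint_velocities": joint speeds; "effort": joint torques, N m; "ee_pos": TCP position; "orientation": TCP orientation; "ft_force": force on the tool from outside, world axes, zero at the start; "moment": the same for the moment, N m; "finger_gap": opening from 0.0 (shut) to 1.0 (fully open).
Only numpy, scipy, OpenCV 4.12 (cv2) and the standard library are available. Lean on these libraries where they do the work, as an engineer would, in place of code of your own. Each camera call takes 0.05 s, during which the arm holds its last target.

TASK

Code this batch of white-capped sample tubes on the treadle marker: lay every one of them on its side in a blue groove of the cradle, one to a groove, then press the black treadle fully down to its stop, hold it there for three seconds with all the tubes still lying in the grooves, and let it come back up. If an orange-capped tube from the last batch is still in the cradle, it is already coded: take it out and lay it in the green tray before you press. Finally lay the coded tubes on their sides in the green tray too, and leave the vials, dish, pen and plug box where they are.

Things in the scene. Friction and masses are not known exactly. Their poses are not given: they have to be found in the camera images.
- tube1: White-capped tube 115 mm long, pale body 30 mm in diameter, round 34 mm cap (14 mm long) at its +z end, square foot 38 x 38 x 8 mm at its -z end; about 90 g, nearly balanced at mid-length. Origin on the axis 49 mm above the foot's underside (8.5 mm below mid-length), z axis from foot to cap. Two or three of tube1 to tube3 are present; they stand upright on tube_mat at the start.
- tube2: White-capped tube 115 mm long, pale body 30 mm in diameter, round 34 mm cap (14 mm long) at its +z end, square foot 38 x 38 x 8 mm at its -z end; about 90 g, nearly balanced at mid-length. Origin on the axis 49 mm above the foot's underside (8.5 mm below mid-length), z axis from foot to cap. Two or three of tube1 to tube3 are present; they stand upright on tube_mat at the start.
- tube3: White-capped tube 115 mm long, pale body 30 mm in diameter, round 34 mm cap (14 mm long) at its +z end, square foot 38 x 38 x 8 mm at its -z end; about 90 g, nearly balanced at mid-length. Origin on the axis 49 mm above the foot's underside (8.5 mm below mid-length), z axis from foot to cap. Two or three of tube1 to tube3 are present; they stand upright on tube_mat at the start.
- old_a: Orange-capped tube 115 mm long, pale body 30 mm in diameter, round 34 mm cap (14 mm long) at its +z end, square foot 38 x 38 x 8 mm at its -z end; about 90 g, nearly balanced at mid-length. Origin on the axis 49 mm above the foot's underside (8.5 mm below mid-length), z axis from foot to cap. Black code band. At most one old tube is present, in an outer groove, cap at the high end.
- old_b: Orange-capped tube 115 mm long, pale body 30 mm in diameter, round 34 mm cap (14 mm long) at its +z end, square foot 38 x 38 x 8 mm at its -z end; about 90 g, nearly balanced at mid-length. Origin on the axis 49 mm above the foot's underside (8.5 mm below mid-length), z axis from foot to cap. Black code band. At most one old tube is present, in an outer groove, cap at the high end.
- cradle: Blue cradle on the marker: three V-grooves along its x axis at y = -62, 0, +62 mm. Origin on the axis of a tube lying in the middle groove, halfway along. Slopes 25 degrees: x points away from the pedal and upward, z is square to the grooves. A seated tube's axis runs along x within 8 mm of the groove's line (z = 0), cap either way, its middle near x = 0 (origin within 25 mm).
- marker: Grey treadle marker, 200 mm wide, fixed; origin under the cradle's origin, which is 66 mm above it; x away from the pedal. V supports are 10 mm long at cradle x = +-31 mm and end 2 mm below the tube's axis; between them fingers may go 25 mm below the axis. A stop wall at the low end has its inner face at cradle x = -64 mm and its top 1 mm below the axis. Reaches 90 mm beyond the origin.
- pedal (a joint): angle of the treadle: 0 up (spring returned), 0.30 rad at its bottom stop; counts as fully down above 0.27. The spring needs about 6 N at the pad to start and about 14 N at the stop
- pedal_pad (a point): centre of the top of the black treadle pad with yellow stripes (75 mm long in x, 110 mm wide), at the front of the marker nearest the robot; top 64 mm above the bench when up; goes down about 28 mm to the stop, on an arc about pedal_hinge
- pedal_hinge (a point): point on the treadle's level hinge axis, 95 mm behind the pad centre (towards the cradle), 52 mm above the bench; the axis is parallel to the cradle's y axis
- tray: green open tray, 170 (x) x 235 (y) x 28 mm, walls 5 mm, floor 5 mm, fixed; origin at the centre of its underside, z up. Four tubes fit side by side along its x axis at y = -81, -27, 27, 81 mm; a tube lying in it on its foot and cap has its axis 22 to 24 mm above the tray's origin
- tube_mat: grey mat 200 (x) x 235 (y) x 4 mm, fixed, on which the tubes stand; origin at the centre of its underside. It lies on one side of the marker and the tray on the other; which is which varies
- vial1: stoppered rearing vial, brown disc base 38 mm, cream stopper, 46 mm high; bystander; origin at the centre of its underside
- vial2: like vial1; bystander; origin at the centre of its underside
- vial3: like vial1, sometimes absent; bystander; origin at the centre of its underside
- dish: clear round dish 90 mm in diameter, 15 mm high; bystander; origin at the centre of its underside
- pen: black marker pen with red cap, 135 mm long; bystander; origin at the centre of its underside
- plug_box: open blue box of plugs, 90 x 130 x 60 mm; bystander; origin at the centre of its underside
Mind the look-alikes: they are no part of the job. What is shaped like the tube3 but pink or red is not meant.

How it is judged:
By the outcome, as a careful person would: the job done as asked, in the order asked, and still so for the second after the job is handed in, with the robot touching nothing.
Of tube1, tube2, tube3 only 2 to 3 are there at a start; the rules pass over those that are not, and their reading is None.
Of old_a, old_b, vial3 only 1 to 1 are there at a start; the rules pass over those that are not, and their reading is None.
At some moment in a run one of tube1, tube2, tube3 may be knocked a few centimetres aside while the robot is not near it.
It also fails if it takes over 210 s, if anything falls off the work surface, if the arm or the gripper's body presses on something with over 40 N, if the wrist force passes 120 N, or if a joint passes its speed limit or range.

## Working session

There is one attempt and no reset: what is moved stays moved. The work goes in short steps, Python scripts to look and compute and a tool call to move; the robot and the scene stay as the last step left them, time stands still between calls to the robot, and variables do not carry over. Pictures are saved under pics/ and viewed, and the job is handed in when it is done.

Besides the shell and the picture viewer there is one more tool, called after "Emit:" as a command line: name --argument value ..., lists and objects as JSON in quotes. play_rows: Moves the arm, as the interface text tells. Its arguments: {"type":"object","properties":{"series":{"type":"array"},"grip_force":{"type":"number"}},"required":["series"]}

```bash
ls; mkdir -p pics; cat > h.py <<'E'
from station import *
import numpy as np, cv2
def snap(n,f):
    d=get_image(n); cv2.imwrite(f'pics/{f}.png',cv2.cvtColor(d['image'],cv2.COLOR_RGB2BGR)); np.savez(f'pics/{f}.npz',**{k:d[k] for k in ('image','range_z','mtx','eye','rotation')}); return d
def pts(d):
    h,w=d['range_z'].shape; K=np.array(d['mtx']); v,u=np.mgrid[:h,:w]; z=d['range_z']
    p=np.stack([(u-K[0,2])/K[0,0]*z,(v-K[1,2])/K[1,1]*z,z],-1)
    return p@np.array(d['rotation']).T+np.array(d['eye'])
E
python3 - <<'E'
from h import *
print(read_state())
for n in('scene','top'):
    d=snap(n,n+'0'); print(n,d['mtx'],d['eye'],d['rotation'])
E
```

```text
pics
{'time': 0.0, 'q': array([ 1.30299634e+00,  3.20275551e-01,  1.56571301e+00, -2.58167951e-05,
        1.25741124e+00, -2.00032956e-02]), 'joint_velocities': array([ 0.00056337, -0.00050373, -0.00230645,  0.00166147,  0.00027899,
        0.00053719]), 'effort': array([ 9.15142900e-04, -4.12461913e+01, -2.31974047e+01,  7.27576646e-02,
        4.56646609e-02, -1.37005045e-04]), 'ee_pos': array([140.98465945, 557.25591366, 403.9161876 ]), 'orientation': array([-1.02588123,  1.31775293,  1.02404412]), 'ft_force': array([ 0.11310665,  0.34171868, -0.27324563]), 'moment': array([ 0.02975193, -0.04212222,  0.00452356]), 'finger_gap': 1.0014705546754603}
scene [[567.45987914   0.         331.59064869]
 [  0.         567.45987914 233.53997598]
 [  0.           0.           1.        ]] [1088.17732252 -185.61913228  985.92786368] [-2.19848588 -1.51054834  0.4060199 ]
top [[436.87567734   0.         322.27002948]
 [  0.         436.87567734 235.83980751]
 [  0.           0.           1.        ]] [ 359.87697969   21.99306508 1023.6585558 ] [-2.11099081  2.06370695 -0.2572973 ]
```

```bash
sed -i "s/@np.array(d\['rotation'\]).T/@cv2.Rodrigues(np.array(d['rotation'],float))[0].T/" h.py; ls pics
```

```text
scene0.npz
scene0.png
top0.npz
top0.png
```

View pics/top0.png

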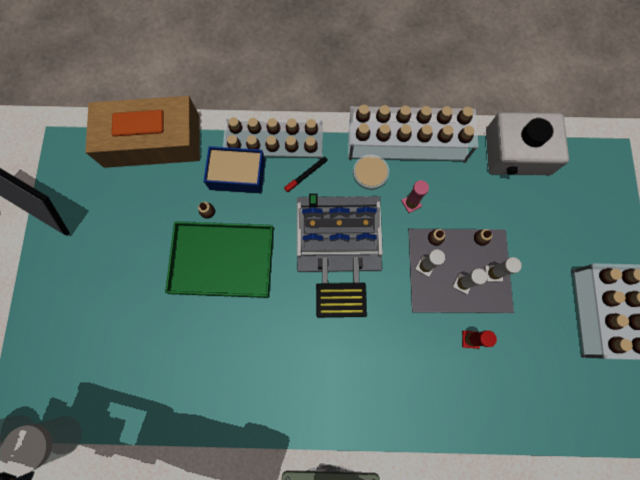

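View pics/scene0.png

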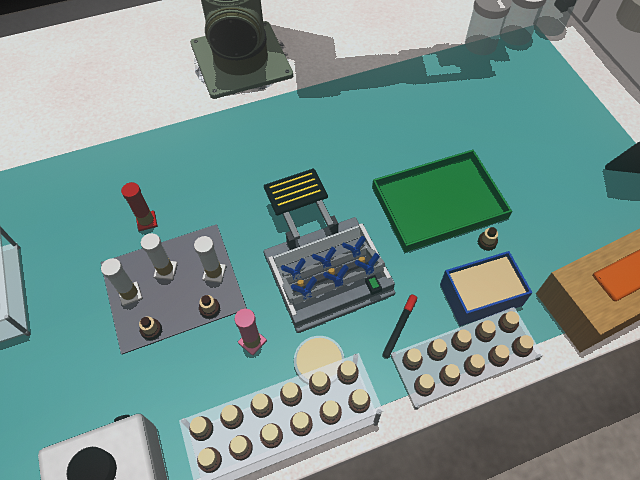

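The top view shows three white caps on the mat at about (436,257), (478,277) and (512,265). A pink look-alike is at (418,190) and a red one at (485,339). Two vials stand on the mat at (437,236) and (484,236), and one stands near the tray at (205,209). The cradle at (340,225) looks empty. I'll measure these and confirm in an enlarged crop.

```bash
python3 - <<'E'
import numpy as np,cv2
from h import pts
for n in('top0','scene0'):
    d=np.load(f'pics/{n}.npz'); P=pts(d); im=d['image'].astype(int); hsv=cv2.cvtColor(d['image'],cv2.COLOR_RGB2HSV)
    # white tops
    for lo,hi in ((105,150),):
        m=((P[...,2]>lo)&(P[...,2]<135)&(P[...,0]>250)&(P[...,0]<800)&(abs(P[...,1])<650)).astype(np.uint8)
        k,l,st,c=cv2.connectedComponentsWithStats(m)
        for i in range(1,k):
            if st[i,4]>30:
                q=P[l==i]; print(n,'top',st[i],np.median(q,0).round(1),((q.max(0)+q.min(0))/2).round(1),im[l==i].mean(0).round())
    g=((hsv[...,0]>50)&(hsv[...,0]<70)&(hsv[...,1]>150)&(hsv[...,2]>50)).astype(np.uint8)
    k,l,st,c=cv2.connectedComponentsWithStats(g)
    for i in range(1,k):
        if st[i,4]>300:
            q=P[l==i]; f=q[(q[:,2]>20)]; r=cv2.minAreaRect(f[:,:2].astype(np.float32)); print(n,'tray',st[i],np.median(q[:,2]),r)
    b=((hsv[...,0]>105)&(hsv[...,0]<130)&(hsv[...,1]>140)&(hsv[...,2]>60)).astype(np.uint8)
    k,l,st,c=cv2.connectedComponentsWithStats(b)
    for i in range(1,k):
        if st[i,4]>15:
            q=P[l==i]; print(n,'blue',st[i],np.median(q,0).round(1),q.min(0).round(),q.max(0).round())
    yl=((hsv[...,0]>22)&(hsv[...,0]<32)&(hsv[...,1]>150)&(hsv[...,2]>120)).astype(np.uint8)
    yl=cv2.dilate(yl,np.ones((9,9)))&yl|0
    q=P[(yl>0)&(P[...,2]>50)&(P[...,2]<80)&(P[...,0]<500)]
    print(n,'stripes',cv2.minAreaRect(q[:,:2].astype(np.float32)),np.median(q[:,2]))
a=cv2.imread('pics/top0.png')[180:320,280:530]; cv2.imwrite('pics/c1.png',cv2.resize(a,None,fx=3.2,fy=3.2,interpolation=cv2.INTER_CUBIC))
a=cv2.imread('pics/scene0.png')[160:360,90:400]; cv2.imwrite('pics/c2.png',cv2.resize(a,None,fx=2.5,fy=2.5,interpolation=cv2.INTER_CUBIC))
E
```

```text
top0 top [413 180  16  16 193] [ 705.8 -186.9  115.8] [ 706.9 -186.9  112.7] [154.  82. 101.]
top0 top [ 36 199  20  14 120] [641.7 624.9 120.6] [643.5 630.7 120.1] [21. 23. 24.]
top0 top [429 249  16  17 212] [ 549.3 -214.5  119.6] [ 550.2 -214.6  116.7] [162. 160. 156.]
top0 top [504 257  18  16 232] [ 535.8 -372.4  119.5] [ 536.8 -374.5  115.8] [155. 153. 148.]
top0 top [470 268  18  17 227] [ 510.4 -299.6  119.6] [ 511.2 -301.3  118. ] [159. 156. 152.]
top0 top [607 268  15  12 148] [ 521.7 -584.8  117.1] [ 522.8 -587.4  113.7] [131. 112.  84.]
top0 top [629 269  11  12 102] [ 522.4 -629.4  116.3] [ 522.1 -630.4  113.6] [116.  97.  72.]
top0 top [610 291  16  12 151] [ 473.8 -584.7  117.2] [ 474.7 -588.2  113.3] [133. 113.  85.]
top0 top [633 292   7  12  65] [ 474.6 -627.1  113.5] [ 474.7 -629.   112.4] [90. 75. 55.]
top0 top [613 315  16  12 155] [ 426.8 -584.9  116.8] [ 426.1 -587.   113.9] [133. 112.  83.]
top0 top [479 330  18  17 246] [ 384.8 -311.3  115.4] [ 385.  -312.4  112.4] [130.  29.  28.]
top0 top [616 339  17  12 162] [ 379.1 -584.9  117.1] [ 378.4 -588.4  114.1] [
[... 1706 characters left out ...]
  81.  54.]
scene0 blue [312 247  24  20 183] [611.8  -7.2  41.3] [ 600. -186.   20.] [1088.   14.  986.]
scene0 blue [446 251  86  63 468] [777.2 244.   60.3] [ 725. -186.   45.] [1088.  313.  986.]
scene0 blue [355 253  24  21 188] [664.7  57.9  68. ] [652.  32.  39.] [676.  77.  83.]
scene0 blue [281 258  24  22 169] [612.8 -70.6  42.5] [ 601. -186.   20.] [1088.  -48.  986.]
scene0 blue [323 265  25  22 203] [667.2  -5.2  67.7] [653. -30.  36.] [679.  15.  81.]
scene0 blue [291 277  26  20 184] [668.8 -67.9  69.3] [ 648. -186.   40.] [1088.  -40.  986.]
scene0 stripes ((457.4845275878906, -13.475749969482422), (52.900970458984375, 89.39960479736328), 1.8977736234664917) 64.87619047029835
```

View pics/c1.png

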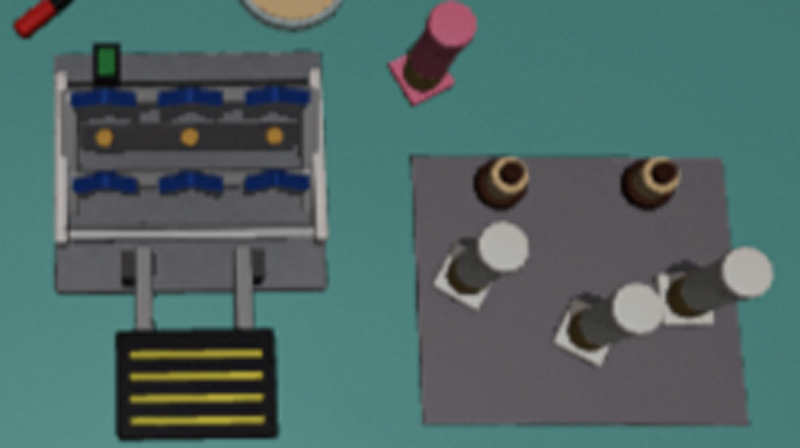

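View pics/c2.png

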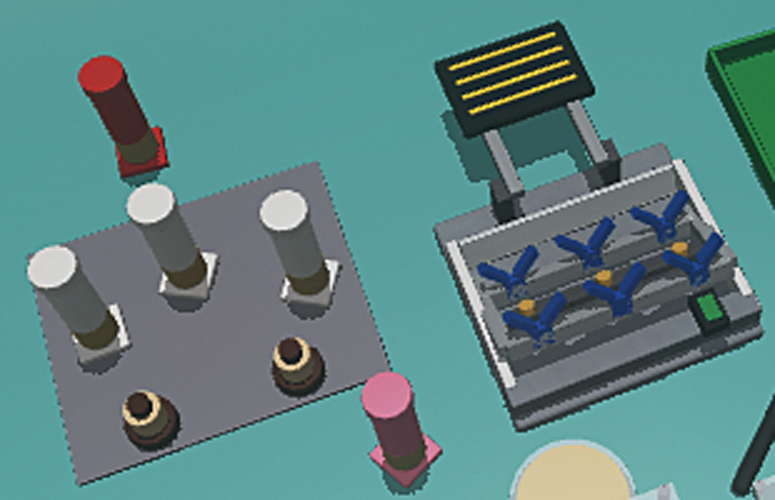

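The crops confirm that the cradle is empty, so there is no old tube. Three white tubes are the job, and the red and pink look-alikes stay. The third vial also fits there being no old tube, since only one of old_a, old_b and vial3 is ever present. Next I'll refine the cradle, tray and foot orientations, and start moving to learn the arm's kinematics.

```bash
python3 - <<'E'
import numpy as np,cv2
from h import pts
D={n:np.load(f'pics/{n}.npz') for n in('top0','scene0')}
for n,d in D.items():
    P=pts(d); hsv=cv2.cvtColor(d['image'],cv2.COLOR_RGB2HSV); ok=(d['range_z']>0)
    b=(hsv[...,0]>105)&(hsv[...,0]<130)&(hsv[...,1]>140)&(hsv[...,2]>40)&ok
    q=P[b]; q=q[(q[:,0]<700)&(q[:,0]>580)&(abs(q[:,1]+10)<100)&(q[:,2]>30)]
    yaw=.034; R=cv2.Rodrigues(np.array([0,0,yaw]))[0]@cv2.Rodrigues(np.array([0,-np.radians(25),0]))[0]
    c=(q-np.array([633,-8,66]))@R
    for s in(-1,1):
        for g in(-62,0,62):
            k=c[(np.sign(c[:,0])==s)&(abs(c[:,1]-g)<31)]
            print(n,s,g,len(k),'x',np.percentile(k[:,0],[3,50,97]).round(1),'y',np.percentile(k[:,1],[2,50,98]).round(1),'z',np.percentile(k[:,2],[3,50,98]).round(1))
    # tray
    g=(hsv[...,0]>50)&(hsv[...,0]<75)&(hsv[...,1]>140)&(hsv[...,2]>40)&ok
    q=P[g]; q=q[(q[:,1]>80)&(q[:,1]<500)&(q[:,0]<750)]
    rim=q[(q[:,2]>23)&(q[:,2]<33)]; fl=q[(q[:,2]<9)]
    print(n,'rim',cv2.minAreaRect(rim[:,:2].astype(np.float32)),'floor',cv2.minAreaRect(fl[:,:2].astype(np.float32)),np.median(fl[:,2]))
    # marker gray solids: height map edges
    m=ok&(P[...,2]>18)&(P[...,2]<140)&(P[...,0]>480)&(P[...,0]<760)&(P[...,1]>-125)&(P[...,1]<110)&(hsv[...,1]<60)
    q=P[m]; print(n,'grey',np.percentile(q,[1,99],axis=0).round(0).tolist())
    # white feet
    w=ok&(hsv[...,1]<40)&(hsv[...,2]>110)&(P[...,2]>3)&(P[...,2]<18)&(P[...,0]>440)&(P[...,0]<620)&(P[...,1]<-150)&(P[...,1]>-440)
    k,l,st,cc=cv2.connectedComponentsWithStats(w.astype(np.uint8))
    for i in range(1,k):
        if st[i,4]>20: print(n,'foot',st[i],cv2.minAreaRect(P[l==i][:,:2].astype(np.float32)))
    br=ok&(P[...,2]>35)&(P[...,2]<60)&(P[...,1]<-150)&(P[...,1]>-440)&(P[...,0]>560)&(P[...,0]<680)
    k,l,st,cc=cv2.connectedComponentsWithStats(br.astype(np.uint8))
    for i in range(1,k):
        if st[i,4]>20: print(n,'vial',st[i],np.median(P[l==i],0).round())
E
```

```text
top0 -1 -62 82 x [-36.  -31.3 -26.5] y [-83.7 -64.8 -42.8] z [-21.1 -10.6   0.7]
top0 -1 0 81 x [-36.5 -31.8 -27.2] y [-22.   -1.9  19.5] z [-21.3  -9.7  -0.8]
top0 -1 62 83 x [-36.3 -31.8 -26.8] y [37.9 61.1 81.6] z [-20.8  -9.4   0.1]
top0 1 -62 81 x [25.9 30.3 35.3] y [-83.8 -64.6 -42.3] z [-20.6  -9.7  -0.3]
top0 1 0 80 x [25.6 30.1 35.3] y [-21.7  -2.2  19. ] z [-21.5 -10.    0.2]
top0 1 62 82 x [25.7 30.2 35. ] y [39.5 60.2 80.4] z [-22.9  -9.4   2. ]
top0 rim ((554.6599731445312, 266.0950622558594), (235.84222412109375, 169.06190490722656), 89.19773864746094) floor ((553.6474609375, 268.05169677734375), (223.8472442626953, 166.2534637451172), 89.08190155029297) 5.79418024479935
top0 grey [[486.0, -108.0, 19.0], [711.0, 88.0, 67.0]]
top0 foot [415 260  18  17  75] ((542.7962036132812, -211.3400421142578), (39.091644287109375, 23.170547485351562), 54.00722885131836)
top0 foot [486 265  17  17  82] ((536.9180297851562, -373.77874755859375), (37.817386627197266, 37.4549560546875), 2.2355167865753174)
top0 foot [453 277  17  18  78] ((501.66650390625, -295.6458435058594), (43.78639
[... 533 characters left out ...]
1.5] z [-34.6 -13.   -0.8]
scene0 1 62 188 x [23.2 32.5 36.1] y [41.1 64.6 82.7] z [-32.9 -12.8  -1.1]
scene0 rim ((554.71923828125, 267.89459228515625), (236.03700256347656, 173.5624542236328), 89.4001235961914) floor ((555.6664428710938, 266.45281982421875), (233.2632293701172, 170.0666961669922), 89.17811584472656) 5.365522358051521
scene0 grey [[504.0, -107.0, 19.0], [712.0, 89.0, 60.0]]
scene0 foot [ 104  224  139  117 5016] ((533.1851806640625, -295.42962646484375), (177.23904418945312, 233.61868286132812), 0.9239754676818848)
scene0 vial [205 264  14   9  75] [ 563. -213.   47.]
scene0 vial [199 295  15  15 167] [ 623. -240.   42.]
scene0 vial [139 316  16  16 181] [ 625. -349.   41.]
```

Emit:
play_rows --series '[{"x": 0.3,"y": -0.65},{"x": 0.3,"y": -0.65},{"x": 0.3,"y": -0.65},{"x": 0.3,"y": -0.65},{"x": 0.3,"y": -0.65},{"x": 0.3,"y": -0.65},{"x": 0.3,"y": -0.65},{"x": 0.3,"y": -0.65},{"x": 0.3,"y": -0.65},{"x": 0.3,"y": -0.65}]'

```text
schema error: expected keys gripper, x, y, z, wx, wy, wz
```

Emit:
play_rows --series '[{"gripper": 1,"x": 0.3,"y": -0.65,"z": 0,"wx": 0,"wy": 0,"wz": 0},{"gripper": 1,"x": 0.3,"y": -0.65,"z": 0,"wx": 0,"wy": 0,"wz": 0},{"gripper": 1,"x": 0.3,"y": -0.65,"z": 0,"wx": 0,"wy": 0,"wz": 0},{"gripper": 1,"x": 0.3,"y": -0.65,"z": 0,"wx": 0,"wy": 0,"wz": 0},{"gripper": 1,"x": 0.3,"y": -0.65,"z": 0,"wx": 0,"wy": 0,"wz": 0},{"gripper": 1,"x": 0.3,"y": -0.65,"z": 0,"wx": 0,"wy": 0,"wz": 0},{"gripper": 1,"x": 0.3,"y": -0.65,"z": 0,"wx": 0,"wy": 0,"wz": 0},{"gripper": 1,"x": 0.3,"y": -0.65,"z": 0,"wx": 0,"wy": 0,"wz": 0},{"gripper": 1,"x": 0.3,"y": -0.65,"z": 0,"wx": 0,"wy": 0,"wz": 0},{"gripper": 1,"x": 0.3,"y": -0.65,"z": 0,"wx": 0,"wy": 0,"wz": 0}]'

```text
time: 1.1
ee_pos: [350.6, 101.5, 404.8]
orientation: [-1.025, 1.316, 1.025]
ft_force: [1.4, -0.5, -0.3]
finger_gap: 0.999
```

```bash
cat >> h.py <<'E'
from scipy.spatial.transform import Rotation as Ro
def st():
    s=read_state(); R=Ro.from_rotvec(s['orientation']).as_matrix()
    print('t',round(s['time'],2),'q',s['q'].round(3).tolist(),'p',s['ee_pos'].round(1).tolist(),'gp',(s['ee_pos']+172*R[:,0]).round(1).tolist(),'gap',round(s['finger_gap'],3),'F',s['ft_force'].round(1).tolist(),'rv',s['orientation'].round(3).tolist()); print(R.round(3).tolist())
    open('log.txt','a').write(repr((s['q'].tolist(),s['ee_pos'].tolist(),s['orientation'].tolist()))+'\n')
    return s,R
E
python3 -c "
from h import *
st()"
```

```text
t 1.1 q [0.25, -0.019, 1.981, 0.0, 1.179, -1.073] p [350.6, 101.5, 404.8] gp [350.7, 101.5, 232.8] gap 0.999 F [1.4, -0.5, -0.3] rv [-1.025, 1.316, 1.025]
[[0.0, -0.97, 0.245], [0.0, 0.245, 0.97], [-1.0, -0.0, 0.0]]
```

Emit:
play_rows --series '[{"gripper": 1,"x": 0,"y": -0.1,"z": 0,"wx": 0,"wy": 0,"wz": -0.09},{"gripper": 1,"x": 0,"y": -0.1,"z": 0,"wx": 0,"wy": 0,"wz": -0.09},{"gripper": 1,"x": 0,"y": -0.1,"z": 0,"wx": 0,"wy": 0,"wz": -0.09},{"gripper": 1,"x": 0,"y": -0.1,"z": 0,"wx": 0,"wy": 0,"wz": -0.09},{"gripper": 1,"x": 0,"y": -0.1,"z": 0,"wx": 0,"wy": 0,"wz": -0.09},{"gripper": 1,"x": 0,"y": -0.1,"z": 0,"wx": -0.09,"wy": 0,"wz": -0.0},{"gripper": 1,"x": 0,"y": -0.1,"z": 0,"wx": -0.09,"wy": 0,"wz": 0},{"gripper": 1,"x": 0,"y": -0.1,"z": 0,"wx": -0.09,"wy": 0,"wz": 0},{"gripper": 1,"x": 0,"y": -0.1,"z": 0,"wx": -0.09,"wy": 0,"wz": 0},{"gripper": 1,"x": 0,"y": -0.1,"z": 0,"wx": 0,"wy": 0,"wz": 0}]'

```text
time: 2.1
ee_pos: [350.5, 28.9, 403.9]
orientation: [-0.921, 1.648, 0.044]
ft_force: [-0.3, 0.8, 0.1]
finger_gap: 0.999
```

```bash
python3 -c "
from h import *
st()"
```

```text
t 2.1 q [0.264, 0.005, 2.021, -0.563, 1.324, -0.156] p [350.5, 28.9, 403.9] gp [350.4, -63.4, 258.8] gap 0.999 F [-0.3, 0.8, 0.1] rv [-0.921, 1.648, 0.044]
[[-0.001, -0.581, 0.814], [-0.537, 0.687, 0.49], [-0.844, -0.437, -0.312]]
```

```bash
cat > kin.py <<'E'
import numpy as np
from scipy.optimize import least_squares
from scipy.spatial.transform import Rotation as Ro
Z=lambda a:Ro.from_euler('z',a).as_matrix(); Y=lambda a:Ro.from_euler('y',a).as_matrix()
# tool: x=Mz, z=-Mx, y=zxx
def fk(q,L):
    a1,h,L2,e,L4,d6=L
    A=Z(q[0]); p=A@[a1,0,h]; B=A@Y(q[1]); p=p+B@[0,0,L2]; C=B@Y(q[2]); p=p+C@[e,0,L4]; M=C@Z(q[3])@Y(q[4])@Z(q[5]); p=p+M@[0,0,d6]
    x=M[:,2]; z=-M[:,0]; return p,np.stack([x,np.cross(z,x),z],1)
def load():
    import ast
    return [ast.literal_eval(l) for l in open('log.txt')]
def fit():
    D=[([1.30299634,.320275551,1.56571301,-2.58e-5,1.25741124,-.0200032956],[140.98,557.26,403.92],[-1.02588123,1.31775293,1.02404412])]+load()
    f=lambda L:np.concatenate([fk(q,L)[0]-p for q,p,r in D]+[(L-np.array([0,330,350,0,350,80]))*1e-3])
    s=least_squares(f,[0,330,350,0,350,80]); 
    print(s.x.round(1),np.abs(s.fun[:-6]).max()); 
    for q,p,r in D: print('rot err',np.abs(fk(q,s.x)[1]-Ro.from_rotvec(r).as_matrix()).max().round(4))
    return s.x
if __name__=='__main__': fit()
E
python3 kin.py
```

```text
[ 28.7 181.1 579.4  81.8 409.3 122.9] 11.103873567730147
rot err 0.0
rot err 0.0
rot err 0.0
```

```bash
cat > t.py <<'E'
from kin import *
D=[([1.303,.32,1.565,0,1.257,-.02],[141.028,557.435,404.776],0)]+load()
def fk2(q,L):
    a1,h,L2,e,L4,d6,b,w=L
    A=Z(q[0]); p=A@[a1,0,h]; B=A@Y(q[1]); p=p+B@[b,0,L2]; C=B@Y(q[2]); p=p+C@[e,0,L4]; M=C@Z(q[3])@Y(q[4])@Z(q[5]); return p+M@[w,0,d6]
for q,p,_ in D: 
    r=np.hypot(p[0],p[1]); print(r, np.degrees(np.arctan2(p[1],p[0])-q[0]))
for x0 in ([0,330,350,0,350,80,0,0],[75,335,270,0,300,80,0,0],[0,200,400,0,400,100,0,0],[150,450,500,100,500,100,0,0]):
    s=least_squares(lambda L:np.concatenate([fk2(q,L)-p for q,p,r in D]+[(L-x0)*1e-3]),x0); print(s.x.round(1),np.abs(s.fun[:-8]).max())
E
python3 t.py
```

```text
574.9979791347096 1.1459891688407349
365.02977922961344 1.8098135017355643
351.6786708869121 -10.406386245002606
[102.1 285.4 542.1 163.6 371.6 129.4 -14.7 -13.4] 10.831756283751105
[102.2 285.4 542.1 163.6 371.6 129.4 -14.7 -13.4] 10.831679665877772
[102.  285.3 542.1 163.5 371.6 129.4 -14.7 -13.4] 10.831889221588398
[102.1 285.6 542.1 163.7 371.6 129.4 -14.7 -13.4] 10.831827130956412
```

```bash
cat > t.py <<'E'
from kin import *
D=[([1.303,.32,1.565,0,1.257,-.02],[141.028,557.435,404.776],0)]+load()
def fk2(q,L,m):
    a1,h,L2,e,L4,d6,c=L
    A=Z(q[0]); p=A@[a1,c*(m==0),h]; B=A@Y(q[1]); p=p+B@[0,0,L2]; C=B@Y(q[2]); p=p+C@[e,0,L4]; W=C@Z(q[3])@Y(q[4]); M=W@Z(q[5]); return p+M@[0,0,d6]+W@[0,c*(m==1),0]
for m in(0,1):
  for x0 in ([0,330,350,0,350,80,11],[0,200,400,0,400,100,11],[150,450,500,100,500,100,11]):
    s=least_squares(lambda L:np.concatenate([fk2(q,L,m)-p for q,p,r in D]+[(L-x0)*1e-3]),x0); print(m,s.x.round(1),np.abs(s.fun[:-7]).max())
E
python3 t.py
```

```text
0 [ -3.  141.1 591.6  24.4 420.  144.9  11.5] 0.12141363608185429
0 [ -3.1 141.  591.6  24.3 420.  144.9  11.5] 0.12175561676104962
0 [ -3.  141.2 591.6  24.5 420.  144.9  11.5] 0.1209246284818164
1 [ 36.8 114.9 594.7  19.  375.2 141.7  11.3] 2.360806065884333
1 [ 36.7 114.8 594.8  19.  375.2 141.7  11.3] 2.3612131850741207
1 [ 36.8 115.  594.7  19.1 375.2 141.7  11.3] 2.3601994490471725
```

```bash
cat > ik.py <<'E'
from kin import *
L=np.array([-3.,141.1,591.6,24.4,420,144.9,11.5])
lo=np.array([-3.11,-.84,.21,-1.34,.05,-2.56]);hi=np.array([3.11,2.01,2.61,4.49,2.63,2.56])
def fk(q):
    a1,h,L2,e,L4,d6,c=L
    A=Z(q[0]); p=A@[a1,c,h]; B=A@Y(q[1]); p=p+B@[0,0,L2]; C=B@Y(q[2]); p=p+C@[e,0,L4]; M=C@Z(q[3])@Y(q[4])@Z(q[5]); p=p+M@[0,0,d6]
    x=M[:,2]; z=-M[:,0]; return p,np.stack([x,np.cross(z,x),z],1)
def tool(psi,pitch):  # deg; approach at yaw psi, pitch below horizontal; z_tool horizontal left; y_tool
    c,s=np.cos(np.radians(pitch)),np.sin(np.radians(pitch)); A=Z(np.radians(psi)); x=A@[c,0,-s]; z=A@[0,1,0]; return np.stack([x,np.cross(z,x),z],1)
def ik(g,R,off=172.):
    p=np.array(g)-off*R[:,0]; w=p-L[5]*R[:,0]; sols=[]
    r=np.hypot(*w[:2]); q1=np.arctan2(w[1],w[0])-np.arcsin(L[6]/r)
    X=np.sqrt(r*r-L[6]**2)-L[0]; H=w[2]-L[1]; D=np.hypot(X,H); F=np.hypot(L[3],L[4])
    ce=(D*D-L[2]**2-F*F)/(2*L[2]*F)
    if abs(ce)>1: return sols
    t=np.arccos(ce); q2=np.arctan2(X,H)-np.arctan2(F*np.sin(t),L[2]+F*np.cos(t)); q3=t-np.arctan2(L[3],L[4])
    M=np.stack([-R[:,2],R[:,1],R[:,0]],1)
    W=(Z(q1)@Y(q2+q3)).T@M
    for f in(0,1):
        q5=np.arccos(np.clip(W[2,2],-1,1)); q4=np.arctan2(W[1,2],W[0,2]); q6=np.arctan2(W[2,1],-W[2,0])
        if f: continue
        for k in(0,2*np.pi):
            q=np.array([q1,q2,q3,q4+k,q5,q6]); ok=((q>=lo)&(q<=hi)).all()
            e=np.abs(fk(q)[1]-R).max()+np.abs(fk(q)[0]-p).max(); sols.append((ok,q.round(2),round(e,3)))
    return sols
def best(g,R,**k):
    s=ik(g,R,**k); v=[x for x in s if x[0]]; return v[0][1].tolist() if v else None
E
cat > t.py <<'E'
from ik import *
for q,p,r in load(): print(np.array(q).round(2), [x for x in ik(np.array(p),Ro.from_rotvec(r).as_matrix(),off=0)])
for n,g in dict(A=(550,-214,62),B=(511.5,-300,62),C=(536.5,-373,62)).items():
    for b in(0,15,30):
        print(n,b,[(psi,best(g,tool(psi,b))) for psi in range(-180,180,15) if best(g,tool(psi,b))])
for b in(65,80,95): print('place',b,best((633,-8,66),tool(2,b)),best((633,-8,66),tool(182,180-b)))
E
python3 t.py
```

```text
[ 0.25 -0.02  1.98  0.    1.18 -1.07] [(np.True_, array([ 0.25, -0.02,  1.98,  0.  ,  1.18, -1.07]), np.float64(0.0)), (np.False_, array([ 0.25, -0.02,  1.98,  6.28,  1.18, -1.07]), np.float64(0.0))]
[ 0.26  0.    2.02 -0.56  1.32 -0.16] [(np.True_, array([ 0.26,  0.  ,  2.02, -0.56,  1.32, -0.16]), np.float64(0.0)), (np.False_, array([ 0.26,  0.  ,  2.02,  5.72,  1.32, -0.16]), np.float64(0.0))]
A 0 [(-180, [-0.25, 1.26, 0.91, -0.43, 2.49, 1.22]), (-165, [-0.17, 1.22, 1.02, -0.63, 2.36, 1.09]), (-150, [-0.08, 1.17, 1.17, -0.78, 2.2, 1.04]), (-135, [-0.0, 1.11, 1.35, -0.91, 2.03, 1.05]), (-120, [0.07, 1.06, 1.53, -1.05, 1.87, 1.1]), (-105, [0.13, 1.01, 1.73, -1.21, 1.72, 1.2]), (-60, [0.12, 0.98, 2.33, 4.32, 1.63, 1.72]), (-45, [-0.0, 1.04, 2.49, 3.96, 1.84, 1.85]), (-30, [-0.24, 1.11, 2.6, 3.47, 2.11, 1.75]), (-15, [-0.54, 1.12, 2.61, 2.81, 2.13, 1.39]), (0, [-0.78, 1.05, 2.51, 2.32, 1.87, 1.27]), (15, [-0.91, 0.98, 2.36, 1.96, 1.65, 1.39]), (30, [-0.96, 0.96, 2.17, 1.66, 1.57, 1.59]), (45, [-0.95, 0.96, 1.97, 1.41, 1.6, 1.78]), (60, [-0.91, 1.0, 1.77, 1.21, 1.71, 1.92]), (75, [-0.8
[... 7884 characters left out ...]
.06, 0.72, 1.86, 1.26, 1.14, 2.2]), (45, [-1.04, 0.78, 1.67, 1.04, 1.32, 2.26]), (60, [-1.01, 0.86, 1.48, 0.88, 1.51, 2.26]), (75, [-0.96, 0.93, 1.29, 0.74, 1.71, 2.24]), (90, [-0.89, 1.0, 1.12, 0.61, 1.89, 2.17]), (105, [-0.82, 1.07, 0.96, 0.48, 2.06, 2.06]), (120, [-0.75, 1.12, 0.84, 0.32, 2.19, 1.91]), (135, [-0.67, 1.15, 0.76, 0.13, 2.27, 1.71]), (150, [-0.6, 1.15, 0.75, -0.08, 2.28, 1.48]), (165, [-0.52, 1.13, 0.8, -0.28, 2.22, 1.27])]
place 65 [-0.05, 0.42, 1.99, 0.12, 0.3, -1.76] [-0.05, 0.42, 1.99, 0.12, 0.3, 1.38]
place 80 [-0.04, 0.48, 1.78, 0.02, 0.7, -1.66] [-0.04, 0.48, 1.78, 0.02, 0.7, 1.49]
place 95 [-0.03, 0.59, 1.57, -0.01, 1.07, -1.63] [-0.03, 0.59, 1.57, -0.01, 1.07, 1.51]
```

```bash
cat > t.py <<'E'
from ik import *
for b in (30,35,40):
  for psi in (105,120,135,150,165,180,-165):
    for dz in (0,80,130):
        print('C',b,psi,dz,best((536.5,-373,62+dz),tool(psi,b),off=177))
E
python3 t.py
```

```text
C 30 105 0 [-0.83, 1.07, 0.94, 0.48, 2.07, 2.07]
C 30 105 80 [-0.83, 1.0, 0.9, 0.51, 2.17, 2.13]
C 30 105 130 [-0.83, 0.96, 0.85, 0.54, 2.24, 2.19]
C 30 120 0 [-0.75, 1.12, 0.82, 0.32, 2.2, 1.92]
C 30 120 80 [-0.75, 1.06, 0.76, 0.35, 2.32, 1.97]
C 30 120 130 [-0.75, 1.03, 0.71, 0.38, 2.39, 2.01]
C 30 135 0 [-0.67, 1.16, 0.74, 0.13, 2.29, 1.71]
C 30 135 80 [-0.67, 1.09, 0.68, 0.15, 2.41, 1.74]
C 30 135 130 [-0.67, 1.07, 0.62, 0.16, 2.49, 1.76]
C 30 150 0 [-0.59, 1.16, 0.72, -0.08, 2.3, 1.48]
C 30 150 80 [-0.59, 1.1, 0.67, -0.09, 2.42, 1.47]
C 30 150 130 [-0.59, 1.07, 0.61, -0.1, 2.5, 1.45]
C 30 165 0 [-0.52, 1.14, 0.78, -0.28, 2.24, 1.26]
C 30 165 80 [-0.52, 1.07, 0.73, -0.31, 2.35, 1.22]
C 30 165 130 [-0.52, 1.04, 0.67, -0.34, 2.43, 1.18]
C 30 180 0 [-0.44, 1.09, 0.89, -0.45, 2.11, 1.1]
C 30 180 80 [-0.44, 1.02, 0.84, -0.48, 2.22, 1.03]
C 30 180 130 [-0.44, 0.99, 0.8, -0.51, 2.29, 0.98]
C 30 -165 0 [-0.37, 1.03, 1.04, -0.58, 1.95, 0.98]
C 30 -165 80 [-0.37, 0.95, 1.0, -0.61, 2.05, 0.91]
C 30 -165 130 [-0.37, 0.92, 0.96, -0.64, 2.12, 0.85]
C 35 105 0 [-0.82, 1.02, 0.99, 0.44, 1.99, 2.
[... 1354 characters left out ...]
 135 80 [-0.67, 0.99, 0.8, 0.11, 2.22, 1.71]
C 40 135 130 [-0.67, 0.97, 0.73, 0.12, 2.31, 1.73]
C 40 150 0 [-0.6, 1.06, 0.86, -0.07, 2.1, 1.49]
C 40 150 80 [-0.6, 1.0, 0.79, -0.07, 2.23, 1.48]
C 40 150 130 [-0.6, 0.97, 0.72, -0.08, 2.32, 1.47]
C 40 165 0 [-0.53, 1.04, 0.9, -0.23, 2.05, 1.29]
C 40 165 80 [-0.53, 0.98, 0.83, -0.25, 2.17, 1.26]
C 40 165 130 [-0.53, 0.95, 0.77, -0.26, 2.26, 1.23]
C 40 180 0 [-0.46, 1.0, 0.99, -0.37, 1.94, 1.12]
C 40 180 80 [-0.46, 0.93, 0.93, -0.39, 2.06, 1.07]
C 40 180 130 [-0.46, 0.9, 0.87, -0.41, 2.14, 1.03]
C 40 -165 0 [-0.39, 0.94, 1.12, -0.5, 1.8, 0.99]
C 40 -165 80 [-0.39, 0.87, 1.06, -0.52, 1.92, 0.92]
C 40 -165 130 [-0.39, 0.84, 1.01, -0.54, 1.99, 0.87]
```

```bash
cat > plan.py <<'E'
from h import *
from ik import tool,best,ik,lo,hi
from ik import fk as FK
def plan(g,psi,pitch,off=177,N=None,R1=None,seq=1):
    """total shift/turn from the measured pose to grasp point g, in play units"""
    s=read_state(); R0=Ro.from_rotvec(s['orientation']).as_matrix(); p0=s['ee_pos']
    R1=tool(psi,pitch) if R1 is None else R1
    p1=np.array(g,float)-off*R1[:,0]
    rv=Ro.from_matrix(R1@R0.T).as_rotvec(); d=p1-p0
    n=N or int(np.ceil(max(np.linalg.norm(d)/46,np.degrees(np.linalg.norm(rv))/8.2,1)))
    bad=0;prev=s['q'];vm=0
    for k in range(1,n+1):
        Rk=Ro.from_rotvec(rv*k/n).as_matrix()@R0; pk=p0+d*k/n
        v=[x for x in ik(pk,Rk,off=0) if x[0]]
        if not v: bad+=1; continue
        vm=max(vm,np.abs(v[0][1]-prev).max()*10); prev=v[0][1]
    u=d/75; w=rv/(np.pi/2)
    print('t',round(s['time'],2),'rows',n,'per row xyz',(u/n).round(4).tolist(),'w',(w/n).round(4).tolist(),'| mm',d.round(1).tolist(),'deg',np.degrees(rv).round(1).tolist(),'bad',bad,'vmax',round(vm,2),'qend',prev)
E
python3 -c "
from plan import *
plan((536.5,-373,230),165,35)
plan((536.5,-373,192),165,35)"
```

```text
t 2.1 rows 17 per row xyz [0.2557, -0.3447, -0.0568] w [-0.0267, 0.0018, -0.0831] | mm [326.1, -439.5, -72.4] deg [-40.8, 2.8, -127.2] bad 0 vmax 1.6 qend [-0.52  0.98  0.66 -0.32  2.41  1.18]
t 2.1 rows 17 per row xyz [0.2557, -0.3447, -0.0866] w [-0.0267, 0.0018, -0.0831] | mm [326.1, -439.5, -110.4] deg [-40.8, 2.8, -127.2] bad 0 vmax 1.5 qend [-0.52  1.    0.72 -0.3   2.35  1.21]
```

Emit:
play_rows --series '[{"gripper": 0.65,"x": 0.256,"y": -0.345,"z": 0,"wx": -0.0267,"wy": 0.0018,"wz": -0.0831},{"gripper": 0.65,"x": 0.256,"y": -0.345,"z": 0,"wx": -0.0267,"wy": 0.0018,"wz": -0.0831},{"gripper": 0.65,"x": 0.256,"y": -0.345,"z": 0,"wx": -0.0267,"wy": 0.0018,"wz": -0.0831},{"gripper": 0.65,"x": 0.256,"y": -0.345,"z": 0,"wx": -0.0267,"wy": 0.0018,"wz": -0.0831},{"gripper": 0.65,"x": 0.256,"y": -0.345,"z": 0,"wx": -0.0267,"wy": 0.0018,"wz": -0.0831},{"gripper": 0.65,"x": 0.256,"y": -0.345,"z": 0,"wx": -0.0267,"wy": 0.0018,"wz": -0.0831},{"gripper": 0.65,"x": 0.256,"y": -0.345,"z": 0,"wx": -0.0267,"wy": 0.0018,"wz": -0.0831},{"gripper": 0.65,"x": 0.256,"y": -0.345,"z": 0,"wx": -0.0267,"wy": 0.0018,"wz": -0.0831},{"gripper": 0.65,"x": 0.256,"y": -0.345,"z": 0,"wx": -0.0267,"wy": 0.0018,"wz": -0.0831},{"gripper": 0.65,"x": 0.256,"y": -0.345,"z": 0,"wx": -0.0267,"wy": 0.0018,"wz": -0.0831}]'

```text
time: 3.1
ee_pos: [542.9, -232.1, 404.4]
orientation: [0.028, 2.033, -1.205]
ft_force: [0.5, 0.5, 0.5]
finger_gap: 0.648
```

```bash
python3 -c "
from plan import *
st()
plan((536.5,-373,192),165,35)"
```

```text
t 3.1 q [-0.293, 0.507, 1.408, -0.601, 1.92, 0.485] p [542.9, -232.1, 404.4] gp [420.4, -290.7, 298.8] gap 0.648 F [0.5, 0.5, 0.5] rv [0.028, 2.033, -1.205]
[[-0.712, 0.375, 0.593], [-0.34, 0.555, -0.759], [-0.614, -0.743, -0.267]]
t 3.1 rows 7 per row xyz [0.2545, -0.3398, -0.2112] w [-0.0265, 0.0022, -0.0826] | mm [133.6, -178.4, -110.9] deg [-16.7, 1.4, -52.0] bad 0 vmax 1.3 qend [-0.52  1.    0.72 -0.3   2.35  1.21]
```

Tracking is near exact. Next I'll finish the hover and take a fresh look.

Emit:
play_rows --series '[{"gripper": 0.65,"x": 0.2545,"y": -0.34,"z": -0.211,"wx": -0.0265,"wy": 0.0022,"wz": -0.0826},{"gripper": 0.65,"x": 0.2545,"y": -0.34,"z": -0.211,"wx": -0.0265,"wy": 0.0022,"wz": -0.0826},{"gripper": 0.65,"x": 0.2545,"y": -0.34,"z": -0.211,"wx": -0.0265,"wy": 0.0022,"wz": -0.0826},{"gripper": 0.65,"x": 0.2545,"y": -0.34,"z": -0.211,"wx": -0.0265,"wy": 0.0022,"wz": -0.0826},{"gripper": 0.65,"x": 0.2545,"y": -0.34,"z": -0.211,"wx": -0.0265,"wy": 0.0022,"wz": -0.0826},{"gripper": 0.65,"x": 0.2545,"y": -0.34,"z": -0.211,"wx": -0.0265,"wy": 0.0022,"wz": -0.0826},{"gripper": 0.65,"x": 0.2545,"y": -0.34,"z": -0.211,"wx": -0.0265,"wy": 0.0022,"wz": -0.0826},{"gripper": 0.65,"x": 0,"y": 0,"z": 0,"wx": 0,"wy": 0,"wz": 0}]'

```text
time: 3.9
ee_pos: [676.0, -413.7, 286.4]
orientation: [0.869, 1.879, -2.032]
ft_force: [-0.7, 0.7, -0.2]
finger_gap: 0.652
```

```bash
python3 -c "
from plan import *
st()
plan((536.5,-373,62),165,35)
snap('scene','s1');snap('top','t1')"
```

```text
t 3.9 q [-0.525, 1.004, 0.721, -0.301, 2.344, 1.203] p [676.0, -413.7, 286.4] gp [539.4, -376.7, 188.6] gap 0.652 F [-0.7, 0.7, -0.2] rv [0.869, 1.879, -2.032]
[[-0.794, 0.55, -0.259], [0.215, -0.144, -0.966], [-0.568, -0.823, -0.004]]
t 3.9 rows 3 per row xyz [0.0023, 0.0143, -0.546] w [-0.0011, -0.0012, 0.0] | mm [0.5, 3.2, -122.8] deg [-0.3, -0.3, 0.0] bad 0 vmax 0.74 qend [-0.52  1.09  0.84 -0.25  2.14  1.28]
```

View pics/s1.png

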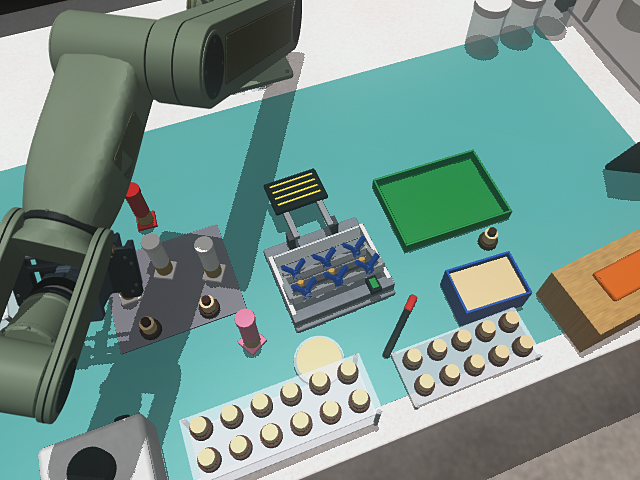

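View pics/t1.png

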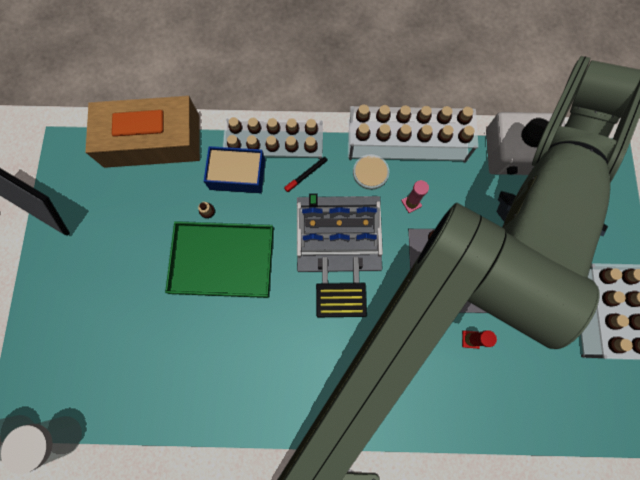

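In the scene view the white tubes at (158,258) and (207,258) are unmoved. The third is behind the gripper, with its foot at about (130,297) as before. Descending.

Emit:
play_rows --series '[{"gripper": 0.65,"x": 0.0,"y": 0.01,"z": -0.4,"wx": 0,"wy": 0,"wz": 0},{"gripper": 0.65,"x": 0.0,"y": 0.01,"z": -0.4,"wx": 0,"wy": 0,"wz": 0},{"gripper": 0.65,"x": 0.0,"y": 0.01,"z": -0.4,"wx": 0,"wy": 0,"wz": 0},{"gripper": 0.65,"x": 0.007,"y": 0.013,"z": -0.44,"wx": 0,"wy": 0,"wz": 0},{"gripper": 0.65,"x": 0,"y": 0,"z": 0,"wx": 0,"wy": 0,"wz": 0}]'

```text
time: 4.5
ee_pos: [675.9, -403.8, 168.4]
orientation: [0.858, 1.88, -2.03]
ft_force: [0.5, -0.6, 0.4]
finger_gap: 0.652
```

```bash
python3 -c "
from plan import *
st()
plan((536.5,-373,62),165,35)
d=snap('scene','s2')
a=d['image'][200:340,60:260,::-1]; cv2.imwrite('pics/c3.png',cv2.resize(a,None,fx=4,fy=4,interpolation=cv2.INTER_CUBIC))"
```

```text
t 4.5 q [-0.514, 1.077, 0.853, -0.254, 2.149, 1.278] p [675.9, -403.8, 168.4] gp [538.8, -367.8, 71.1] gap 0.652 F [0.5, -0.6, 0.4] rv [0.858, 1.88, -2.03]
[[-0.797, 0.549, -0.252], [0.209, -0.14, -0.968], [-0.566, -0.824, -0.003]]
t 4.5 rows 1 per row xyz [0.0086, -0.0898, -0.0656] w [-0.0032, -0.0051, -0.0045] | mm [0.6, -6.7, -4.9] deg [-0.3, -0.5, -0.4] bad 0 vmax 0.13 qend [-0.52  1.09  0.84 -0.25  2.14  1.28]
```

View pics/c3.png

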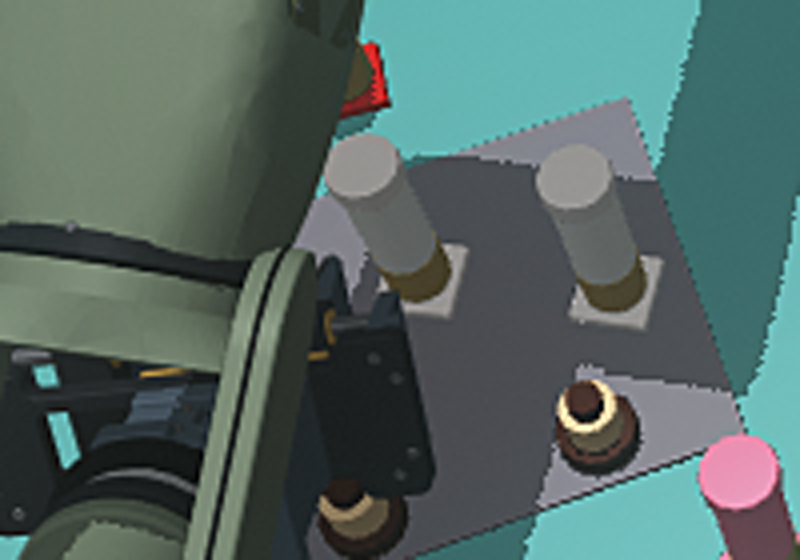

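Emit:
play_rows --series '[{"gripper": 0.65,"x": 0,"y": 0,"z": 0,"wx": 0,"wy": 0,"wz": 0},{"gripper": 0.65,"x": 0,"y": 0,"z": 0,"wx": 0,"wy": 0,"wz": 0}]'

```text
time: 4.75
ee_pos: [677.1, -405.5, 174.7]
orientation: [0.865, 1.867, -2.031]
ft_force: [-0.4, -0.1, -0.2]
finger_gap: 0.651
```

```bash
python3 -c "
from plan import *
plan((536.5,-373,62),165,35)"
```

```text
t 4.75 rows 1 per row xyz [-0.0067, -0.0674, -0.1484] w [0.0015, -0.0002, -0.0032] | mm [-0.5, -5.1, -11.1] deg [0.1, -0.0, -0.3] bad 0 vmax 0.17 qend [-0.52  1.09  0.84 -0.25  2.14  1.28]
```

Emit:
play_rows --series '[{"gripper": 0.65,"x": -0.007,"y": -0.067,"z": -0.148,"wx": 0,"wy": 0,"wz": 0},{"gripper": 0.65,"x": 0,"y": 0,"z": 0,"wx": 0,"wy": 0,"wz": 0},{"gripper": 0.65,"x": 0,"y": 0,"z": 0,"wx": 0,"wy": 0,"wz": 0}]'

```text
time: 5.05
ee_pos: [675.9, -410.9, 159.5]
orientation: [0.863, 1.873, -2.033]
ft_force: [-0.1, -0.9, -0.3]
finger_gap: 0.65
```

```bash
python3 -c "
from plan import *
plan((536.5,-373,62),165,35)"
```

```text
t 5.05 rows 1 per row xyz [0.0082, 0.0051, 0.054] w [-0.0002, -0.0032, -0.0026] | mm [0.6, 0.4, 4.0] deg [-0.0, -0.3, -0.2] bad 0 vmax 0.08 qend [-0.52  1.09  0.84 -0.25  2.14  1.28]
```

Emit:
play_rows --series '[{"gripper": 0,"x": 0,"y": 0,"z": 0,"wx": 0,"wy": 0,"wz": 0},{"gripper": 0,"x": 0,"y": 0,"z": 0,"wx": 0,"wy": 0,"wz": 0},{"gripper": 0,"x": 0,"y": 0,"z": 0,"wx": 0,"wy": 0,"wz": 0},{"gripper": 0,"x": 0,"y": 0,"z": 0,"wx": 0,"wy": 0,"wz": 0},{"gripper": 0,"x": 0,"y": 0,"z": 0,"wx": 0,"wy": 0,"wz": 0},{"gripper": 0,"x": 0,"y": 0,"z": 0,"wx": 0,"wy": 0,"wz": 0}]' --grip_force 35

```text
time: 5.65
ee_pos: [676.2, -410.6, 160.0]
orientation: [0.863, 1.872, -2.033]
ft_force: [0.2, -0.5, 0.1]
finger_gap: 0.325
```

```bash
python3 -c "
from plan import *
st()
plan((536.5,-373,202),165,35)"
```

```text
t 5.65 q [-0.521, 1.09, 0.843, -0.258, 2.14, 1.278] p [676.2, -410.6, 160.0] gp [539.5, -374.8, 61.9] gap 0.325 F [0.2, -0.5, 0.1] rv [0.863, 1.872, -2.033]
[[-0.795, 0.551, -0.254], [0.208, -0.146, -0.967], [-0.57, -0.821, 0.001]]
t 5.65 rows 4 per row xyz [0.0011, 0.0002, 0.4784] w [0.0001, -0.0007, -0.0007] | mm [0.3, 0.0, 143.5] deg [0.0, -0.2, -0.3] bad 0 vmax 0.6 qend [-0.52  0.99  0.71 -0.3   2.36  1.2 ]
```

Emit:
play_rows --series '[{"gripper": 0,"x": 0,"y": 0,"z": 0.3,"wx": 0,"wy": 0,"wz": 0},{"gripper": 0,"x": 0,"y": 0,"z": 0.5,"wx": 0,"wy": 0,"wz": 0},{"gripper": 0,"x": 0,"y": 0,"z": 0.5,"wx": 0,"wy": 0,"wz": 0},{"gripper": 0,"x": 0,"y": 0,"z": 0.5,"wx": 0,"wy": 0,"wz": 0},{"gripper": 0,"x": 0,"y": 0,"z": 0,"wx": 0,"wy": 0,"wz": 0}]'

```text
time: 6.15
ee_pos: [676.1, -410.5, 302.2]
orientation: [0.869, 1.861, -2.031]
ft_force: [-0.2, -0.7, -1.1]
finger_gap: 0.324
```

```bash
python3 -c "
from plan import *
st()
plan((536.5,-330,230),165,100)"
```

```text
t 6.15 q [-0.521, 0.99, 0.712, -0.308, 2.354, 1.2] p [676.1, -410.5, 302.2] gp [540.3, -375.2, 202.7] gap 0.324 F [-0.2, -0.7, -1.1] rv [0.869, 1.861, -2.031]
[[-0.79, 0.558, -0.255], [0.205, -0.151, -0.967], [-0.578, -0.816, 0.005]]
t 6.15 rows 8 per row xyz [-0.2822, 0.1475, 0.1702] w [-0.0228, -0.0869, -0.0001] | mm [-169.3, 88.5, 102.1] deg [-16.4, -62.6, -0.1] bad 0 vmax 1.74 qend [-0.6   0.32  1.57  0.06  1.09  1.21]
```

Emit:
play_rows --series '[{"gripper": 0,"x": -0.282,"y": 0.148,"z": 0.17,"wx": -0.0228,"wy": -0.0869,"wz": 0},{"gripper": 0,"x": -0.282,"y": 0.148,"z": 0.17,"wx": -0.0228,"wy": -0.0869,"wz": 0},{"gripper": 0,"x": -0.282,"y": 0.148,"z": 0.17,"wx": -0.0228,"wy": -0.0869,"wz": 0},{"gripper": 0,"x": -0.282,"y": 0.148,"z": 0.17,"wx": -0.0228,"wy": -0.0869,"wz": 0},{"gripper": 0,"x": -0.282,"y": 0.148,"z": 0.17,"wx": -0.0228,"wy": -0.0869,"wz": 0},{"gripper": 0,"x": -0.282,"y": 0.148,"z": 0.17,"wx": -0.0228,"wy": -0.0869,"wz": 0},{"gripper": 0,"x": -0.282,"y": 0.148,"z": 0.17,"wx": -0.0228,"wy": -0.0869,"wz": 0},{"gripper": 0,"x": -0.282,"y": 0.148,"z": 0.17,"wx": -0.0228,"wy": -0.0869,"wz": 0}]'

```text
time: 6.95
ee_pos: [505.8, -321.0, 396.8]
orientation: [1.453, 0.934, -1.274]
ft_force: [-0.1, 0.1, -0.8]
finger_gap: 0.323
```

```bash
python3 -c "
from plan import *
s,R=st()
# staged yaw: intermediate psi via list
plan((560,-200,215),90,100)
plan((600,-40,205),83,100,N=10)
"
```

```text
t 6.95 q [-0.598, 0.327, 1.579, 0.064, 1.076, 1.205] p [505.8, -321.0, 396.8] gp [533.8, -328.4, 227.3] gap 0.323 F [-0.1, 0.1, -0.8] rv [1.453, 0.934, -1.274]
[[0.163, 0.953, -0.256], [-0.043, -0.252, -0.967], [-0.986, 0.169, -0.0]]
t 6.95 rows 10 per row xyz [0.0723, 0.2023, -0.01] w [-0.0003, -0.0002, -0.0835] | mm [54.2, 151.8, -7.5] deg [-0.3, -0.2, -75.2] bad 3 vmax 1.8 qend [-0.36  0.32  1.61 -0.14  1.1   2.44]
t 6.95 rows 10 per row xyz [0.1307, 0.4154, -0.0234] w [-0.0003, -0.0002, -0.0913] | mm [98.0, 311.5, -17.5] deg [-0.3, -0.2, -82.2] bad 4 vmax 2.3 qend [-0.22  0.32  1.62 -0.15  1.1   2.53]
```

```bash
python3 -c "
from plan import *
plan((580,-200,220),-112,100,N=10)
"
```

```text
t 6.95 rows 10 per row xyz [0.0836, 0.1234, -0.0034] w [0.0002, -0.0003, 0.092] | mm [62.7, 92.5, -2.5] deg [0.1, -0.3, 82.8] bad 0 vmax 1.4 qend [-0.44  0.39  1.49  0.18  1.27 -0.11]
```

Emit:
play_rows --series '[{"gripper": 0,"x": 0.084,"y": 0.123,"z": 0,"wx": 0,"wy": 0,"wz": 0.092},{"gripper": 0,"x": 0.084,"y": 0.123,"z": 0,"wx": 0,"wy": 0,"wz": 0.092},{"gripper": 0,"x": 0.084,"y": 0.123,"z": 0,"wx": 0,"wy": 0,"wz": 0.092},{"gripper": 0,"x": 0.084,"y": 0.123,"z": 0,"wx": 0,"wy": 0,"wz": 0.092},{"gripper": 0,"x": 0.084,"y": 0.123,"z": 0,"wx": 0,"wy": 0,"wz": 0.092},{"gripper": 0,"x": 0.084,"y": 0.123,"z": 0,"wx": 0,"wy": 0,"wz": 0.092},{"gripper": 0,"x": 0.084,"y": 0.123,"z": 0,"wx": 0,"wy": 0,"wz": 0.092},{"gripper": 0,"x": 0.084,"y": 0.123,"z": 0,"wx": 0,"wy": 0,"wz": 0.092},{"gripper": 0,"x": 0.084,"y": 0.123,"z": 0,"wx": 0,"wy": 0,"wz": 0.092},{"gripper": 0,"x": 0.084,"y": 0.123,"z": 0,"wx": 0,"wy": 0,"wz": 0.092}]'

```text
time: 7.95
ee_pos: [569.9, -229.1, 396.0]
orientation: [0.422, 1.517, -0.167]
ft_force: [-0.1, -0.5, -1.7]
finger_gap: 0.323
```

```bash
python3 -c "
from plan import *
plan((620,30,195),-28,100,N=10)
"
```

```text
t 7.95 rows 10 per row xyz [0.103, 0.3262, -0.0356] w [0.0007, 0.0001, 0.093] | mm [77.2, 244.7, -26.7] deg [0.6, 0.1, 83.7] bad 0 vmax 1.1 qend [-0.01  0.49  1.39  0.08  1.42 -1.11]
```

Emit:
play_rows --series '[{"gripper": 0,"x": 0.103,"y": 0.326,"z": -0.036,"wx": 0,"wy": 0,"wz": 0.093},{"gripper": 0,"x": 0.103,"y": 0.326,"z": -0.036,"wx": 0,"wy": 0,"wz": 0.093},{"gripper": 0,"x": 0.103,"y": 0.326,"z": -0.036,"wx": 0,"wy": 0,"wz": 0.093},{"gripper": 0,"x": 0.103,"y": 0.326,"z": -0.036,"wx": 0,"wy": 0,"wz": 0.093},{"gripper": 0,"x": 0.103,"y": 0.326,"z": -0.036,"wx": 0,"wy": 0,"wz": 0.093},{"gripper": 0,"x": 0.103,"y": 0.326,"z": -0.036,"wx": 0,"wy": 0,"wz": 0.093},{"gripper": 0,"x": 0.103,"y": 0.326,"z": -0.036,"wx": 0,"wy": 0,"wz": 0.093},{"gripper": 0,"x": 0.103,"y": 0.326,"z": -0.036,"wx": 0,"wy": 0,"wz": 0.093},{"gripper": 0,"x": 0.103,"y": 0.326,"z": -0.036,"wx": 0,"wy": 0,"wz": 0.093},{"gripper": 0,"x": 0.103,"y": 0.326,"z": -0.036,"wx": 0,"wy": 0,"wz": 0.093}]'

```text
time: 8.95
ee_pos: [647.2, 16.0, 368.9]
orientation: [-0.734, 1.487, 0.969]
ft_force: [-0.1, -0.5, -1.7]
finger_gap: 0.324
```

```bash
python3 -c "
from plan import *
plan((631,54,160),2,100,N=4)
"
```

```text
t 8.95 rows 4 per row xyz [0.0483, 0.1303, -0.1151] w [0.0004, 0.0012, 0.0832] | mm [14.5, 39.1, -34.5] deg [0.2, 0.4, 30.0] bad 0 vmax 1.1 qend [ 0.06  0.55  1.38  0.01  1.39 -1.54]
```

Emit:
play_rows --series '[{"gripper": 0,"x": 0.048,"y": 0.13,"z": -0.115,"wx": 0,"wy": 0.001,"wz": 0.083},{"gripper": 0,"x": 0.048,"y": 0.13,"z": -0.115,"wx": 0,"wy": 0.001,"wz": 0.083},{"gripper": 0,"x": 0.048,"y": 0.13,"z": -0.115,"wx": 0,"wy": 0.001,"wz": 0.083},{"gripper": 0,"x": 0.048,"y": 0.13,"z": -0.115,"wx": 0,"wy": 0.001,"wz": 0.083},{"gripper": 0,"x": 0,"y": 0,"z": 0,"wx": 0,"wy": 0,"wz": 0},{"gripper": 0,"x": 0,"y": 0,"z": 0,"wx": 0,"wy": 0,"wz": 0},{"gripper": 0,"x": 0,"y": 0,"z": 0,"wx": 0,"wy": 0,"wz": 0}]'

```text
time: 9.65
ee_pos: [661.5, 53.4, 335.7]
orientation: [-1.145, 1.325, 1.351]
ft_force: [-1.1, 0.5, -0.6]
finger_gap: 0.323
```

```bash
python3 -c "
from plan import *
st()
plan((631,54,68),2,100)
d=snap('scene','s3')
a=d['image'][120:320,220:440,::-1]; cv2.imwrite('pics/c4.png',cv2.resize(a,None,fx=3.5,fy=3,interpolation=cv2.INTER_CUBIC))"
```

```text
t 9.65 q [0.062, 0.543, 1.382, 0.005, 1.387, -1.535] p [661.5, 53.4, 335.7] gp [632.3, 52.4, 166.2] gap 0.323 F [-1.1, 0.5, -0.6] rv [-1.145, 1.325, 1.351]
[[-0.17, -0.985, -0.025], [-0.006, -0.025, 1.0], [-0.985, 0.17, -0.002]]
t 9.65 rows 3 per row xyz [0.001, 0.0072, -0.4151] w [0.0003, 0.0008, 0.002] | mm [0.2, 1.6, -93.4] deg [0.1, 0.2, 0.5] bad 0 vmax 0.67 qend [ 0.06  0.62  1.49  0.01  1.2  -1.54]
```

View pics/c4.png

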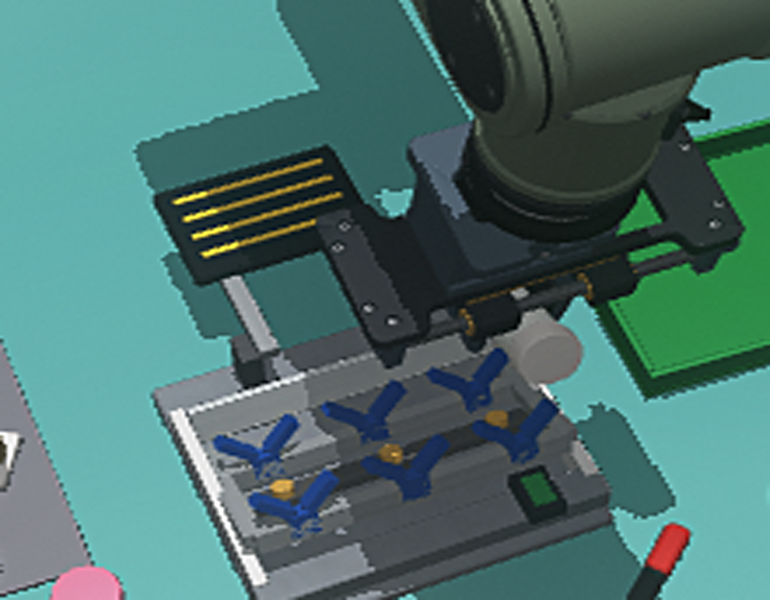

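The cap (550,350 in the crop) points away from the robot and upward over the left groove, as planned. Lowering.

Emit:
play_rows --series '[{"gripper": 0,"x": 0,"y": 0.01,"z": -0.3,"wx": 0,"wy": 0,"wz": 0.005},{"gripper": 0,"x": 0,"y": 0.01,"z": -0.3,"wx": 0,"wy": 0,"wz": 0},{"gripper": 0,"x": 0,"y": 0,"z": -0.3,"wx": 0,"wy": 0,"wz": 0},{"gripper": 0,"x": 0,"y": 0,"z": -0.2,"wx": 0,"wy": 0,"wz": 0},{"gripper": 0,"x": 0,"y": 0,"z": 0,"wx": 0,"wy": 0,"wz": 0},{"gripper": 0,"x": 0,"y": 0,"z": 0,"wx": 0,"wy": 0,"wz": 0},{"gripper": 0,"x": 0,"y": 0,"z": 0,"wx": 0,"wy": 0,"wz": 0}]'

```text
time: 10.4
ee_pos: [662.1, 55.4, 254.4]
orientation: [-1.154, 1.319, 1.357]
ft_force: [-0.4, -0.5, -0.3]
finger_gap: 0.321
```

```bash
python3 -c "
from plan import *
st()
plan((631,54,66),2,100)
d=snap('scene','s4')
a=d['image'][120:320,220:440,::-1]; cv2.imwrite('pics/c5.png',cv2.resize(a,None,fx=3.5,fy=3,interpolation=cv2.INTER_CUBIC))"
```

```text
t 10.4 q [0.065, 0.609, 1.479, 0.004, 1.221, -1.542] p [662.1, 55.4, 254.4] gp [633.3, 54.1, 84.8] gap 0.321 F [-0.4, -0.5, -0.3] rv [-1.154, 1.319, 1.357]
[[-0.167, -0.985, -0.035], [-0.007, -0.035, 0.999], [-0.986, 0.168, -0.001]]
t 10.4 rows 1 per row xyz [-0.0049, -0.0038, -0.1875] w [0.0007, 0.004, -0.0002] | mm [-0.4, -0.3, -14.1] deg [0.1, 0.4, -0.0] bad 0 vmax 0.21 qend [ 0.06  0.62  1.49  0.01  1.2  -1.54]
```

View pics/c5.png

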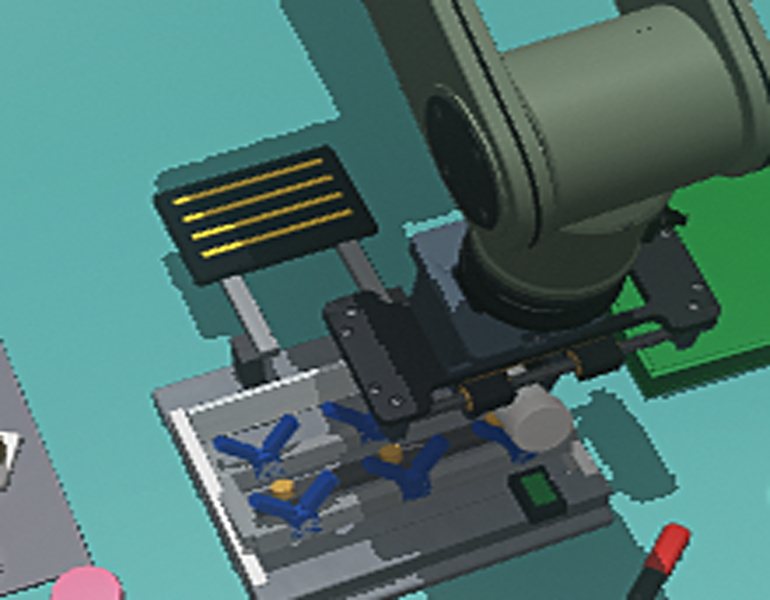

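Emit:
play_rows --series '[{"gripper": 0,"x": 0,"y": 0,"z": -0.08,"wx": 0,"wy": 0,"wz": 0},{"gripper": 0,"x": 0,"y": 0,"z": -0.06,"wx": 0,"wy": 0,"wz": 0},{"gripper": 0,"x": 0,"y": 0,"z": -0.03,"wx": 0,"wy": 0,"wz": 0},{"gripper": 0,"x": 0,"y": 0,"z": 0,"wx": 0,"wy": 0,"wz": 0},{"gripper": 0,"x": 0,"y": 0,"z": 0,"wx": 0,"wy": 0,"wz": 0}]'

```text
time: 10.95
ee_pos: [661.5, 54.5, 241.1]
orientation: [-1.155, 1.322, 1.358]
ft_force: [-1.2, -4.4, 5.4]
finger_gap: 0.322
```

```bash
python3 -c "
from plan import *
st()
plan((631,54,66),2,100)"
```

```text
t 10.95 q [0.065, 0.622, 1.494, 0.001, 1.197, -1.542] p [661.5, 54.5, 241.1] gp [632.3, 52.8, 71.6] gap 0.322 F [-1.2, -4.4, 5.4] rv [-1.155, 1.322, 1.358]
[[-0.17, -0.985, -0.036], [-0.01, -0.035, 0.999], [-0.985, 0.17, -0.004]]
t 10.95 rows 1 per row xyz [0.0023, 0.0072, -0.0101] w [0.0023, 0.0024, -0.0008] | mm [0.2, 0.5, -0.8] deg [0.2, 0.2, -0.1] bad 0 vmax 0.09 qend [ 0.06  0.62  1.49  0.01  1.2  -1.54]
```

Emit:
play_rows --series '[{"gripper": 0.5,"x": 0,"y": 0,"z": 0,"wx": 0,"wy": 0,"wz": 0},{"gripper": 0.5,"x": 0,"y": 0,"z": 0,"wx": 0,"wy": 0,"wz": 0},{"gripper": 0.5,"x": 0,"y": 0,"z": 0,"wx": 0,"wy": 0,"wz": 0},{"gripper": 0.5,"x": 0,"y": 0,"z": 0.2,"wx": 0,"wy": 0,"wz": 0},{"gripper": 0.5,"x": 0,"y": 0,"z": 0.4,"wx": 0,"wy": 0,"wz": 0},{"gripper": 0.5,"x": 0,"y": 0,"z": 0.6,"wx": 0,"wy": 0,"wz": 0},{"gripper": 0.6,"x": 0,"y": 0,"z": 0.6,"wx": 0,"wy": 0,"wz": 0}]'

```text
time: 11.65
ee_pos: [661.4, 55.6, 377.2]
orientation: [-1.153, 1.321, 1.36]
ft_force: [0.3, 0.2, 0.5]
finger_gap: 0.555
```

```bash
python3 -c "
from plan import *
st()
d=snap('scene','s5')
a=d['image'][120:320,220:440,::-1]; cv2.imwrite('pics/c6.png',cv2.resize(a,None,fx=3.5,fy=3,interpolation=cv2.INTER_CUBIC))
plan((580,-200,200),-112,80,N=11)"
```

```text
t 11.65 q [0.066, 0.518, 1.321, 0.004, 1.474, -1.541] p [661.4, 55.6, 377.2] gp [632.0, 54.3, 207.7] gap 0.555 F [0.3, 0.2, 0.5] rv [-1.153, 1.321, 1.36]
[[-0.171, -0.985, -0.036], [-0.007, -0.035, 0.999], [-0.985, 0.171, -0.001]]
t 11.7 rows 11 per row xyz [-0.0858, -0.2753, -0.0149] w [-0.0186, -0.0131, -0.114] | mm [-70.8, -227.2, -12.3] deg [-18.4, -12.9, -112.8] bad 0 vmax 1.6 qend [-0.26  0.41  1.51 -0.18  1.25  0.18]
```

View pics/c6.png

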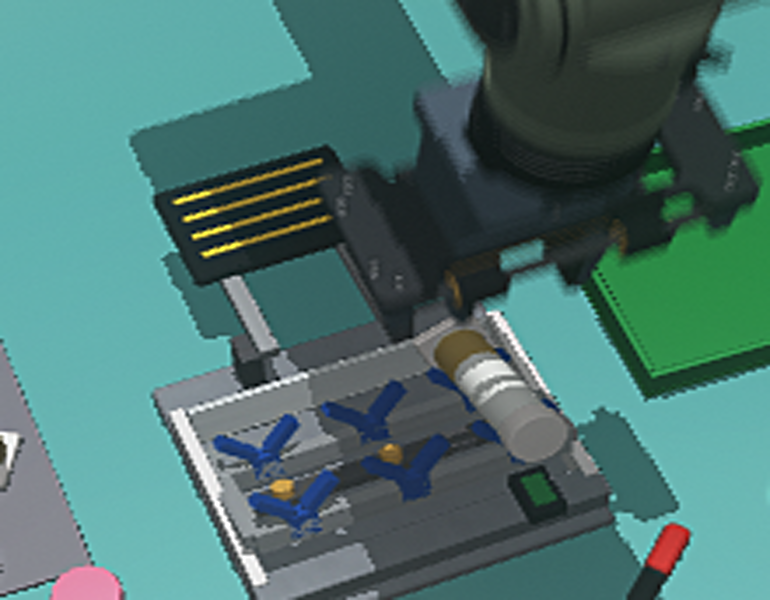

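The tube lies in the left groove, cap high. Next I'll check the mat for the remaining two.

```bash
cat > tops.py <<'E'
import sys
from h import *
def tops(n,f):
    d=snap(n,f); P=pts(d)
    m=((P[...,2]>100)&(P[...,2]<128)&(P[...,0]>380)&(P[...,0]<740)&(P[...,1]<-150)&(P[...,1]>-450)).astype(np.uint8)
    k,l,s,c=cv2.connectedComponentsWithStats(m)
    for i in range(1,k):
        if s[i,4]>60:
            q=P[l==i]; q=q[q[:,2]>116] if (q[:,2]>116).sum()>30 else q; print(n,s[i].tolist(),np.median(q,0).round(1),((q.max(0)+q.min(0))/2).round(1),d['image'][l==i].mean(0).round())
if __name__=='__main__':
    tops('scene',sys.argv[1]+'s'); tops('top',sys.argv[1]+'t')
E
python3 tops.py m2
```

```text
scene [121, 185, 20, 16, 216] [ 391.  -314.3  117. ] [ 390.7 -312.9  117.6] [152.  55.  54.]
scene [141, 233, 21, 22, 328] [ 511.3 -299.   119. ] [ 510.9 -299.2  119.3] [194. 194. 193.]
scene [194, 236, 20, 21, 325] [ 550.7 -213.   118.9] [ 550.1 -213.   119.4] [196. 197. 196.]
scene [234, 309, 22, 21, 354] [ 707.1 -184.   116.9] [ 707.8 -185.4  117.6] [208. 131. 159.]
top [413, 180, 16, 16, 198] [ 707.9 -185.3  117. ] [ 707.2 -187.2  118.2] [170.  93. 113.]
top [428, 249, 17, 17, 218] [ 550.6 -214.8  119.9] [ 550.  -214.3  120.2] [179. 177. 173.]
top [469, 268, 19, 17, 230] [ 510.6 -300.8  119.9] [ 511.5 -300.6  120.4] [175. 173. 168.]
top [479, 330, 18, 11, 169] [ 388.9 -310.7  117. ] [ 390.6 -312.5  118.2] [144.  35.  33.]
```

View pics/m2s.png

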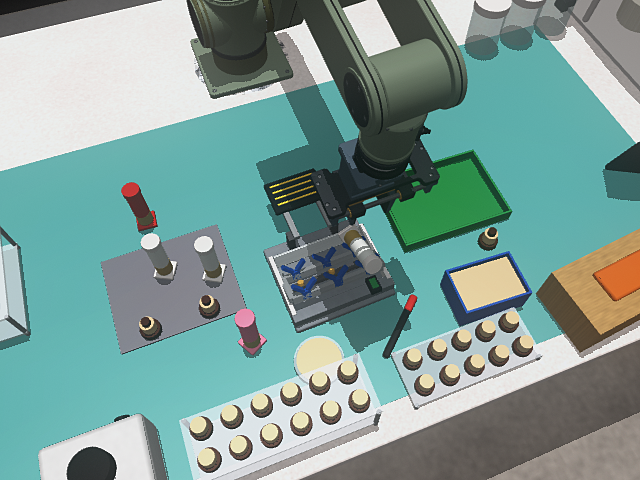

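```bash
python3 -c "
from plan import *
plan((600,-80,230),-80,100,N=10)"
```

```text
t 11.8 rows 10 per row xyz [-0.0754, -0.2212, 0.0321] w [0.0006, 0.0006, -0.0912] | mm [-56.6, -165.9, 24.0] deg [0.6, 0.6, -82.0] bad 0 vmax 1.11 qend [-0.24  0.4   1.45  0.16  1.37 -0.45]
```

Emit:
play_rows --series '[{"gripper": 0.65,"x": -0.075,"y": -0.22,"z": 0.032,"wx": 0,"wy": 0,"wz": -0.091},{"gripper": 0.65,"x": -0.075,"y": -0.22,"z": 0.032,"wx": 0,"wy": 0,"wz": -0.091},{"gripper": 0.65,"x": -0.075,"y": -0.22,"z": 0.032,"wx": 0,"wy": 0,"wz": -0.091},{"gripper": 0.65,"x": -0.075,"y": -0.22,"z": 0.032,"wx": 0,"wy": 0,"wz": -0.091},{"gripper": 0.65,"x": -0.075,"y": -0.22,"z": 0.032,"wx": 0,"wy": 0,"wz": -0.091},{"gripper": 0.65,"x": -0.075,"y": -0.22,"z": 0.032,"wx": 0,"wy": 0,"wz": -0.091},{"gripper": 0.65,"x": -0.075,"y": -0.22,"z": 0.032,"wx": 0,"wy": 0,"wz": -0.091},{"gripper": 0.65,"x": -0.075,"y": -0.22,"z": 0.032,"wx": 0,"wy": 0,"wz": -0.091},{"gripper": 0.65,"x": -0.075,"y": -0.22,"z": 0.032,"wx": 0,"wy": 0,"wz": -0.091},{"gripper": 0.65,"x": -0.075,"y": -0.22,"z": 0.032,"wx": 0,"wy": 0,"wz": -0.091}]'

```text
time: 12.8
ee_pos: [604.8, -110.1, 398.1]
orientation: [0.001, 1.581, 0.269]
ft_force: [-0.1, -0.1, 0.5]
finger_gap: 0.647
```

```bash
python3 -c "
from plan import *
plan((550,-220,230),-155,80,N=10)"
```

```text
t 12.8 rows 10 per row xyz [-0.036, -0.1292, 0.0082] w [-0.0211, 0.0108, -0.0822] | mm [-27.0, -96.9, 6.2] deg [-19.0, 9.7, -74.0] bad 0 vmax 1.3 qend [-0.33  0.41  1.43 -0.12  1.43  0.83]
```

Emit:
play_rows --series '[{"gripper": 0.65,"x": -0.036,"y": -0.13,"z": 0.008,"wx": -0.021,"wy": 0.011,"wz": -0.082},{"gripper": 0.65,"x": -0.036,"y": -0.13,"z": 0.008,"wx": -0.021,"wy": 0.011,"wz": -0.082},{"gripper": 0.65,"x": -0.036,"y": -0.13,"z": 0.008,"wx": -0.021,"wy": 0.011,"wz": -0.082},{"gripper": 0.65,"x": -0.036,"y": -0.13,"z": 0.008,"wx": -0.021,"wy": 0.011,"wz": -0.082},{"gripper": 0.65,"x": -0.036,"y": -0.13,"z": 0.008,"wx": -0.021,"wy": 0.011,"wz": -0.082},{"gripper": 0.65,"x": -0.036,"y": -0.13,"z": 0.008,"wx": -0.021,"wy": 0.011,"wz": -0.082},{"gripper": 0.65,"x": -0.036,"y": -0.13,"z": 0.008,"wx": -0.021,"wy": 0.011,"wz": -0.082},{"gripper": 0.65,"x": -0.036,"y": -0.13,"z": 0.008,"wx": -0.021,"wy": 0.011,"wz": -0.082},{"gripper": 0.65,"x": -0.036,"y": -0.13,"z": 0.008,"wx": -0.021,"wy": 0.011,"wz": -0.082},{"gripper": 0.65,"x": -0.036,"y": -0.13,"z": 0.008,"wx": -0.021,"wy": 0.011,"wz": -0.082}]'

```text
time: 13.8
ee_pos: [578.0, -207.2, 404.1]
orientation: [0.766, 1.485, -1.013]
ft_force: [-0.0, -0.6, 0.1]
finger_gap: 0.649
```

```bash
python3 -c "
from plan import *
plan((511,-300,200),150,35,N=9)"
```

```text
t 13.8 rows 9 per row xyz [0.0868, -0.2449, -0.152] w [0.0021, 0.0573, -0.0644] | mm [58.6, -165.3, -102.6] deg [1.7, 46.4, -52.2] bad 0 vmax 1.1 qend [-0.54  0.89  0.94 -0.02  2.28  1.55]
```

Emit:
play_rows --series '[{"gripper": 0.65,"x": 0.087,"y": -0.245,"z": -0.152,"wx": 0.002,"wy": 0.0573,"wz": -0.0644},{"gripper": 0.65,"x": 0.087,"y": -0.245,"z": -0.152,"wx": 0.002,"wy": 0.0573,"wz": -0.0644},{"gripper": 0.65,"x": 0.087,"y": -0.245,"z": -0.152,"wx": 0.002,"wy": 0.0573,"wz": -0.0644},{"gripper": 0.65,"x": 0.087,"y": -0.245,"z": -0.152,"wx": 0.002,"wy": 0.0573,"wz": -0.0644},{"gripper": 0.65,"x": 0.087,"y": -0.245,"z": -0.152,"wx": 0.002,"wy": 0.0573,"wz": -0.0644},{"gripper": 0.65,"x": 0.087,"y": -0.245,"z": -0.152,"wx": 0.002,"wy": 0.0573,"wz": -0.0644},{"gripper": 0.65,"x": 0.087,"y": -0.245,"z": -0.152,"wx": 0.002,"wy": 0.0573,"wz": -0.0644},{"gripper": 0.65,"x": 0.087,"y": -0.245,"z": -0.152,"wx": 0.002,"wy": 0.0573,"wz": -0.0644},{"gripper": 0.65,"x": 0.087,"y": -0.245,"z": -0.152,"wx": 0.002,"wy": 0.0573,"wz": -0.0644},{"gripper": 0.65,"x": 0,"y": 0,"z": 0,"wx": 0,"wy": 0,"wz": 0}]'

```text
time: 14.8
ee_pos: [636.9, -374.9, 296.8]
orientation: [1.168, 1.844, -2.176]
ft_force: [-0.2, 0.5, -1.3]
finger_gap: 0.65
```

Emit:
play_rows --series '[{"gripper": 0.65,"x": 0,"y": 0,"z": 0,"wx": 0,"wy": 0,"wz": 0},{"gripper": 0.65,"x": 0,"y": 0,"z": 0,"wx": 0,"wy": 0,"wz": 0}]'

```text
time: 15.0
ee_pos: [637.1, -371.4, 303.6]
orientation: [1.168, 1.837, -2.168]
ft_force: [-0.3, 0.5, 0.6]
finger_gap: 0.648
```

```bash
python3 -c "
from plan import *
plan((511,-300,62),150,35)
import tops; tops.tops('scene','m3s')"
```

```text
t 15.0 rows 4 per row xyz [-0.0018, -0.0037, -0.4669] w [-0.0001, 0.0009, -0.001] | mm [-0.5, -1.1, -140.1] deg [-0.0, 0.3, -0.4] bad 0 vmax 0.65 qend [-0.54  1.    1.05 -0.02  2.05  1.55]
scene [121, 185, 20, 16, 216] [ 386.9 -311.6  116.6] [ 391.1 -311.3  117.6] [148.  41.  40.]
scene [194, 236, 20, 21, 325] [ 550.2 -212.9  118.9] [ 551.3 -213.   119.8] [193. 193. 192.]
scene [234, 309, 22, 21, 354] [ 708.4 -186.4  116.9] [ 707.5 -186.4  117.9] [206. 127. 155.]
```

View pics/m3s.png

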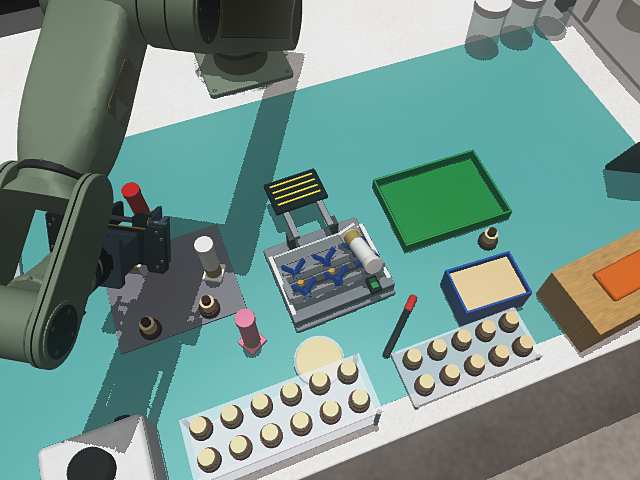

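Emit:
play_rows --series '[{"gripper": 0.65,"x": 0,"y": 0,"z": -0.4,"wx": 0,"wy": 0,"wz": 0},{"gripper": 0.65,"x": -0.003,"y": -0.007,"z": -0.5,"wx": 0,"wy": 0,"wz": 0},{"gripper": 0.65,"x": -0.003,"y": -0.007,"z": -0.5,"wx": 0,"wy": 0,"wz": 0},{"gripper": 0.65,"x": 0,"y": 0,"z": -0.4,"wx": 0,"wy": 0,"wz": 0},{"gripper": 0.65,"x": 0,"y": 0,"z": -0.06,"wx": 0,"wy": 0,"wz": 0},{"gripper": 0.65,"x": 0,"y": 0,"z": 0,"wx": 0,"wy": 0,"wz": 0},{"gripper": 0.65,"x": 0,"y": 0,"z": 0,"wx": 0,"wy": 0,"wz": 0},{"gripper": 0.65,"x": 0,"y": 0,"z": 0,"wx": 0,"wy": 0,"wz": 0}]'

```text
time: 15.85
ee_pos: [636.9, -373.2, 164.8]
orientation: [1.17, 1.835, -2.168]
ft_force: [0.3, 0.4, 0.1]
finger_gap: 0.651
```

```bash
python3 -c "
from plan import *
plan((511,-300,62),150,35)"
```

```text
t 15.85 rows 1 per row xyz [-0.0046, 0.0097, -0.0164] w [0.0005, 0.004, -0.0033] | mm [-0.3, 0.7, -1.2] deg [0.0, 0.4, -0.3] bad 0 vmax 0.04 qend [-0.54  1.    1.05 -0.02  2.05  1.55]
```

Emit:
play_rows --series '[{"gripper": 0,"x": 0,"y": 0,"z": 0,"wx": 0,"wy": 0,"wz": 0},{"gripper": 0,"x": 0,"y": 0,"z": 0,"wx": 0,"wy": 0,"wz": 0},{"gripper": 0,"x": 0,"y": 0,"z": 0,"wx": 0,"wy": 0,"wz": 0},{"gripper": 0,"x": 0,"y": 0,"z": 0,"wx": 0,"wy": 0,"wz": 0},{"gripper": 0,"x": 0,"y": 0,"z": 0,"wx": 0,"wy": 0,"wz": 0},{"gripper": 0,"x": 0,"y": 0,"z": 0,"wx": 0,"wy": 0,"wz": 0}]' --grip_force 35

```text
time: 16.45
ee_pos: [636.6, -373.5, 162.9]
orientation: [1.169, 1.838, -2.17]
ft_force: [0.1, -0.4, -0.6]
finger_gap: 0.157
```

```bash
python3 -c "
from plan import *
st()"
```

```text
t 16.45 q [-0.543, 0.999, 1.049, -0.02, 2.05, 1.546] p [636.6, -373.5, 162.9] gp [514.7, -303.6, 63.9] gap 0.157 F [0.1, -0.4, -0.6] rv [1.169, 1.838, -2.17]
[[-0.709, 0.501, -0.496], [0.407, -0.284, -0.868], [-0.576, -0.817, -0.002]]
```

The gap is 14 mm, so the tube was not gripped; it may have been knocked aside. I'll open, rise and look.

Emit:
play_rows --series '[{"gripper": 0.5,"x": 0,"y": 0,"z": 0,"wx": 0,"wy": 0,"wz": 0},{"gripper": 0.5,"x": 0,"y": 0,"z": 0,"wx": 0,"wy": 0,"wz": 0},{"gripper": 0.5,"x": 0,"y": 0,"z": 0,"wx": 0,"wy": 0,"wz": 0}]'

```text
time: 16.75
ee_pos: [636.7, -373.4, 163.1]
orientation: [1.169, 1.838, -2.17]
ft_force: [-0.5, 0.2, -0.0]
finger_gap: 0.388
```

```bash
python3 -c "
from plan import *
st()
d=snap('scene','s6')
a=d['image'][170:360,60:280,::-1]; cv2.imwrite('pics/c7.png',cv2.resize(a,None,fx=3.5,fy=3.1,interpolation=cv2.INTER_CUBIC))"
```

```text
t 16.75 q [-0.543, 0.999, 1.049, -0.02, 2.05, 1.546] p [636.7, -373.4, 163.1] gp [514.7, -303.5, 64.0] gap 0.388 F [-0.5, 0.2, -0.0] rv [1.169, 1.838, -2.17]
[[-0.709, 0.501, -0.496], [0.407, -0.284, -0.868], [-0.576, -0.817, -0.002]]
```

View pics/c7.png

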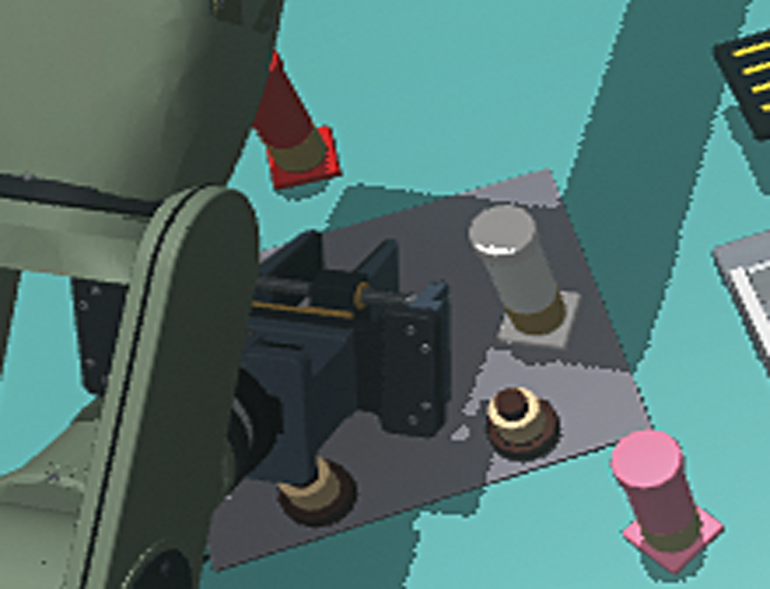

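Emit:
play_rows --series '[{"gripper": 0.65,"x": 0,"y": 0,"z": 0.3,"wx": 0,"wy": 0,"wz": 0},{"gripper": 0.65,"x": 0,"y": 0,"z": 0.5,"wx": 0,"wy": 0,"wz": 0},{"gripper": 0.65,"x": 0,"y": 0,"z": 0.5,"wx": 0,"wy": 0,"wz": 0},{"gripper": 0.65,"x": 0,"y": 0,"z": 0.5,"wx": 0,"wy": 0,"wz": 0},{"gripper": 0.65,"x": -0.1,"y": 0.6,"z": 0.2,"wx": 0,"wy": 0,"wz": 0},{"gripper": 0.65,"x": -0.1,"y": 0.6,"z": 0.2,"wx": 0,"wy": 0,"wz": 0},{"gripper": 0.65,"x": -0.1,"y": 0.6,"z": 0.2,"wx": 0,"wy": 0,"wz": 0},{"gripper": 0.65,"x": -0.1,"y": 0.6,"z": 0.2,"wx": 0,"wy": 0,"wz": 0},{"gripper": 0.65,"x": -0.1,"y": 0.6,"z": 0,"wx": 0,"wy": 0,"wz": 0},{"gripper": 0.65,"x": -0.1,"y": 0.6,"z": 0,"wx": 0,"wy": 0,"wz": 0}]'

```text
time: 17.8
ee_pos: [591.0, -101.7, 358.9]
orientation: [1.171, 1.836, -2.169]
ft_force: [0.9, -0.5, -0.7]
finger_gap: 0.648
```

```bash
python3 tops.py m4
```

```text
scene [121, 185, 20, 16, 214] [ 389.6 -311.3  116.5] [ 389.4 -310.8  117.6] [155.  53.  51.]
scene [194, 236, 20, 21, 326] [ 550.8 -213.1  118.9] [ 550.1 -213.   120.1] [197. 196. 195.]
scene [234, 309, 22, 21, 354] [ 706.6 -185.4  116.7] [ 707.5 -185.2  117.8] [136.  77.  94.]
```

View pics/m4s.png

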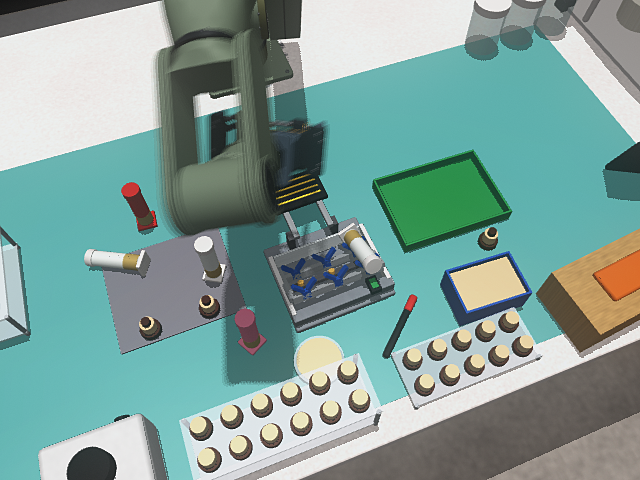

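View pics/m4t.png

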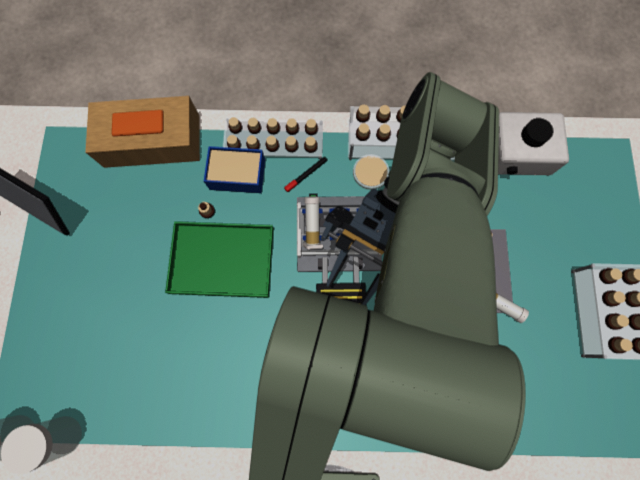

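In the scene view tube2 now lies on its side, foot at (140,263) and cap at (90,257). I'll measure its axis.

```bash
cat > lying.py <<'E'
from h import *
def lying(f,box,zlo=12,zhi=45,n='scene',show=None):
    d=np.load(f'pics/{f}.npz'); P=pts(d); x0,x1,y0,y1=box
    m=(P[...,2]>zlo)&(P[...,2]<zhi)&(P[...,0]>x0)&(P[...,0]<x1)&(P[...,1]>y0)&(P[...,1]<y1)
    k,l,s,c=cv2.connectedComponentsWithStats(m.astype(np.uint8)); i=1+np.argmax(s[1:,4]); q=P[l==i]
    print(s[i].tolist(),q.mean(0).round(1),'min',q.min(0).round(),'max',q.max(0).round(),cv2.minAreaRect(q[:,:2].astype(np.float32)))
    u=np.linalg.svd(q[:,:2]-q[:,:2].mean(0),full_matrices=False)[2][0]
    t=(q[:,:2]-q[:,:2].mean(0))@u; n_=(q[:,:2]-q[:,:2].mean(0))@[-u[1],u[0]]
    for a in np.arange(-70,70,10):
        b=(t>=a)&(t<a+10)
        if b.sum()>3:
            top=q[b][np.argsort(q[b][:,2])[-5:]]; print(a,b.sum(),'zmax',q[b][:,2].max().round(1),'ntop',n_[b][np.argsort(q[b][:,2])[-5:]].mean().round(1),'n',n_[b].min().round(),n_[b].max().round(),d['image'][l==i][b].mean(0).round())
    print('u',u.round(3),'c',q[:,:2].mean(0).round(1))
if __name__=='__main__':
    lying('m4s',(400,620,-460,-230))
E
python3 lying.py; python3 -c "
import cv2
a=cv2.imread('pics/m4s.png')[170:360,60:280]; cv2.imwrite('pics/c8.png',cv2.resize(a,None,fx=3.5,fy=3.1,interpolation=cv2.INTER_CUBIC))"
```

```text
[84, 249, 66, 27, 1050] [ 471.3 -377.2   31.1] min [ 428. -438.   12.] max [ 509. -322.   45.] ((467.5472412109375, -381.50830078125), (119.28712463378906, 39.39005661010742), 63.483253479003906)
-70 30 zmax 35.7 ntop 4.5 n -10.0 16.0 [200. 201. 199.]
-60 92 zmax 36.8 ntop 3.7 n -12.0 20.0 [190. 188. 187.]
-50 79 zmax 37.7 ntop 3.1 n -10.0 20.0 [197. 200. 199.]
-40 84 zmax 38.5 ntop 4.6 n -11.0 17.0 [198. 202. 200.]
-30 78 zmax 36.5 ntop 3.6 n -11.0 18.0 [203. 207. 205.]
-20 81 zmax 38.6 ntop 3.7 n -11.0 16.0 [196. 200. 199.]
-10 76 zmax 37.5 ntop 4.1 n -12.0 17.0 [199. 202. 200.]
0 79 zmax 39.9 ntop 0.7 n -11.0 18.0 [198. 203. 201.]
10 80 zmax 40.1 ntop 2.1 n -11.0 15.0 [167. 152. 108.]
20 81 zmax 38.5 ntop 1.1 n -12.0 18.0 [155. 136.  85.]
30 73 zmax 40.7 ntop 3.4 n -13.0 15.0 [158. 139.  84.]
40 103 zmax 44.6 ntop 8.7 n -17.0 22.0 [183. 182. 181.]
50 114 zmax 44.1 ntop 5.6 n -16.0 22.0 [98. 99. 98.]
u [0.465 0.885] c [ 471.3 -377.2]
```

View pics/c8.png

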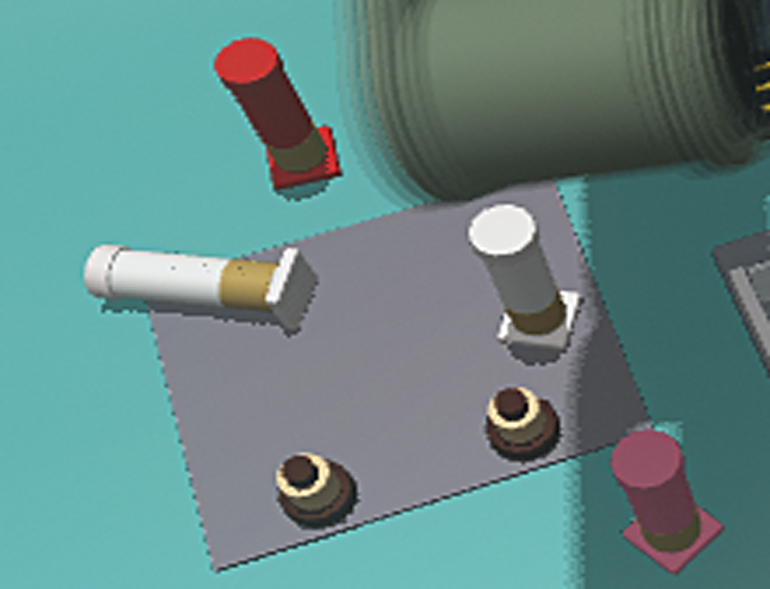

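```bash
python3 -c "
from plan import *
print(best((465,-383,24),tool(-117,120),off=183),best((465,-383,200),tool(-117,120),off=183))
plan((520,-240,260),-160,90,off=183)
plan((465,-383,200),-117,120,off=183)"
```

```text
[-0.95, 0.66, 1.64, 0.51, 1.15, -0.76] [-0.95, 0.49, 1.46, 0.46, 1.46, -0.6]
t 17.9 rows 9 per row xyz [-0.1047, -0.2091, 0.1242] w [-0.006, -0.0695, 0.0561] | mm [-70.7, -141.1, 83.8] deg [-4.9, -56.3, 45.4] bad 0 vmax 1.32 qend [-0.45  0.3   1.5  -0.    1.34  0.77]
t 17.9 rows 15 per row xyz [-0.1487, -0.325, -0.0006] w [0.0197, -0.066, 0.0543] | mm [-167.2, -365.6, -0.7] deg [26.6, -89.1, 73.3] bad 0 vmax 1.8 qend [-0.95  0.49  1.46  0.46  1.46 -0.6 ]
```

Emit:
play_rows --series '[{"gripper": 0.65,"x": -0.105,"y": -0.209,"z": 0.124,"wx": -0.006,"wy": -0.0695,"wz": 0.0561},{"gripper": 0.65,"x": -0.105,"y": -0.209,"z": 0.124,"wx": -0.006,"wy": -0.0695,"wz": 0.0561},{"gripper": 0.65,"x": -0.105,"y": -0.209,"z": 0.124,"wx": -0.006,"wy": -0.0695,"wz": 0.0561},{"gripper": 0.65,"x": -0.105,"y": -0.209,"z": 0.124,"wx": -0.006,"wy": -0.0695,"wz": 0.0561},{"gripper": 0.65,"x": -0.105,"y": -0.209,"z": 0.124,"wx": -0.006,"wy": -0.0695,"wz": 0.0561},{"gripper": 0.65,"x": -0.105,"y": -0.209,"z": 0.124,"wx": -0.006,"wy": -0.0695,"wz": 0.0561},{"gripper": 0.65,"x": -0.105,"y": -0.209,"z": 0.124,"wx": -0.006,"wy": -0.0695,"wz": 0.0561},{"gripper": 0.65,"x": -0.105,"y": -0.209,"z": 0.124,"wx": -0.006,"wy": -0.0695,"wz": 0.0561},{"gripper": 0.65,"x": -0.105,"y": -0.209,"z": 0.124,"wx": -0.006,"wy": -0.0695,"wz": 0.0561}]'

```text
time: 18.8
ee_pos: [520.2, -245.6, 442.4]
orientation: [0.951, 1.352, -0.945]
ft_force: [0.3, -0.7, -0.6]
finger_gap: 0.649
```

```bash
python3 -c "
from plan import *
plan((465,-383,200),-117,120,off=183,N=8)"
```

```text
t 18.8 rows 8 per row xyz [-0.1613, -0.3648, -0.1399] w [0.028, -0.0317, 0.0584] | mm [-96.8, -218.9, -84.0] deg [20.2, -22.8, 42.0] bad 0 vmax 1.8 qend [-0.95  0.49  1.46  0.46  1.46 -0.6 ]
```

Emit:
play_rows --series '[{"gripper": 0.65,"x": -0.161,"y": -0.365,"z": -0.14,"wx": 0.028,"wy": -0.0317,"wz": 0.0584},{"gripper": 0.65,"x": -0.161,"y": -0.365,"z": -0.14,"wx": 0.028,"wy": -0.0317,"wz": 0.0584},{"gripper": 0.65,"x": -0.161,"y": -0.365,"z": -0.14,"wx": 0.028,"wy": -0.0317,"wz": 0.0584},{"gripper": 0.65,"x": -0.161,"y": -0.365,"z": -0.14,"wx": 0.028,"wy": -0.0317,"wz": 0.0584},{"gripper": 0.65,"x": -0.161,"y": -0.365,"z": -0.14,"wx": 0.028,"wy": -0.0317,"wz": 0.0584},{"gripper": 0.65,"x": -0.161,"y": -0.365,"z": -0.14,"wx": 0.028,"wy": -0.0317,"wz": 0.0584},{"gripper": 0.65,"x": -0.161,"y": -0.365,"z": -0.14,"wx": 0.028,"wy": -0.0317,"wz": 0.0584},{"gripper": 0.65,"x": -0.161,"y": -0.365,"z": -0.14,"wx": 0.028,"wy": -0.0317,"wz": 0.0584},{"gripper": 0.65,"x": 0,"y": 0,"z": 0,"wx": 0,"wy": 0,"wz": 0},{"gripper": 0.65,"x": 0,"y": 0,"z": 0,"wx": 0,"wy": 0,"wz": 0}]'

```text
time: 19.8
ee_pos: [423.6, -464.5, 357.2]
orientation: [0.753, 1.385, 0.036]
ft_force: [-0.5, -0.0, 0.1]
finger_gap: 0.648
```

```bash
python3 -c "
from plan import *
st()
plan((465,-383,24),-117,120,off=183)
d=snap('scene','m5s');snap('top','m5t')"; python3 -c "
from lying import *
lying('m5s',(400,620,-460,-230))"
```

```text
t 19.8 q [-0.951, 0.493, 1.459, 0.458, 1.463, -0.589] p [423.6, -464.5, 357.2] gp [461.9, -388.1, 208.0] gap 0.648 F [-0.5, -0.0, 0.1] rv [0.753, 1.385, 0.036]
[[0.223, 0.399, 0.889], [0.444, 0.77, -0.457], [-0.868, 0.497, -0.006]]
t 19.8 rows 4 per row xyz [-0.0003, 0.0, -0.5823] w [0.0, -0.001, 0.0006] | mm [-0.1, 0.0, -174.7] deg [0.0, -0.4, 0.2] bad 0 vmax 0.83 qend [-0.95  0.66  1.64  0.51  1.15 -0.76]
[84, 249, 66, 25, 1052] [ 471.2 -377.3   31.2] min [ 427. -439.   12.] max [ 509. -321.   45.] ((463.2065734863281, -379.9941711425781), (118.61444091796875, 39.50505447387695), 59.3414421081543)
-70 29 zmax 35.9 ntop 4.3 n -11.0 17.0 [111. 112. 111.]
-60 99 zmax 38.1 ntop 3.0 n -11.0 23.0 [114. 114. 112.]
-50 72 zmax 37.3 ntop 1.7 n -10.0 18.0 [117. 120. 118.]
-40 85 zmax 37.4 ntop 4.7 n -10.0 18.0 [122. 126. 124.]
-30 75 zmax 40.1 ntop 1.6 n -11.0 18.0 [149. 153. 151.]
-20 82 zmax 38.0 ntop 3.3 n -12.0 16.0 [134. 137. 135.]
-10 78 zmax 39.2 ntop 4.6 n -12.0 17.0 [172. 175. 173.]
0 79 zmax 38.4 ntop 1.8 n -12.0 18.0 [171. 175. 173.]
10 78 zmax 39.4 ntop 2.8 n -12.0 13.0 [149. 135.  97.]
20 81 zmax 41.2 ntop 4.1 n -12.0 17.0 [137. 118.  70.]
30 76 zmax 41.0 ntop 1.0 n -13.0 13.0 [138. 118.  69.]
40 95 zmax 44.9 ntop 1.7 n -17.0 23.0 [173. 172. 169.]
50 123 zmax 44.8 ntop -2.4 n -16.0 21.0 [87. 87. 86.]
u [0.463 0.886] c [ 471.2 -377.3]
```

View pics/m5s.png

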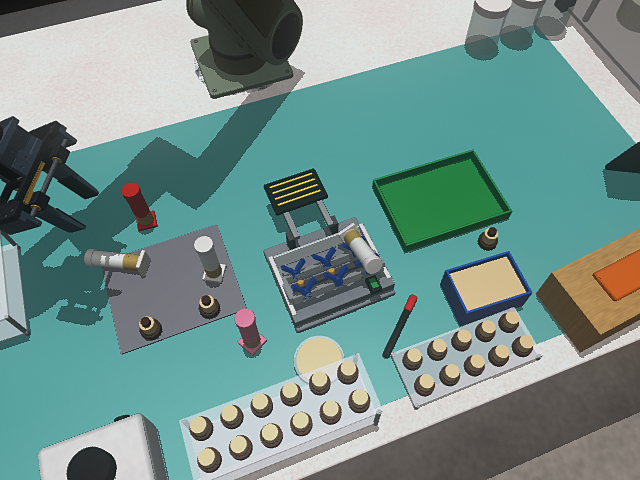

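View pics/m5t.png

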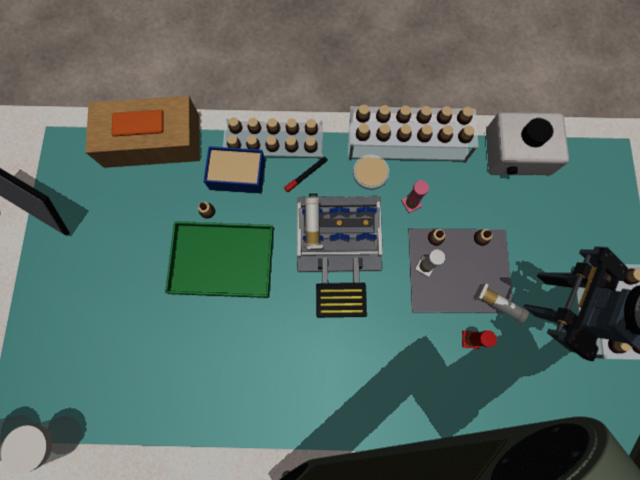

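The tube is unmoved, at (115,260) in the scene view. The gripper stands clear on the cap side, away from the red one. Descending.

Emit:
play_rows --series '[{"gripper": 0.65,"x": 0,"y": 0,"z": -0.4,"wx": 0,"wy": 0,"wz": 0},{"gripper": 0.65,"x": 0,"y": 0,"z": -0.5,"wx": 0,"wy": 0,"wz": 0},{"gripper": 0.65,"x": 0,"y": 0,"z": -0.5,"wx": 0,"wy": 0,"wz": 0},{"gripper": 0.65,"x": 0,"y": 0,"z": -0.4,"wx": 0,"wy": 0,"wz": 0},{"gripper": 0.65,"x": 0,"y": 0,"z": -0.25,"wx": 0,"wy": 0,"wz": 0},{"gripper": 0.65,"x": 0,"y": 0,"z": -0.13,"wx": 0,"wy": 0,"wz": 0},{"gripper": 0.65,"x": 0,"y": 0,"z": 0,"wx": 0,"wy": 0,"wz": 0},{"gripper": 0.65,"x": 0,"y": 0,"z": 0,"wx": 0,"wy": 0,"wz": 0},{"gripper": 0.65,"x": 0,"y": 0,"z": 0,"wx": 0,"wy": 0,"wz": 0}]'

```text
time: 20.8
ee_pos: [424.6, -463.7, 195.9]
orientation: [0.748, 1.383, 0.037]
ft_force: [-0.3, -0.5, 0.5]
finger_gap: 0.648
```

```bash
python3 -c "
from plan import *
st()
plan((465,-383,24),-117,120,off=183)
d=snap('scene','m6s');e=snap('top','m6t')
a=d['image'][170:330,0:200,::-1]; b=e['image'][220:380,420:620,::-1]
cv2.imwrite('pics/c9.png',cv2.resize(np.hstack([a,b]),None,fx=2,fy=2,interpolation=cv2.INTER_CUBIC))"
```

```text
t 20.8 q [-0.949, 0.648, 1.631, 0.499, 1.169, -0.747] p [424.6, -463.7, 195.9] gp [463.3, -387.6, 46.5] gap 0.648 F [-0.3, -0.5, 0.5] rv [0.748, 1.383, 0.037]
[[0.225, 0.395, 0.891], [0.442, 0.773, -0.455], [-0.868, 0.496, -0.001]]
t 20.8 rows 1 per row xyz [-0.0159, -0.0108, -0.1788] w [0.0022, -0.0021, 0.0005] | mm [-1.2, -0.8, -13.4] deg [0.2, -0.2, 0.0] bad 0 vmax 0.19 qend [-0.95  0.66  1.64  0.51  1.15 -0.76]
```

View pics/c9.png

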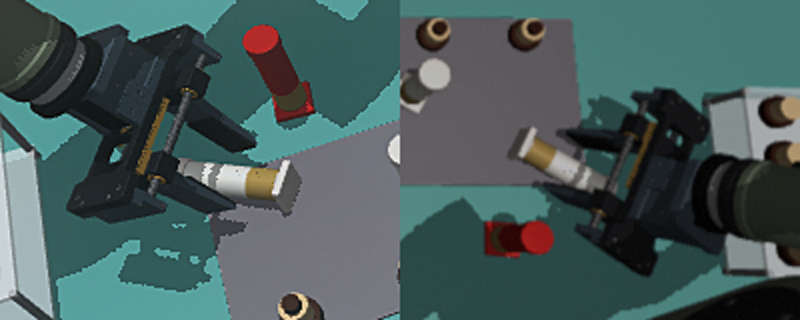

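Emit:
play_rows --series '[{"gripper": 0.65,"x": -0.016,"y": -0.011,"z": -0.1,"wx": 0,"wy": 0,"wz": 0},{"gripper": 0.65,"x": 0,"y": 0,"z": -0.07,"wx": 0,"wy": 0,"wz": 0},{"gripper": 0.65,"x": 0,"y": 0,"z": 0,"wx": 0,"wy": 0,"wz": 0},{"gripper": 0.65,"x": 0,"y": 0,"z": 0,"wx": 0,"wy": 0,"wz": 0},{"gripper": 0,"x": 0,"y": 0,"z": 0,"wx": 0,"wy": 0,"wz": 0},{"gripper": 0,"x": 0,"y": 0,"z": 0,"wx": 0,"wy": 0,"wz": 0},{"gripper": 0,"x": 0,"y": 0,"z": 0,"wx": 0,"wy": 0,"wz": 0},{"gripper": 0,"x": 0,"y": 0,"z": 0,"wx": 0,"wy": 0,"wz": 0},{"gripper": 0,"x": 0,"y": 0,"z": 0,"wx": 0,"wy": 0,"wz": 0},{"gripper": 0,"x": 0,"y": 0,"z": 0,"wx": 0,"wy": 0,"wz": 0}]'

```text
time: 21.9
ee_pos: [423.0, -464.4, 181.6]
orientation: [0.75, 1.385, 0.038]
ft_force: [0.9, 0.3, 0.0]
finger_gap: 0.323
```

```bash
python3 -c "
from plan import *
st()
plan((465,-383,24),-117,120,off=183)"
```

```text
t 21.9 q [-0.952, 0.665, 1.642, 0.503, 1.148, -0.762] p [423.0, -464.4, 181.6] gp [461.4, -388.0, 32.4] gap 0.323 F [0.9, 0.3, 0.0] rv [0.75, 1.385, 0.038]
[[0.223, 0.396, 0.891], [0.444, 0.772, -0.455], [-0.868, 0.497, -0.004]]
t 21.9 rows 1 per row xyz [0.006, -0.0017, 0.0114] w [0.0008, -0.0031, 0.0007] | mm [0.5, -0.1, 0.9] deg [0.1, -0.3, 0.1] bad 0 vmax 0.07 qend [-0.95  0.66  1.64  0.51  1.15 -0.76]
```

Emit:
play_rows --series '[{"gripper": 0,"x": 0,"y": 0,"z": 0.3,"wx": 0,"wy": 0,"wz": 0},{"gripper": 0,"x": 0,"y": 0,"z": 0.5,"wx": 0,"wy": 0,"wz": 0},{"gripper": 0,"x": 0,"y": 0,"z": 0.5,"wx": 0,"wy": 0,"wz": 0},{"gripper": 0,"x": 0,"y": 0,"z": 0.5,"wx": 0,"wy": 0,"wz": 0},{"gripper": 0,"x": 0,"y": 0,"z": 0.5,"wx": 0,"wy": 0,"wz": 0}]'

```text
time: 22.4
ee_pos: [422.8, -464.2, 355.3]
orientation: [0.75, 1.386, 0.037]
ft_force: [1.0, -0.7, -1.7]
finger_gap: 0.321
```

```bash
python3 -c "
from plan import *
st()
plan((540,-260,240),-60,105,off=183,N=10)"
```

```text
t 22.4 q [-0.952, 0.493, 1.464, 0.458, 1.459, -0.594] p [422.8, -464.2, 355.3] gp [461.0, -387.7, 206.0] gap 0.321 F [1.0, -0.7, -1.7] rv [0.75, 1.386, 0.037]
[[0.223, 0.397, 0.89], [0.444, 0.772, -0.455], [-0.868, 0.497, -0.005]]
t 22.4 rows 10 per row xyz [0.1879, 0.2175, 0.082] w [-0.0171, -0.0007, 0.0631] | mm [140.9, 163.1, 61.5] deg [-15.4, -0.7, 56.8] bad 0 vmax 0.5 qend [-0.54  0.47  1.31  0.13  1.59 -1.07]
```

Emit:
play_rows --series '[{"gripper": 0,"x": 0.188,"y": 0.218,"z": 0.08,"wx": -0.0171,"wy": -0.0007,"wz": 0.0631},{"gripper": 0,"x": 0.188,"y": 0.218,"z": 0.08,"wx": -0.0171,"wy": -0.0007,"wz": 0.0631},{"gripper": 0,"x": 0.188,"y": 0.218,"z": 0.08,"wx": -0.0171,"wy": -0.0007,"wz": 0.0631},{"gripper": 0,"x": 0.188,"y": 0.218,"z": 0.08,"wx": -0.0171,"wy": -0.0007,"wz": 0.0631},{"gripper": 0,"x": 0.188,"y": 0.218,"z": 0.08,"wx": -0.0171,"wy": -0.0007,"wz": 0.0631},{"gripper": 0,"x": 0.188,"y": 0.218,"z": 0.08,"wx": -0.0171,"wy": -0.0007,"wz": 0.0631},{"gripper": 0,"x": 0.188,"y": 0.218,"z": 0.08,"wx": -0.0171,"wy": -0.0007,"wz": 0.0631},{"gripper": 0,"x": 0.188,"y": 0.218,"z": 0.08,"wx": -0.0171,"wy": -0.0007,"wz": 0.0631},{"gripper": 0,"x": 0.188,"y": 0.218,"z": 0.08,"wx": -0.0171,"wy": -0.0007,"wz": 0.0631},{"gripper": 0,"x": 0.188,"y": 0.218,"z": 0.08,"wx": -0.0171,"wy": -0.0007,"wz": 0.0631}]'

```text
time: 23.4
ee_pos: [564.4, -300.1, 413.9]
orientation: [-0.213, 1.592, 0.617]
ft_force: [0.6, 0.2, -0.9]
finger_gap: 0.323
```

```bash
python3 -c "
from plan import *
plan((634.8,-9.4,175),2,92,off=183,N=10)"
```

```text
t 23.4 rows 10 per row xyz [0.1023, 0.3879, -0.0747] w [-0.0073, -0.0133, 0.0683] | mm [76.8, 290.9, -56.0] deg [-6.5, -12.0, 61.5] bad 0 vmax 0.65 qend [-0.03  0.46  1.46 -0.    1.25 -1.64]
```

Emit:
play_rows --series '[{"gripper": 0,"x": 0.102,"y": 0.388,"z": -0.075,"wx": -0.0073,"wy": -0.0133,"wz": 0.0683},{"gripper": 0,"x": 0.102,"y": 0.388,"z": -0.075,"wx": -0.0073,"wy": -0.0133,"wz": 0.0683},{"gripper": 0,"x": 0.102,"y": 0.388,"z": -0.075,"wx": -0.0073,"wy": -0.0133,"wz": 0.0683},{"gripper": 0,"x": 0.102,"y": 0.388,"z": -0.075,"wx": -0.0073,"wy": -0.0133,"wz": 0.0683},{"gripper": 0,"x": 0.102,"y": 0.388,"z": -0.075,"wx": -0.0073,"wy": -0.0133,"wz": 0.0683},{"gripper": 0,"x": 0.102,"y": 0.388,"z": -0.075,"wx": -0.0073,"wy": -0.0133,"wz": 0.0683},{"gripper": 0,"x": 0.102,"y": 0.388,"z": -0.075,"wx": -0.0073,"wy": -0.0133,"wz": 0.0683},{"gripper": 0,"x": 0.102,"y": 0.388,"z": -0.075,"wx": -0.0073,"wy": -0.0133,"wz": 0.0683},{"gripper": 0,"x": 0.102,"y": 0.388,"z": -0.075,"wx": -0.0073,"wy": -0.0133,"wz": 0.0683},{"gripper": 0,"x": 0.102,"y": 0.388,"z": -0.075,"wx": -0.0073,"wy": -0.0133,"wz": 0.0683}]'

```text
time: 24.4
ee_pos: [640.5, -8.6, 357.2]
orientation: [-1.218, 1.218, 1.262]
ft_force: [0.5, -0.7, -0.8]
finger_gap: 0.327
```

Emit:
play_rows --series '[{"gripper": 0,"x": 0,"y": 0,"z": -0.2,"wx": 0,"wy": 0,"wz": 0},{"gripper": 0,"x": 0,"y": 0,"z": 0,"wx": 0,"wy": 0,"wz": 0},{"gripper": 0,"x": 0,"y": 0,"z": 0,"wx": 0,"wy": 0,"wz": 0}]'

```text
time: 24.7
ee_pos: [640.3, -10.0, 342.5]
orientation: [-1.214, 1.221, 1.259]
ft_force: [-0.2, -0.5, -0.8]
finger_gap: 0.319
```

```bash
python3 -c "
from plan import *
st()
plan((634.8,-9.4,67),2,92,off=183)
d=snap('scene','s7'); e=snap('top','t7')
a=d['image'][140:320,220:420,::-1]; b=e['image'][170:350,250:450,::-1]
cv2.imwrite('pics/c10.png',cv2.resize(np.hstack([a,b]),None,fx=2,fy=2,interpolation=cv2.INTER_CUBIC))"
```

```text
t 24.7 q [-0.033, 0.471, 1.485, -0.001, 1.222, -1.634] p [640.3, -10.0, 342.5] gp [634.0, -10.0, 170.6] gap 0.319 F [-0.2, -0.5, -0.8] rv [-1.214, 1.221, 1.259]
[[-0.037, -0.999, -0.031], [0.0, -0.031, 1.0], [-0.999, 0.037, 0.001]]
t 24.7 rows 3 per row xyz [0.0038, 0.0037, -0.4115] w [-0.0003, -0.0004, 0.0009] | mm [0.9, 0.8, -92.6] deg [-0.1, -0.1, 0.2] bad 0 vmax 0.7 qend [-0.03  0.55  1.6  -0.    1.03 -1.64]
```

View pics/c10.png

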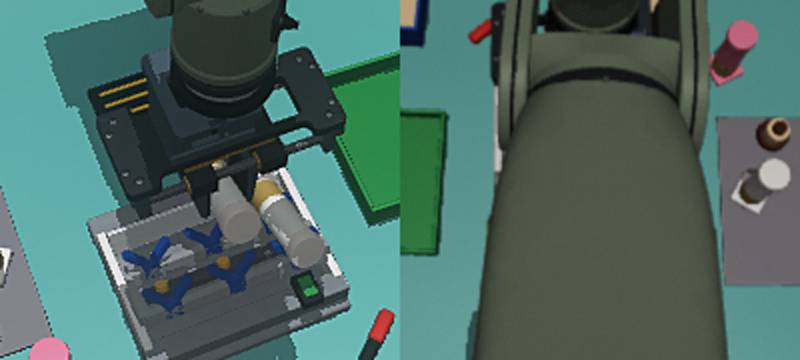

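The second tube is poised over the middle groove, parallel to the first. Lowering it gently until contact.

Emit:
play_rows --series '[{"gripper": 0,"x": 0.01,"y": 0.008,"z": -0.3,"wx": 0,"wy": 0,"wz": 0},{"gripper": 0,"x": 0,"y": 0,"z": -0.35,"wx": 0,"wy": 0,"wz": 0},{"gripper": 0,"x": 0,"y": 0,"z": -0.25,"wx": 0,"wy": 0,"wz": 0},{"gripper": 0,"x": 0,"y": 0,"z": -0.15,"wx": 0,"wy": 0,"wz": 0},{"gripper": 0,"x": 0,"y": 0,"z": -0.08,"wx": 0,"wy": 0,"wz": 0},{"gripper": 0,"x": 0,"y": 0,"z": -0.05,"wx": 0,"wy": 0,"wz": 0},{"gripper": 0,"x": 0,"y": 0,"z": -0.03,"wx": 0,"wy": 0,"wz": 0},{"gripper": 0,"x": 0,"y": 0,"z": 0,"wx": 0,"wy": 0,"wz": 0},{"gripper": 0,"x": 0,"y": 0,"z": 0,"wx": 0,"wy": 0,"wz": 0}]'

```text
time: 25.7
ee_pos: [641.4, -9.4, 254.0]
orientation: [-1.216, 1.219, 1.257]
ft_force: [-2.4, -0.3, 5.4]
finger_gap: 0.324
```

```bash
python3 -c "
from plan import *
st()
plan((634.8,-9.4,67),2,92,off=183)"
```

```text
t 25.7 q [-0.032, 0.549, 1.592, -0.002, 1.034, -1.634] p [641.4, -9.4, 254.0] gp [635.6, -9.5, 82.1] gap 0.324 F [-2.4, -0.3, 5.4] rv [-1.216, 1.219, 1.257]
[[-0.033, -0.999, -0.031], [-0.0, -0.031, 1.0], [-0.999, 0.033, 0.001]]
t 25.7 rows 1 per row xyz [-0.0027, 0.0036, -0.0545] w [-0.0004, 0.0009, 0.0022] | mm [-0.2, 0.3, -4.1] deg [-0.0, 0.1, 0.2] bad 0 vmax 0.08 qend [-0.03  0.55  1.6  -0.    1.03 -1.64]
```

Emit:
play_rows --series '[{"gripper": 0.4,"x": 0,"y": 0,"z": -0.015,"wx": 0,"wy": 0,"wz": 0},{"gripper": 0.45,"x": 0,"y": 0,"z": 0,"wx": 0,"wy": 0,"wz": 0},{"gripper": 0.5,"x": 0,"y": 0,"z": 0,"wx": 0,"wy": 0,"wz": 0},{"gripper": 0.5,"x": 0,"y": 0,"z": 0,"wx": 0,"wy": 0,"wz": 0},{"gripper": 0.5,"x": 0,"y": 0,"z": 0.2,"wx": 0,"wy": 0,"wz": 0},{"gripper": 0.5,"x": 0,"y": 0,"z": 0.4,"wx": 0,"wy": 0,"wz": 0},{"gripper": 0.5,"x": 0,"y": 0,"z": 0.6,"wx": 0,"wy": 0,"wz": 0},{"gripper": 0.5,"x": 0,"y": 0,"z": 0.6,"wx": 0,"wy": 0,"wz": 0},{"gripper": 0.6,"x": 0,"y": 0,"z": 0.3,"wx": 0,"wy": 0,"wz": 0}]'

```text
time: 26.6
ee_pos: [641.5, -9.3, 413.0]
orientation: [-1.218, 1.215, 1.253]
ft_force: [0.7, -0.3, -0.4]
finger_gap: 0.557
```

```bash
python3 -c "
from plan import *
st()
plan((600,-100,240),-80,92,N=10)
import tops; tops.tops('scene','m8s')
d=np.load('pics/m8s.npz')
a=d['image'][140:320,220:420,::-1]
cv2.imwrite('pics/c11.png',cv2.resize(a,None,fx=3.5,fy=3,interpolation=cv2.INTER_CUBIC))"
```

```text
t 26.6 q [-0.032, 0.428, 1.376, -0.001, 1.366, -1.634] p [641.5, -9.3, 413.0] gp [636.6, -9.3, 241.0] gap 0.557 F [0.7, -0.3, -0.4] rv [-1.218, 1.215, 1.253]
[[-0.029, -0.999, -0.031], [-0.0, -0.031, 1.0], [-1.0, 0.029, 0.001]]
t 26.6 rows 10 per row xyz [-0.054, -0.1291, 0.0052] w [0.0002, 0.0004, -0.0909] | mm [-40.5, -96.8, 3.9] deg [0.2, 0.3, -81.8] bad 0 vmax 1.3 qend [-0.2   0.37  1.46  0.03  1.33 -0.38]
scene [121, 185, 20, 16, 218] [ 388.1 -309.5  116.7] [ 390.1 -310.7  117.8] [150.  53.  52.]
scene [194, 236, 20, 21, 327] [ 550.2 -213.2  118.9] [ 549.5 -213.   119.5] [193. 194. 193.]
scene [234, 309, 22, 21, 354] [ 707.9 -186.5  116.8] [ 707.3 -186.2  117.7] [205. 127. 154.]
```

View pics/c11.png

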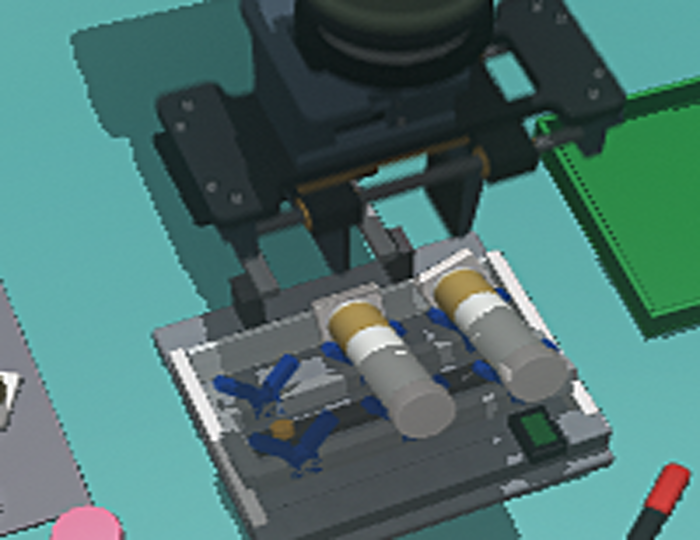

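Emit:
play_rows --series '[{"gripper": 0.65,"x": -0.054,"y": -0.129,"z": 0.005,"wx": 0,"wy": 0,"wz": -0.091},{"gripper": 0.65,"x": -0.054,"y": -0.129,"z": 0.005,"wx": 0,"wy": 0,"wz": -0.091},{"gripper": 0.65,"x": -0.054,"y": -0.129,"z": 0.005,"wx": 0,"wy": 0,"wz": -0.091},{"gripper": 0.65,"x": -0.054,"y": -0.129,"z": 0.005,"wx": 0,"wy": 0,"wz": -0.091},{"gripper": 0.65,"x": -0.054,"y": -0.129,"z": 0.005,"wx": 0,"wy": 0,"wz": -0.091},{"gripper": 0.65,"x": -0.054,"y": -0.129,"z": 0.005,"wx": 0,"wy": 0,"wz": -0.091},{"gripper": 0.65,"x": -0.054,"y": -0.129,"z": 0.005,"wx": 0,"wy": 0,"wz": -0.091},{"gripper": 0.65,"x": -0.054,"y": -0.129,"z": 0.005,"wx": 0,"wy": 0,"wz": -0.091},{"gripper": 0.65,"x": -0.054,"y": -0.129,"z": 0.005,"wx": 0,"wy": 0,"wz": -0.091},{"gripper": 0.65,"x": -0.054,"y": -0.129,"z": 0.005,"wx": 0,"wy": 0,"wz": -0.091}]'

```text
time: 27.65
ee_pos: [600.5, -106.4, 411.1]
orientation: [-0.102, 1.57, 0.159]
ft_force: [0.3, 0.1, -1.0]
finger_gap: 0.652
```

```bash
python3 -c "
from plan import *
plan((570,-170,250),-160,75,N=10)"
```

```text
t 27.65 rows 10 per row xyz [0.0167, -0.0639, 0.0131] w [-0.0178, 0.0104, -0.0877] | mm [12.6, -47.9, 9.8] deg [-16.0, 9.3, -78.9] bad 0 vmax 1.48 qend [-0.23  0.46  1.32 -0.14  1.58  1.  ]
```

Emit:
play_rows --series '[{"gripper": 0.65,"x": 0.017,"y": -0.064,"z": 0.013,"wx": -0.0178,"wy": 0.0104,"wz": -0.0877},{"gripper": 0.65,"x": 0.017,"y": -0.064,"z": 0.013,"wx": -0.0178,"wy": 0.0104,"wz": -0.0877},{"gripper": 0.65,"x": 0.017,"y": -0.064,"z": 0.013,"wx": -0.0178,"wy": 0.0104,"wz": -0.0877},{"gripper": 0.65,"x": 0.017,"y": -0.064,"z": 0.013,"wx": -0.0178,"wy": 0.0104,"wz": -0.0877},{"gripper": 0.65,"x": 0.017,"y": -0.064,"z": 0.013,"wx": -0.0178,"wy": 0.0104,"wz": -0.0877},{"gripper": 0.65,"x": 0.017,"y": -0.064,"z": 0.013,"wx": -0.0178,"wy": 0.0104,"wz": -0.0877},{"gripper": 0.65,"x": 0.017,"y": -0.064,"z": 0.013,"wx": -0.0178,"wy": 0.0104,"wz": -0.0877},{"gripper": 0.65,"x": 0.017,"y": -0.064,"z": 0.013,"wx": -0.0178,"wy": 0.0104,"wz": -0.0877},{"gripper": 0.65,"x": 0.017,"y": -0.064,"z": 0.013,"wx": -0.0178,"wy": 0.0104,"wz": -0.0877},{"gripper": 0.65,"x": 0.017,"y": -0.064,"z": 0.013,"wx": -0.0178,"wy": 0.0104,"wz": -0.0877}]'

```text
time: 28.65
ee_pos: [613.6, -154.1, 420.9]
orientation: [0.78, 1.505, -1.147]
ft_force: [-0.2, 0.4, -0.7]
finger_gap: 0.651
```

```bash
python3 -c "
from plan import *
plan((550,-213.5,200),135,35,N=10)"
```

```text
t 28.65 rows 10 per row xyz [0.052, -0.2159, -0.1592] w [0.01, 0.0455, -0.0692] | mm [39.0, -161.9, -119.4] deg [9.0, 41.0, -62.2] bad 0 vmax 1.2 qend [-0.51  0.85  1.01  0.28  2.2   1.9 ]
```

Emit:
play_rows --series '[{"gripper": 0.65,"x": 0.052,"y": -0.216,"z": -0.159,"wx": 0.01,"wy": 0.0455,"wz": -0.0692},{"gripper": 0.65,"x": 0.052,"y": -0.216,"z": -0.159,"wx": 0.01,"wy": 0.0455,"wz": -0.0692},{"gripper": 0.65,"x": 0.052,"y": -0.216,"z": -0.159,"wx": 0.01,"wy": 0.0455,"wz": -0.0692},{"gripper": 0.65,"x": 0.052,"y": -0.216,"z": -0.159,"wx": 0.01,"wy": 0.0455,"wz": -0.0692},{"gripper": 0.65,"x": 0.052,"y": -0.216,"z": -0.159,"wx": 0.01,"wy": 0.0455,"wz": -0.0692},{"gripper": 0.65,"x": 0.052,"y": -0.216,"z": -0.159,"wx": 0.01,"wy": 0.0455,"wz": -0.0692},{"gripper": 0.65,"x": 0.052,"y": -0.216,"z": -0.159,"wx": 0.01,"wy": 0.0455,"wz": -0.0692},{"gripper": 0.65,"x": 0.052,"y": -0.216,"z": -0.159,"wx": 0.01,"wy": 0.0455,"wz": -0.0692},{"gripper": 0.65,"x": 0.052,"y": -0.216,"z": -0.159,"wx": 0.01,"wy": 0.0455,"wz": -0.0692},{"gripper": 0.65,"x": 0.052,"y": -0.216,"z": -0.159,"wx": 0.01,"wy": 0.0455,"wz": -0.0692}]'

```text
time: 29.65
ee_pos: [652.7, -316.7, 300.8]
orientation: [-1.374, -1.638, 2.128]
ft_force: [-0.4, 0.5, 0.7]
finger_gap: 0.65
```

Emit:
play_rows --series '[{"gripper": 0.65,"x": 0,"y": 0,"z": 0,"wx": 0,"wy": 0,"wz": 0},{"gripper": 0.65,"x": 0,"y": 0,"z": 0,"wx": 0,"wy": 0,"wz": 0},{"gripper": 0.65,"x": 0,"y": 0,"z": 0,"wx": 0,"wy": 0,"wz": 0}]'

```text
time: 29.95
ee_pos: [652.6, -315.0, 303.5]
orientation: [-1.379, -1.646, 2.132]
ft_force: [-0.9, 1.0, 0.1]
finger_gap: 0.651
```

```bash
python3 -c "
from plan import *
st()
plan((550,-213.5,62),135,35)
d=snap('scene','s9'); e=snap('top','t9')
a=d['image'][170:370,80:280,::-1]; b=e['image'][170:370,380:580,::-1]
cv2.imwrite('pics/c12.png',cv2.resize(np.hstack([a,b]),None,fx=2,fy=2,interpolation=cv2.INTER_CUBIC))"
```

```text
t 29.95 q [-0.51, 0.851, 1.01, 0.275, 2.2, 1.891] p [652.6, -315.0, 303.5] gp [553.0, -216.0, 204.3] gap 0.651 F [-0.9, 1.0, 0.1] rv [-1.379, -1.646, 2.132]
[[-0.579, 0.413, -0.703], [0.576, -0.403, -0.711], [-0.577, -0.817, -0.004]]
t 29.95 rows 4 per row xyz [-0.0003, -0.0033, -0.4667] w [0.0, 0.0009, -0.001] | mm [-0.1, -1.0, -140.0] deg [0.0, 0.3, -0.3] bad 0 vmax 0.6 qend [-0.51  0.97  1.12  0.24  1.98  1.83]
```

View pics/c12.png

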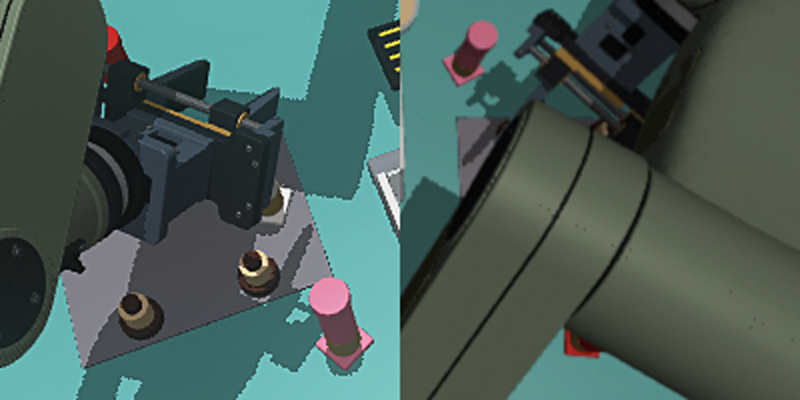

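The white tube's foot shows at (217,272), where it was. Descending.

Emit:
play_rows --series '[{"gripper": 0.65,"x": 0,"y": 0,"z": -0.4,"wx": 0,"wy": 0,"wz": 0},{"gripper": 0.65,"x": 0,"y": -0.013,"z": -0.5,"wx": 0,"wy": 0,"wz": 0},{"gripper": 0.65,"x": 0,"y": 0,"z": -0.5,"wx": 0,"wy": 0,"wz": 0},{"gripper": 0.65,"x": 0,"y": 0,"z": -0.4,"wx": 0,"wy": 0,"wz": 0},{"gripper": 0.65,"x": 0,"y": 0,"z": -0.06,"wx": 0,"wy": 0,"wz": 0},{"gripper": 0.65,"x": 0,"y": 0,"z": 0,"wx": 0,"wy": 0,"wz": 0},{"gripper": 0.65,"x": 0,"y": 0,"z": 0,"wx": 0,"wy": 0,"wz": 0},{"gripper": 0.65,"x": 0,"y": 0,"z": 0,"wx": 0,"wy": 0,"wz": 0}]'

```text
time: 30.85
ee_pos: [652.9, -317.0, 165.7]
orientation: [-1.382, -1.644, 2.131]
ft_force: [-0.2, 0.2, 0.9]
finger_gap: 0.652
```

```bash
python3 -c "
from plan import *
plan((550,-213.5,62),135,35)
d=snap('scene','s10')
a=d['image'][170:370,80:280,::-1]
cv2.imwrite('pics/c13.png',cv2.resize(a,None,fx=3,fy=3,interpolation=cv2.INTER_CUBIC))"
```

```text
t 30.85 rows 1 per row xyz [-0.0057, 0.0137, -0.0287] w [0.0009, 0.0046, -0.0026] | mm [-0.4, 1.0, -2.2] deg [0.1, 0.4, -0.2] bad 0 vmax 0.05 qend [-0.51  0.97  1.12  0.24  1.98  1.83]
```

View pics/c13.png

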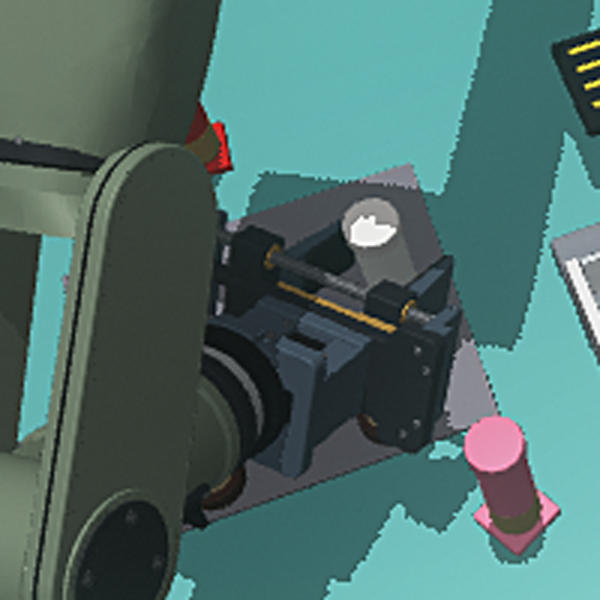

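The tube stands upright between the fingers. Gripping and lifting.

Emit:
play_rows --series '[{"gripper": 0,"x": 0,"y": 0,"z": 0,"wx": 0,"wy": 0,"wz": 0},{"gripper": 0,"x": 0,"y": 0,"z": 0,"wx": 0,"wy": 0,"wz": 0},{"gripper": 0,"x": 0,"y": 0,"z": 0,"wx": 0,"wy": 0,"wz": 0},{"gripper": 0,"x": 0,"y": 0,"z": 0,"wx": 0,"wy": 0,"wz": 0},{"gripper": 0,"x": 0,"y": 0,"z": 0,"wx": 0,"wy": 0,"wz": 0},{"gripper": 0,"x": 0,"y": 0,"z": 0,"wx": 0,"wy": 0,"wz": 0}]' --grip_force 35

```text
time: 31.5
ee_pos: [652.4, -317.1, 163.1]
orientation: [-1.377, -1.643, 2.131]
ft_force: [0.1, -0.6, 0.4]
finger_gap: 0.322
```

```bash
python3 -c "
from plan import *
st()"
```

```text
t 31.5 q [-0.512, 0.97, 1.118, 0.242, 1.982, 1.825] p [652.4, -317.1, 163.1] gp [552.8, -217.8, 64.2] gap 0.322 F [0.1, -0.6, 0.4] rv [-1.377, -1.643, 2.131]
[[-0.579, 0.41, -0.704], [0.577, -0.404, -0.71], [-0.575, -0.818, -0.003]]
```

Emit:
play_rows --series '[{"gripper": 0,"x": 0,"y": 0,"z": 0.3,"wx": 0,"wy": 0,"wz": 0},{"gripper": 0,"x": 0,"y": 0,"z": 0.5,"wx": 0,"wy": 0,"wz": 0},{"gripper": 0,"x": 0,"y": 0,"z": 0.5,"wx": 0,"wy": 0,"wz": 0},{"gripper": 0,"x": 0,"y": 0,"z": 0.5,"wx": 0,"wy": 0,"wz": 0}]'

```text
time: 31.9
ee_pos: [652.4, -317.0, 299.1]
orientation: [-1.377, -1.643, 2.131]
ft_force: [0.6, -0.1, -0.8]
finger_gap: 0.325
```

```bash
python3 -c "
from plan import *
st()
plan((560,-220,230),-225,100,N=8)"
```

```text
t 31.9 q [-0.512, 0.856, 1.012, 0.274, 2.196, 1.89] p [652.4, -317.0, 299.1] gp [552.8, -217.7, 200.1] gap 0.325 F [0.6, -0.1, -0.8] rv [-1.377, -1.643, 2.131]
[[-0.579, 0.41, -0.705], [0.577, -0.404, -0.71], [-0.575, -0.818, -0.003]]
t 31.9 rows 8 per row xyz [-0.1903, 0.1978, 0.1754] w [-0.0637, -0.0637, -0.0004] | mm [-114.2, 118.7, 105.2] deg [-45.9, -45.9, -0.3] bad 0 vmax 1.5 qend [-0.35  0.28  1.62 -0.08  1.08  2.04]
```

Emit:
play_rows --series '[{"gripper": 0,"x": -0.19,"y": 0.198,"z": 0.175,"wx": -0.0637,"wy": -0.0637,"wz": 0},{"gripper": 0,"x": -0.19,"y": 0.198,"z": 0.175,"wx": -0.0637,"wy": -0.0637,"wz": 0},{"gripper": 0,"x": -0.19,"y": 0.198,"z": 0.175,"wx": -0.0637,"wy": -0.0637,"wz": 0},{"gripper": 0,"x": -0.19,"y": 0.198,"z": 0.175,"wx": -0.0637,"wy": -0.0637,"wz": 0},{"gripper": 0,"x": -0.19,"y": 0.198,"z": 0.175,"wx": -0.0637,"wy": -0.0637,"wz": 0},{"gripper": 0,"x": -0.19,"y": 0.198,"z": 0.175,"wx": -0.0637,"wy": -0.0637,"wz": 0},{"gripper": 0,"x": -0.19,"y": 0.198,"z": 0.175,"wx": -0.0637,"wy": -0.0637,"wz": 0},{"gripper": 0,"x": -0.19,"y": 0.198,"z": 0.175,"wx": -0.0637,"wy": -0.0637,"wz": 0}]'

```text
time: 32.7
ee_pos: [537.5, -197.5, 403.7]
orientation: [1.763, 0.555, -1.638]
ft_force: [1.0, 0.1, -0.2]
finger_gap: 0.323
```

```bash
python3 -c "
from plan import *
plan((590,-180,230),-142,100,N=10)"
```

```text
t 32.7 rows 10 per row xyz [0.0377, -0.0019, 0.0008] w [0.0001, 0.0003, 0.092] | mm [28.3, -1.4, 0.6] deg [0.1, 0.3, 82.8] bad 0 vmax 1.64 qend [-0.39  0.34  1.54  0.16  1.18  0.46]
```

Emit:
play_rows --series '[{"gripper": 0,"x": 0.038,"y": -0.002,"z": 0.001,"wx": 0,"wy": 0,"wz": 0.092},{"gripper": 0,"x": 0.038,"y": -0.002,"z": 0.001,"wx": 0,"wy": 0,"wz": 0.092},{"gripper": 0,"x": 0.038,"y": -0.002,"z": 0.001,"wx": 0,"wy": 0,"wz": 0.092},{"gripper": 0,"x": 0.038,"y": -0.002,"z": 0.001,"wx": 0,"wy": 0,"wz": 0.092},{"gripper": 0,"x": 0.038,"y": -0.002,"z": 0.001,"wx": 0,"wy": 0,"wz": 0.092},{"gripper": 0,"x": 0.038,"y": -0.002,"z": 0.001,"wx": 0,"wy": 0,"wz": 0.092},{"gripper": 0,"x": 0.038,"y": -0.002,"z": 0.001,"wx": 0,"wy": 0,"wz": 0.092},{"gripper": 0,"x": 0.038,"y": -0.002,"z": 0.001,"wx": 0,"wy": 0,"wz": 0.092},{"gripper": 0,"x": 0.038,"y": -0.002,"z": 0.001,"wx": 0,"wy": 0,"wz": 0.092},{"gripper": 0,"x": 0.038,"y": -0.002,"z": 0.001,"wx": 0,"wy": 0,"wz": 0.092}]'

```text
time: 33.7
ee_pos: [566.8, -199.6, 403.6]
orientation: [0.818, 1.373, -0.569]
ft_force: [-0.4, 0.0, -0.9]
finger_gap: 0.324
```

```bash
python3 -c "
from plan import *
plan((620,-120,215),-58,100,N=10)"
```

```text
t 33.7 rows 10 per row xyz [0.0927, 0.0714, -0.019] w [0.0, 0.0001, 0.0929] | mm [69.5, 53.6, -14.3] deg [0.0, 0.1, 83.6] bad 0 vmax 1.4 qend [-0.27  0.48  1.35  0.12  1.44 -0.85]
```

Emit:
play_rows --series '[{"gripper": 0,"x": 0.093,"y": 0.071,"z": -0.019,"wx": 0,"wy": 0,"wz": 0.093},{"gripper": 0,"x": 0.093,"y": 0.071,"z": -0.019,"wx": 0,"wy": 0,"wz": 0.093},{"gripper": 0,"x": 0.093,"y": 0.071,"z": -0.019,"wx": 0,"wy": 0,"wz": 0.093},{"gripper": 0,"x": 0.093,"y": 0.071,"z": -0.019,"wx": 0,"wy": 0,"wz": 0.093},{"gripper": 0,"x": 0.093,"y": 0.071,"z": -0.019,"wx": 0,"wy": 0,"wz": 0.093},{"gripper": 0,"x": 0.093,"y": 0.071,"z": -0.019,"wx": 0,"wy": 0,"wz": 0.093},{"gripper": 0,"x": 0.093,"y": 0.071,"z": -0.019,"wx": 0,"wy": 0,"wz": 0.093},{"gripper": 0,"x": 0.093,"y": 0.071,"z": -0.019,"wx": 0,"wy": 0,"wz": 0.093},{"gripper": 0,"x": 0.093,"y": 0.071,"z": -0.019,"wx": 0,"wy": 0,"wz": 0.093},{"gripper": 0,"x": 0.093,"y": 0.071,"z": -0.019,"wx": 0,"wy": 0,"wz": 0.093}]'

```text
time: 34.7
ee_pos: [636.9, -146.2, 389.2]
orientation: [-0.305, 1.569, 0.576]
ft_force: [-0.1, -0.0, -1.3]
finger_gap: 0.322
```

```bash
python3 -c "
from plan import *
plan((635.1,-71.4,160),2,100,N=8)"
```

```text
t 34.7 rows 8 per row xyz [0.0483, 0.1264, -0.0915] w [-0.0001, -0.0, 0.0832] | mm [29.0, 75.8, -54.9] deg [-0.1, -0.0, 59.9] bad 0 vmax 1.1 qend [-0.12  0.55  1.37 -0.03  1.39 -1.72]
```

Emit:
play_rows --series '[{"gripper": 0,"x": 0.048,"y": 0.126,"z": -0.09,"wx": 0,"wy": 0,"wz": 0.083},{"gripper": 0,"x": 0.048,"y": 0.126,"z": -0.09,"wx": 0,"wy": 0,"wz": 0.083},{"gripper": 0,"x": 0.048,"y": 0.126,"z": -0.09,"wx": 0,"wy": 0,"wz": 0.083},{"gripper": 0,"x": 0.048,"y": 0.126,"z": -0.09,"wx": 0,"wy": 0,"wz": 0.083},{"gripper": 0,"x": 0.048,"y": 0.126,"z": -0.09,"wx": 0,"wy": 0,"wz": 0.083},{"gripper": 0,"x": 0.048,"y": 0.126,"z": -0.09,"wx": 0,"wy": 0,"wz": 0.083},{"gripper": 0,"x": 0.048,"y": 0.126,"z": -0.09,"wx": 0,"wy": 0,"wz": 0.083},{"gripper": 0,"x": 0.048,"y": 0.126,"z": -0.09,"wx": 0,"wy": 0,"wz": 0.083},{"gripper": 0,"x": 0,"y": 0,"z": 0,"wx": 0,"wy": 0,"wz": 0},{"gripper": 0,"x": 0,"y": 0,"z": 0,"wx": 0,"wy": 0,"wz": 0}]'

```text
time: 35.7
ee_pos: [665.4, -70.8, 335.4]
orientation: [-1.139, 1.326, 1.356]
ft_force: [0.1, 0.6, -0.6]
finger_gap: 0.321
```

```bash
python3 -c "
from plan import *
st()
plan((635.1,-71.4,67),2,100)
d=snap('scene','s11')
a=d['image'][140:320,220:420,::-1]
cv2.imwrite('pics/c14.png',cv2.resize(a,None,fx=3.5,fy=3,interpolation=cv2.INTER_CUBIC))"
```

```text
t 35.7 q [-0.118, 0.553, 1.366, -0.023, 1.397, -1.707] p [665.4, -70.8, 335.4] gp [635.4, -71.2, 166.1] gap 0.321 F [0.1, 0.6, -0.6] rv [-1.139, 1.326, 1.356]
[[-0.175, -0.984, -0.024], [-0.002, -0.024, 1.0], [-0.985, 0.175, 0.002]]
t 35.7 rows 3 per row xyz [0.0018, 0.0021, -0.4183] w [-0.0004, -0.0002, 0.0023] | mm [0.4, 0.5, -94.1] deg [-0.1, -0.1, 0.6] bad 0 vmax 0.67 qend [-0.12  0.63  1.48 -0.03  1.21 -1.71]
```

View pics/c14.png

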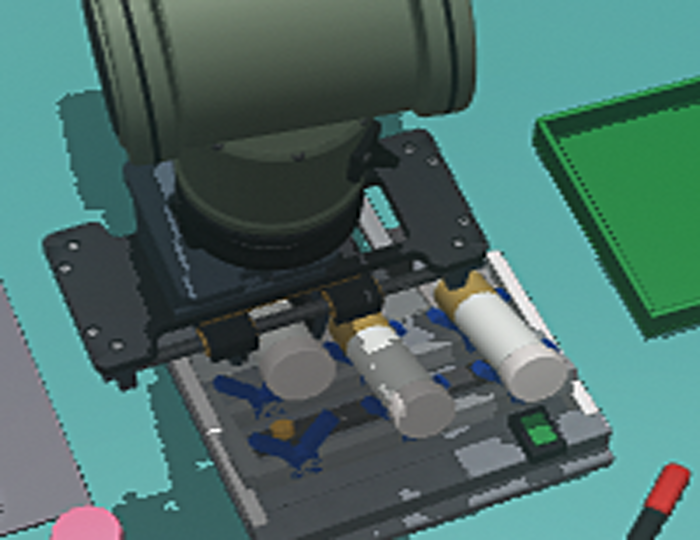

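Emit:
play_rows --series '[{"gripper": 0,"x": 0.005,"y": 0.006,"z": -0.3,"wx": 0,"wy": 0,"wz": 0.007},{"gripper": 0,"x": 0,"y": 0,"z": -0.35,"wx": 0,"wy": 0,"wz": 0},{"gripper": 0,"x": 0,"y": 0,"z": -0.25,"wx": 0,"wy": 0,"wz": 0},{"gripper": 0,"x": 0,"y": 0,"z": -0.15,"wx": 0,"wy": 0,"wz": 0},{"gripper": 0,"x": 0,"y": 0,"z": -0.1,"wx": 0,"wy": 0,"wz": 0},{"gripper": 0,"x": 0,"y": 0,"z": -0.06,"wx": 0,"wy": 0,"wz": 0},{"gripper": 0,"x": 0,"y": 0,"z": 0,"wx": 0,"wy": 0,"wz": 0},{"gripper": 0,"x": 0,"y": 0,"z": 0,"wx": 0,"wy": 0,"wz": 0}]'

```text
time: 36.55
ee_pos: [666.2, -70.5, 245.7]
orientation: [-1.151, 1.319, 1.363]
ft_force: [0.1, 0.5, -0.3]
finger_gap: 0.324
```

```bash
python3 -c "
from plan import *
st()
plan((635.1,-71.4,67),2,100)"
```

```text
t 36.55 q [-0.117, 0.626, 1.472, -0.026, 1.215, -1.714] p [666.2, -70.5, 245.7] gp [636.5, -71.3, 76.3] gap 0.324 F [0.1, 0.5, -0.3] rv [-1.151, 1.319, 1.363]
[[-0.172, -0.984, -0.037], [-0.005, -0.037, 0.999], [-0.985, 0.172, 0.002]]
t 36.55 rows 1 per row xyz [-0.0045, 0.002, -0.0587] w [-0.0012, 0.0009, -0.0013] | mm [-0.3, 0.1, -4.4] deg [-0.1, 0.1, -0.1] bad 0 vmax 0.08 qend [-0.12  0.63  1.48 -0.03  1.21 -1.71]
```

Emit:
play_rows --series '[{"gripper": 0,"x": 0,"y": 0,"z": -0.04,"wx": 0,"wy": 0,"wz": 0},{"gripper": 0,"x": 0,"y": 0,"z": -0.02,"wx": 0,"wy": 0,"wz": 0},{"gripper": 0,"x": 0,"y": 0,"z": 0,"wx": 0,"wy": 0,"wz": 0},{"gripper": 0,"x": 0,"y": 0,"z": 0,"wx": 0,"wy": 0,"wz": 0}]'

```text
time: 36.95
ee_pos: [666.1, -70.4, 242.0]
orientation: [-1.151, 1.319, 1.363]
ft_force: [-0.5, -0.8, 4.8]
finger_gap: 0.324
```

```bash
python3 -c "
from plan import *
st()
plan((635.1,-71.4,67),2,100)"
```

```text
t 36.95 q [-0.117, 0.629, 1.476, -0.027, 1.208, -1.714] p [666.1, -70.4, 242.0] gp [636.5, -71.3, 72.5] gap 0.324 F [-0.5, -0.8, 4.8] rv [-1.151, 1.319, 1.363]
[[-0.172, -0.984, -0.037], [-0.005, -0.037, 0.999], [-0.985, 0.172, 0.001]]
t 36.95 rows 1 per row xyz [-0.0038, 0.0016, -0.0087] w [-0.001, 0.001, -0.0016] | mm [-0.3, 0.1, -0.7] deg [-0.1, 0.1, -0.1] bad 0 vmax 0.04 qend [-0.12  0.63  1.48 -0.03  1.21 -1.71]
```

Contact at the expected height. Releasing, rising, and moving towards the robot for the press.

Emit:
play_rows --series '[{"gripper": 0.4,"x": 0,"y": 0,"z": 0,"wx": 0,"wy": 0,"wz": 0},{"gripper": 0.45,"x": 0,"y": 0,"z": 0,"wx": 0,"wy": 0,"wz": 0},{"gripper": 0.5,"x": 0,"y": 0,"z": 0,"wx": 0,"wy": 0,"wz": 0},{"gripper": 0.5,"x": 0,"y": 0,"z": 0,"wx": 0,"wy": 0,"wz": 0},{"gripper": 0.5,"x": 0,"y": 0,"z": 0.2,"wx": 0,"wy": 0,"wz": 0},{"gripper": 0.5,"x": 0,"y": 0,"z": 0.4,"wx": 0,"wy": 0,"wz": 0},{"gripper": 0.5,"x": 0,"y": 0,"z": 0.6,"wx": 0,"wy": 0,"wz": 0},{"gripper": 0.5,"x": 0,"y": 0,"z": 0.6,"wx": 0,"wy": 0,"wz": 0},{"gripper": 0.5,"x": 0,"y": 0,"z": 0.3,"wx": 0,"wy": 0,"wz": 0}]'

```text
time: 37.85
ee_pos: [665.9, -70.4, 404.0]
orientation: [-1.155, 1.315, 1.358]
ft_force: [0.3, -0.5, 0.9]
finger_gap: 0.499
```

```bash
python3 -c "
from plan import *
st()
d=snap('scene','s12')
a=d['image'][140:320,220:420,::-1]
cv2.imwrite('pics/c15.png',cv2.resize(a,None,fx=3.5,fy=3,interpolation=cv2.INTER_CUBIC))
plan((458,-14.5,140),2,90,off=191,N=9)"
```

```text
t 37.85 q [-0.117, 0.512, 1.263, -0.025, 1.531, -1.722] p [665.9, -70.4, 404.0] gp [637.3, -71.3, 234.3] gap 0.499 F [0.3, -0.5, 0.9] rv [-1.155, 1.315, 1.358]
[[-0.166, -0.985, -0.037], [-0.005, -0.037, 0.999], [-0.986, 0.166, 0.001]]
t 37.9 rows 9 per row xyz [-0.3083, 0.0828, -0.1122] w [0.0004, -0.0115, -0.0002] | mm [-208.1, 55.9, -75.7] deg [0.3, -9.3, -0.1] bad 0 vmax 0.91 qend [-0.06  0.2   1.93  0.    1.01 -1.66]
```

View pics/c15.png

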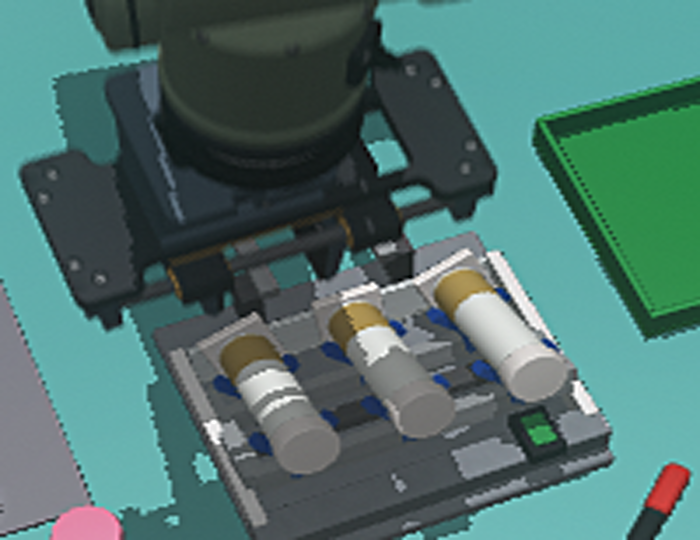

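Emit:
play_rows --series '[{"gripper": 0,"x": -0.31,"y": 0.083,"z": 0,"wx": 0,"wy": -0.0115,"wz": 0},{"gripper": 0,"x": -0.31,"y": 0.083,"z": 0,"wx": 0,"wy": -0.0115,"wz": 0},{"gripper": 0,"x": -0.31,"y": 0.083,"z": 0,"wx": 0,"wy": -0.0115,"wz": 0},{"gripper": 0,"x": -0.31,"y": 0.083,"z": -0.1,"wx": 0,"wy": -0.0115,"wz": 0},{"gripper": 0,"x": -0.31,"y": 0.083,"z": -0.1,"wx": 0,"wy": -0.0115,"wz": 0},{"gripper": 0,"x": -0.31,"y": 0.083,"z": -0.2,"wx": 0,"wy": -0.0115,"wz": 0},{"gripper": 0,"x": -0.31,"y": 0.083,"z": -0.2,"wx": 0,"wy": -0.0115,"wz": 0},{"gripper": 0,"x": -0.31,"y": 0.083,"z": -0.2,"wx": 0,"wy": -0.0115,"wz": 0},{"gripper": 0,"x": -0.31,"y": 0.083,"z": -0.2,"wx": 0,"wy": -0.0115,"wz": 0},{"gripper": 0,"x": 0,"y": 0,"z": 0,"wx": 0,"wy": 0,"wz": 0}]'

```text
time: 38.9
ee_pos: [453.0, -13.8, 321.3]
orientation: [-1.23, 1.208, 1.249]
ft_force: [0.1, -0.0, 1.1]
finger_gap: 0.002
```

Emit:
play_rows --series '[{"gripper": 0,"x": 0,"y": 0,"z": 0,"wx": 0,"wy": 0,"wz": 0},{"gripper": 0,"x": 0,"y": 0,"z": 0,"wx": 0,"wy": 0,"wz": 0}]'

```text
time: 39.1
ee_pos: [458.1, -14.6, 324.0]
orientation: [-1.235, 1.201, 1.241]
ft_force: [0.3, 0.3, 0.5]
finger_gap: 0.006
```

```bash
cat > seat.py <<'E'
from h import *
def seat(f,O=(633,-8.5,66),yaw=.034):
    d=np.load(f'pics/{f}.npz'); P=pts(d)
    R=cv2.Rodrigues(np.array([0,0,yaw]))[0]@cv2.Rodrigues(np.array([0,-np.radians(25),0]))[0]
    c=(P-np.array(O))@R
    for g in(-62,0,62):
        m=(abs(c[...,0])<80)&(abs(c[...,1]-g)<24)&(c[...,2]>3)&(c[...,2]<35)
        q=c[m]; 
        if len(q)<100: print(f,g,'none',len(q)); continue
        r=[]
        for a in(-45,-22,0,20,38):
            k=q[abs(q[:,0]-a)<6]
            if len(k)>8: r.append((a,np.percentile(k[:,2],96).round(1),np.percentile(k[:,1],[3,97]).round(1).tolist(),k[k[:,2]>np.percentile(k[:,2],75)][:,1].mean().round(1)))
        print(f,g,len(q),'x',np.percentile(q[:,0],[.5,99.5]).round(1).tolist(),r)
if __name__=='__main__':
    import sys
    for f in sys.argv[1:]: seat(f)
E
python3 -c "
from plan import *
st()
plan((458,-14.5,70),2,90,off=191)
d=snap('scene','s13'); e=snap('top','t13')
a=d['image'][120:320,200:400,::-1];b=e['image'][170:370,240:440,::-1]
cv2.imwrite('pics/c16.png',cv2.resize(np.hstack([a,b]),None,fx=2,fy=2,interpolation=cv2.INTER_CUBIC))"
python3 seat.py s13 t13
```

```text
t 39.1 q [-0.055, 0.212, 1.94, -0.006, 0.998, -1.66] p [458.1, -14.6, 324.0] gp [456.6, -15.4, 152.0] gap 0.006 F [0.3, 0.3, 0.5] rv [-1.235, 1.201, 1.241]
[[-0.009, -0.999, -0.037], [-0.005, -0.037, 0.999], [-1.0, 0.009, -0.004]]
t 39.1 rows 2 per row xyz [-0.0008, 0.0005, -0.4198] w [0.0015, -0.0028, -0.0006] | mm [-0.1, 0.1, -63.0] deg [0.3, -0.5, -0.1] bad 0 vmax 0.88 qend [-0.06  0.29  2.03  0.    0.83 -1.66]
s13 -62 859 x [-79.3, 60.9] [(-45, np.float64(22.8), [-81.8, -45.3], np.float64(-58.9)), (-22, np.float64(17.6), [-75.7, -48.4], np.float64(-61.4)), (0, np.float64(17.3), [-75.7, -48.2], np.float64(-61.0)), (20, np.float64(16.7), [-75.8, -48.6], np.float64(-62.3)), (38, np.float64(17.7), [-75.3, -49.3], np.float64(-62.4))]
s13 0 803 x [-52.9, 62.7] [(-45, np.float64(21.2), [-17.9, 18.2], np.float64(0.8)), (-22, np.float64(17.6), [-14.1, 12.1], np.float64(-1.2)), (0, np.float64(17.5), [-14.5, 12.0], np.float64(-0.2)), (20, np.float64(16.9), [-13.4, 12.0], np.float64(0.4)), (38, np.float64(17.6), [-13.4, 12.6], np.float64(-0.1))]
s13 62 807 x [-79.5, 62.9] [(-45, np.float64(2
[... 390 characters left out ...]
np.float64(-63.7)), (20, np.float64(18.0), [-76.9, -50.0], np.float64(-64.8)), (38, np.float64(17.3), [-76.8, -49.9], np.float64(-62.9))]
t13 0 523 x [-24.8, 62.0] [(-22, np.float64(17.5), [-16.2, 13.2], np.float64(-0.1)), (0, np.float64(17.9), [-13.9, 12.8], np.float64(-3.1)), (20, np.float64(18.1), [-13.9, 12.9], np.float64(-1.5)), (38, np.float64(17.7), [-13.8, 12.9], np.float64(0.0))]
t13 62 524 x [-49.5, 62.7] [(-45, np.float64(25.2), [71.2, 78.4], np.float64(72.8)), (-22, np.float64(16.4), [64.8, 74.7], np.float64(66.9)), (0, np.float64(18.4), [47.1, 74.3], np.float64(61.0)), (20, np.float64(18.7), [46.9, 74.0], np.float64(61.8)), (38, np.float64(19.8), [46.6, 73.6], np.float64(59.9))]
```

View pics/c16.png

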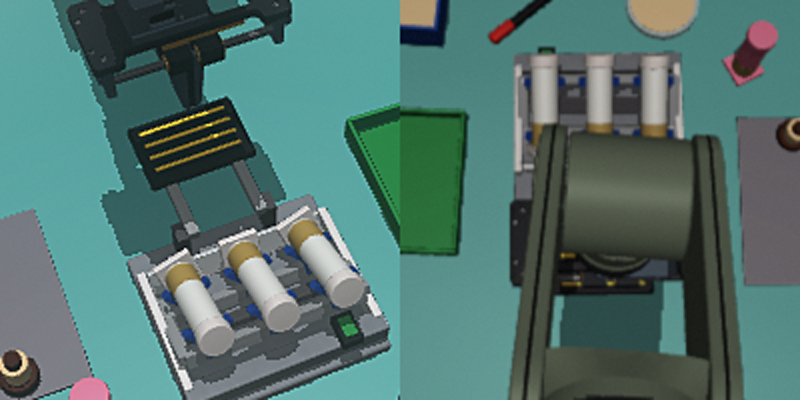

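All three tubes are seated: tops about 17 mm above the axis plane, centred in y within 2 mm, middles near x = +4 mm. Now pressing the treadle.

Emit:
play_rows --series '[{"gripper": 0,"x": 0,"y": 0,"z": -0.4,"wx": 0,"wy": 0,"wz": 0},{"gripper": 0,"x": 0,"y": 0,"z": -0.35,"wx": 0,"wy": 0,"wz": 0},{"gripper": 0,"x": 0,"y": 0,"z": -0.1,"wx": 0,"wy": 0,"wz": 0},{"gripper": 0,"x": 0,"y": 0,"z": -0.1,"wx": 0,"wy": 0,"wz": 0},{"gripper": 0,"x": 0,"y": 0,"z": -0.1,"wx": 0,"wy": 0,"wz": 0},{"gripper": 0,"x": 0,"y": 0,"z": -0.1,"wx": 0,"wy": 0,"wz": 0},{"gripper": 0,"x": 0,"y": 0,"z": -0.05,"wx": 0,"wy": 0,"wz": 0},{"gripper": 0,"x": 0,"y": 0,"z": 0,"wx": 0,"wy": 0,"wz": 0}]'

```text
time: 40.0
ee_pos: [456.6, -14.5, 234.2]
orientation: [-1.233, 1.204, 1.244]
ft_force: [-6.5, -0.7, 12.7]
finger_gap: 0.004
```

```bash
python3 -c "
from plan import *
s,R=st(); print('tip',(s['ee_pos']+191*R[:,0]).round(1))"
```

```text
t 40.0 q [-0.055, 0.329, 2.058, -0.008, 0.767, -1.658] p [456.6, -14.5, 234.2] gp [454.4, -15.3, 62.3] gap 0.004 F [-6.5, -0.7, 12.7] rv [-1.233, 1.204, 1.244]
[[-0.013, -0.999, -0.037], [-0.005, -0.037, 0.999], [-1.0, 0.013, -0.004]]
tip [454.1 -15.3  43.3]
```

Emit:
play_rows --series '[{"gripper": 0,"x": 0,"y": 0,"z": -0.05,"wx": 0,"wy": 0,"wz": 0},{"gripper": 0,"x": 0,"y": 0,"z": 0,"wx": 0,"wy": 0,"wz": 0}]'

```text
time: 40.2
ee_pos: [456.8, -14.5, 230.9]
orientation: [-1.234, 1.203, 1.243]
ft_force: [-5.8, 0.9, 13.0]
finger_gap: 0.007
```

```bash
python3 -c "
from plan import *
s,R=st(); print('tip',(s['ee_pos']+191*R[:,0]).round(1))"
```

```text
t 40.2 q [-0.055, 0.334, 2.062, -0.008, 0.757, -1.657] p [456.8, -14.5, 230.9] gp [454.7, -15.2, 58.9] gap 0.007 F [-5.8, 0.9, 13.0] rv [-1.234, 1.203, 1.243]
[[-0.012, -0.999, -0.037], [-0.005, -0.037, 0.999], [-1.0, 0.012, -0.004]]
tip [454.5 -15.3  39.9]
```

Emit:
play_rows --series '[{"gripper": 0,"x": 0,"y": 0,"z": -0.04,"wx": 0,"wy": 0,"wz": 0},{"gripper": 0,"x": 0,"y": 0,"z": 0,"wx": 0,"wy": 0,"wz": 0}]'

```text
time: 40.4
ee_pos: [456.8, -14.5, 229.8]
orientation: [-1.234, 1.203, 1.243]
ft_force: [-10.0, -0.0, 30.0]
finger_gap: 0.006
```

```bash
python3 -c "
from plan import *
s,R=st(); print('tip',(s['ee_pos']+191*R[:,0]).round(1))"
```

```text
t 40.4 q [-0.055, 0.336, 2.063, -0.008, 0.753, -1.657] p [456.8, -14.5, 229.8] gp [454.9, -15.2, 57.8] gap 0.006 F [-10.0, -0.0, 30.0] rv [-1.234, 1.203, 1.243]
[[-0.011, -0.999, -0.037], [-0.005, -0.037, 0.999], [-1.0, 0.011, -0.004]]
tip [454.7 -15.3  38.8]
```

The force jumped to 30 N while the tip barely moved, so the treadle is on its stop. I'll ease off slightly and hold for more than 3 s.

Emit:
play_rows --series '[{"gripper": 0,"x": 0,"y": 0,"z": 0.01,"wx": 0,"wy": 0,"wz": 0},{"gripper": 0,"x": 0,"y": 0,"z": 0,"wx": 0,"wy": 0,"wz": 0},{"gripper": 0,"x": 0,"y": 0,"z": 0,"wx": 0,"wy": 0,"wz": 0},{"gripper": 0,"x": 0,"y": 0,"z": 0,"wx": 0,"wy": 0,"wz": 0},{"gripper": 0,"x": 0,"y": 0,"z": 0,"wx": 0,"wy": 0,"wz": 0},{"gripper": 0,"x": 0,"y": 0,"z": 0,"wx": 0,"wy": 0,"wz": 0},{"gripper": 0,"x": 0,"y": 0,"z": 0,"wx": 0,"wy": 0,"wz": 0},{"gripper": 0,"x": 0,"y": 0,"z": 0,"wx": 0,"wy": 0,"wz": 0},{"gripper": 0,"x": 0,"y": 0,"z": 0,"wx": 0,"wy": 0,"wz": 0},{"gripper": 0,"x": 0,"y": 0,"z": 0,"wx": 0,"wy": 0,"wz": 0}]'

```text
time: 41.4
ee_pos: [456.7, -14.4, 230.0]
orientation: [-1.234, 1.203, 1.242]
ft_force: [-8.3, 0.0, 24.0]
finger_gap: 0.003
```

```bash
python3 -c "
from plan import *
s,R=st(); print('tip',(s['ee_pos']+191*R[:,0]).round(1))
d=snap('scene','s14'); P=pts(d); hsv=cv2.cvtColor(d['image'],cv2.COLOR_RGB2HSV)
y=(hsv[...,0]>20)&(hsv[...,0]<34)&(hsv[...,1]>140)&(hsv[...,2]>90)&(P[...,0]>400)&(P[...,0]<520)&(abs(P[...,1]+14)<70)&(P[...,2]<75)&(P[...,2]>10)
q=P[y]; A=np.c_[q[:,0]-458,np.ones(len(q))]; print(len(q),np.linalg.lstsq(A,q[:,2],rcond=None)[0], q.mean(0))
a=d['image'][120:320,200:400,::-1]; cv2.imwrite('pics/c17.png',cv2.resize(a,None,fx=3,fy=3,interpolation=cv2.INTER_CUBIC))"; python3 seat.py s14
```

```text
t 41.4 q [-0.055, 0.336, 2.063, -0.008, 0.753, -1.657] p [456.7, -14.4, 230.0] gp [454.9, -15.2, 58.1] gap 0.003 F [-8.3, 0.0, 24.0] rv [-1.234, 1.203, 1.242]
[[-0.011, -0.999, -0.037], [-0.005, -0.037, 0.999], [-1.0, 0.011, -0.004]]
tip [454.7 -15.3  39.1]
149 [ 0.31658375 36.45248456] [461.72172829 -15.46119459  37.63072328]
s14 -62 859 x [-78.8, 61.0] [(-45, np.float64(22.6), [-81.3, -45.9], np.float64(-58.9)), (-22, np.float64(17.8), [-75.9, -48.5], np.float64(-61.8)), (0, np.float64(17.0), [-75.4, -48.0], np.float64(-62.2)), (20, np.float64(17.3), [-75.2, -49.4], np.float64(-61.7)), (38, np.float64(17.3), [-75.4, -48.9], np.float64(-61.5))]
s14 0 802 x [-53.3, 62.6] [(-45, np.float64(21.1), [-17.6, 17.8], np.float64(-0.3)), (-22, np.float64(18.5), [-13.2, 10.9], np.float64(-1.1)), (0, np.float64(17.6), [-14.2, 11.8], np.float64(-1.1)), (20, np.float64(17.4), [-13.8, 10.9], np.float64(0.7)), (38, np.float64(17.3), [-13.2, 12.2], np.float64(-0.2))]
s14 62 810 x [-78.9, 63.2] [(-45, np.float64(23.4), [41.2, 78.0], np.float64(65.7)), (-22, np.float64(17.1), [48.1, 73.8], np.float64(62.4)), (0, np.float64(17.1), [47.9, 73.7], np.float64(63.0)), (20, np.float64(18.0), [48.2, 73.4], np.float64(62.2)), (38, np.float64(17.0), [48.3, 74.0], np.float64(62.2))]
```

View pics/c17.png

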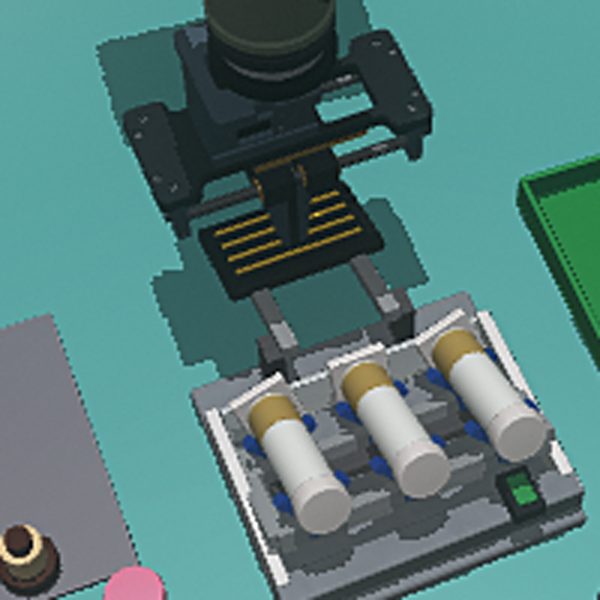

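The pad slope measures 0.31 rad, so it is on the stop. Holding for over 3 s more.

Emit:
play_rows --series '[{"gripper": 0,"x": 0,"y": 0,"z": 0,"wx": 0,"wy": 0,"wz": 0},{"gripper": 0,"x": 0,"y": 0,"z": 0,"wx": 0,"wy": 0,"wz": 0},{"gripper": 0,"x": 0,"y": 0,"z": 0,"wx": 0,"wy": 0,"wz": 0},{"gripper": 0,"x": 0,"y": 0,"z": 0,"wx": 0,"wy": 0,"wz": 0},{"gripper": 0,"x": 0,"y": 0,"z": 0,"wx": 0,"wy": 0,"wz": 0},{"gripper": 0,"x": 0,"y": 0,"z": 0,"wx": 0,"wy": 0,"wz": 0},{"gripper": 0,"x": 0,"y": 0,"z": 0,"wx": 0,"wy": 0,"wz": 0},{"gripper": 0,"x": 0,"y": 0,"z": 0,"wx": 0,"wy": 0,"wz": 0},{"gripper": 0,"x": 0,"y": 0,"z": 0,"wx": 0,"wy": 0,"wz": 0},{"gripper": 0,"x": 0,"y": 0,"z": 0,"wx": 0,"wy": 0,"wz": 0}]'

```text
time: 42.45
ee_pos: [456.7, -14.5, 230.0]
orientation: [-1.234, 1.203, 1.242]
ft_force: [-9.4, -0.5, 24.1]
finger_gap: 0.007
```

Emit:
play_rows --series '[{"gripper": 0,"x": 0,"y": 0,"z": 0,"wx": 0,"wy": 0,"wz": 0},{"gripper": 0,"x": 0,"y": 0,"z": 0,"wx": 0,"wy": 0,"wz": 0},{"gripper": 0,"x": 0,"y": 0,"z": 0,"wx": 0,"wy": 0,"wz": 0},{"gripper": 0,"x": 0,"y": 0,"z": 0,"wx": 0,"wy": 0,"wz": 0},{"gripper": 0,"x": 0,"y": 0,"z": 0,"wx": 0,"wy": 0,"wz": 0},{"gripper": 0,"x": 0,"y": 0,"z": 0,"wx": 0,"wy": 0,"wz": 0},{"gripper": 0,"x": 0,"y": 0,"z": 0,"wx": 0,"wy": 0,"wz": 0},{"gripper": 0,"x": 0,"y": 0,"z": 0,"wx": 0,"wy": 0,"wz": 0},{"gripper": 0,"x": 0,"y": 0,"z": 0,"wx": 0,"wy": 0,"wz": 0},{"gripper": 0,"x": 0,"y": 0,"z": 0,"wx": 0,"wy": 0,"wz": 0}]'

```text
time: 43.45
ee_pos: [456.7, -14.5, 230.0]
orientation: [-1.234, 1.203, 1.242]
ft_force: [-7.7, -0.1, 23.7]
finger_gap: 0.006
```

Emit:
play_rows --series '[{"gripper": 0,"x": 0,"y": 0,"z": 0,"wx": 0,"wy": 0,"wz": 0},{"gripper": 0,"x": 0,"y": 0,"z": 0,"wx": 0,"wy": 0,"wz": 0},{"gripper": 0,"x": 0,"y": 0,"z": 0,"wx": 0,"wy": 0,"wz": 0},{"gripper": 0,"x": 0,"y": 0,"z": 0,"wx": 0,"wy": 0,"wz": 0},{"gripper": 0,"x": 0,"y": 0,"z": 0,"wx": 0,"wy": 0,"wz": 0},{"gripper": 0,"x": 0,"y": 0,"z": 0,"wx": 0,"wy": 0,"wz": 0},{"gripper": 0,"x": 0,"y": 0,"z": 0,"wx": 0,"wy": 0,"wz": 0},{"gripper": 0,"x": 0,"y": 0,"z": 0,"wx": 0,"wy": 0,"wz": 0},{"gripper": 0,"x": 0,"y": 0,"z": 0,"wx": 0,"wy": 0,"wz": 0},{"gripper": 0,"x": 0,"y": 0,"z": 0,"wx": 0,"wy": 0,"wz": 0}]'

```text
time: 44.45
ee_pos: [456.7, -14.5, 230.0]
orientation: [-1.234, 1.203, 1.242]
ft_force: [-9.7, -0.2, 23.5]
finger_gap: 0.006
```

```bash
python3 -c "
from plan import *
s,R=st(); snap('scene','s15')"; python3 seat.py s15
```

```text
t 44.45 q [-0.055, 0.336, 2.063, -0.008, 0.753, -1.657] p [456.7, -14.5, 230.0] gp [454.9, -15.2, 58.0] gap 0.006 F [-9.7, -0.2, 23.5] rv [-1.234, 1.203, 1.242]
[[-0.011, -0.999, -0.037], [-0.005, -0.037, 0.999], [-1.0, 0.011, -0.004]]
s15 -62 853 x [-78.4, 61.0] [(-45, np.float64(22.3), [-81.6, -45.5], np.float64(-59.3)), (-22, np.float64(17.3), [-75.7, -48.3], np.float64(-61.4)), (0, np.float64(17.5), [-75.3, -48.5], np.float64(-63.4)), (20, np.float64(16.8), [-76.0, -49.7], np.float64(-61.8)), (38, np.float64(17.3), [-74.9, -49.2], np.float64(-61.0))]
s15 0 807 x [-53.7, 62.2] [(-45, np.float64(21.0), [-18.0, 18.0], np.float64(-2.8)), (-22, np.float64(17.6), [-13.9, 12.6], np.float64(-1.0)), (0, np.float64(17.4), [-13.7, 12.2], np.float64(0.8)), (20, np.float64(17.0), [-13.7, 12.1], np.float64(0.1)), (38, np.float64(17.4), [-13.8, 11.4], np.float64(0.1))]
s15 62 805 x [-79.3, 63.2] [(-45, np.float64(24.1), [41.0, 78.7], np.float64(65.5)), (-22, np.float64(17.2), [48.5, 73.0], np.float64(61.0)), (0, np.float64(17.1), [48.3, 73.3], np.float64(62.3)), (20, np.float64(17.9), [48.6, 72.4], np.float64(62.2)), (38, np.float64(18.0), [48.9, 73.9], np.float64(62.1))]
```

It was held from 40.4 to 44.45 s with all the tubes seated. Now letting it up.

Emit:
play_rows --series '[{"gripper": 0,"x": 0,"y": 0,"z": 0.1,"wx": 0,"wy": 0,"wz": 0},{"gripper": 0,"x": 0,"y": 0,"z": 0.12,"wx": 0,"wy": 0,"wz": 0},{"gripper": 0,"x": 0,"y": 0,"z": 0.15,"wx": 0,"wy": 0,"wz": 0},{"gripper": 0,"x": 0,"y": 0,"z": 0.2,"wx": 0,"wy": 0,"wz": 0},{"gripper": 0,"x": 0,"y": 0,"z": 0.3,"wx": 0,"wy": 0,"wz": 0},{"gripper": 0.2,"x": 0,"y": 0,"z": 0.5,"wx": 0,"wy": 0,"wz": 0},{"gripper": 0.5,"x": 0,"y": 0,"z": 0.5,"wx": 0,"wy": 0,"wz": 0},{"gripper": 0.5,"x": 0,"y": 0,"z": 0.3,"wx": 0,"wy": 0,"wz": 0}]'

```text
time: 45.3
ee_pos: [457.4, -14.5, 393.8]
orientation: [-1.237, 1.199, 1.238]
ft_force: [0.3, 0.1, -1.4]
finger_gap: 0.233
```

```bash
python3 -c "
from plan import *
st()
d=snap('scene','s16'); P=pts(d); hsv=cv2.cvtColor(d['image'],cv2.COLOR_RGB2HSV)
y=(hsv[...,0]>20)&(hsv[...,0]<34)&(hsv[...,1]>140)&(hsv[...,2]>90)&(P[...,0]>400)&(P[...,0]<520)&(abs(P[...,1]+14)<70)&(P[...,2]<75)&(P[...,2]>10)
q=P[y]; A=np.c_[q[:,0]-458,np.ones(len(q))]; print(len(q),np.linalg.lstsq(A,q[:,2],rcond=None)[0])
# grasp from the cradle: left groove first, tool normal to the cradle 65..75
for pit in(68,72,76,80):
    print(pit,best((633,54,67),tool(2,pit)),best((633,54,130),tool(2,pit)))
for pit in(93,97,101,105):
    for y in (-81,-27,27,81): print('tray',pit,y,best((554.7-.014*-y*0,267+y,24),tool(-.8,pit)),best((554.7,267+y,24),tool(-.8+180,180-pit)))
"; python3 seat.py s16
```

```text
t 45.3 q [-0.055, 0.144, 1.832, -0.005, 1.171, -1.661] p [457.4, -14.5, 393.8] gp [456.5, -15.3, 221.8] gap 0.233 F [0.3, 0.1, -1.4] rv [-1.237, 1.199, 1.238]
[[-0.005, -0.999, -0.037], [-0.005, -0.037, 0.999], [-1.0, 0.005, -0.005]]
285 [8.53595120e-03 6.51161186e+01]
68 [0.07, 0.43, 1.95, -0.04, 0.39, -1.5] [0.07, 0.35, 1.88, -0.03, 0.54, -1.51]
72 [0.07, 0.44, 1.89, -0.02, 0.5, -1.51] [0.07, 0.37, 1.82, -0.02, 0.64, -1.52]
76 [0.07, 0.46, 1.83, -0.02, 0.6, -1.52] [0.07, 0.39, 1.76, -0.01, 0.75, -1.53]
80 [0.07, 0.48, 1.78, -0.01, 0.71, -1.53] [0.07, 0.41, 1.71, -0.01, 0.85, -1.53]
tray 93 -81 [0.3, 0.56, 1.76, 0.02, 0.87, -1.28] [0.3, 0.56, 1.76, 0.02, 0.87, 1.87]
tray 93 -27 [0.38, 0.58, 1.71, 0.03, 0.9, -1.19] [0.38, 0.58, 1.71, 0.03, 0.9, 1.95]
tray 93 27 [0.46, 0.61, 1.66, 0.03, 0.93, -1.12] [0.46, 0.61, 1.66, 0.03, 0.93, 2.02]
tray 93 81 [0.53, 0.64, 1.59, 0.03, 0.96, -1.05] [0.53, 0.64, 1.59, 0.03, 0.96, 2.09]
tray 97 -81 [0.28, 0.58, 1.71, 0.04, 0.96, -1.3] [0.28, 0.58, 1.71, 0.04, 0.96, 1.84]
tray 97 -27 [0.37, 0.61, 1.66, 0.05, 0.99, -1.22] [0.37, 0.61, 1.66, 0.05, 0.99, 
[... 1110 characters left out ...]
], np.float64(-63.0)), (38, np.float64(17.1), [-75.5, -49.5], np.float64(-61.8))]
s16 0 801 x [-53.0, 62.8] [(-45, np.float64(21.5), [-18.0, 17.7], np.float64(2.1)), (-22, np.float64(17.2), [-13.9, 11.9], np.float64(-0.6)), (0, np.float64(17.0), [-13.7, 12.3], np.float64(-1.3)), (20, np.float64(17.5), [-13.7, 12.4], np.float64(0.8)), (38, np.float64(17.2), [-13.8, 11.6], np.float64(1.2))]
s16 62 806 x [-79.4, 63.0] [(-45, np.float64(23.3), [41.2, 78.2], np.float64(66.4)), (-22, np.float64(17.1), [47.9, 72.8], np.float64(62.3)), (0, np.float64(16.5), [48.5, 74.4], np.float64(62.9)), (20, np.float64(17.6), [47.7, 73.8], np.float64(60.9)), (38, np.float64(16.9), [48.1, 73.5], np.float64(61.6))]
```

The pedal is back up (slope about 0, top at 65 mm) and the tubes are still seated. Now unloading, left groove first.

```bash
python3 -c "
from plan import *
plan((634.5,53.6,155),2,75,off=180,N=6)"
```

```text
t 45.35 rows 6 per row xyz [0.2886, 0.1477, -0.1502] w [0.0015, -0.0277, -0.0001] | mm [129.9, 66.5, -67.6] deg [0.8, -15.0, -0.1] bad 0 vmax 0.7 qend [ 0.07  0.35  1.74 -0.01  0.79 -1.53]
```

Emit:
play_rows --series '[{"gripper": 0.52,"x": 0.289,"y": 0.148,"z": 0,"wx": 0.0015,"wy": -0.0277,"wz": 0},{"gripper": 0.52,"x": 0.289,"y": 0.148,"z": 0,"wx": 0.0015,"wy": -0.0277,"wz": 0},{"gripper": 0.52,"x": 0.289,"y": 0.148,"z": -0.1,"wx": 0.0015,"wy": -0.0277,"wz": 0},{"gripper": 0.52,"x": 0.289,"y": 0.148,"z": -0.2,"wx": 0.0015,"wy": -0.0277,"wz": 0},{"gripper": 0.52,"x": 0.289,"y": 0.148,"z": -0.3,"wx": 0.0015,"wy": -0.0277,"wz": 0},{"gripper": 0.52,"x": 0.289,"y": 0.148,"z": -0.3,"wx": 0.0015,"wy": -0.0277,"wz": 0},{"gripper": 0.52,"x": 0,"y": 0,"z": 0,"wx": 0,"wy": 0,"wz": 0},{"gripper": 0.52,"x": 0,"y": 0,"z": 0,"wx": 0,"wy": 0,"wz": 0},{"gripper": 0.52,"x": 0,"y": 0,"z": 0,"wx": 0,"wy": 0,"wz": 0}]'

```text
time: 46.25
ee_pos: [586.6, 51.9, 323.3]
orientation: [-1.34, 1.002, 1.05]
ft_force: [-0.0, -0.1, -0.3]
finger_gap: 0.521
```

```bash
python3 -c "
from plan import *
st()
plan((634.5,53.6,69),2,75,off=180)"
```

```text
t 46.25 q [0.071, 0.354, 1.744, -0.011, 0.793, -1.529] p [586.6, 51.9, 323.3] gp [629.2, 53.6, 156.6] gap 0.521 F [-0.0, -0.1, -0.3] rv [-1.34, 1.002, 1.05]
[[0.248, -0.968, -0.036], [0.01, -0.035, 0.999], [-0.969, -0.248, 0.001]]
t 46.25 rows 2 per row xyz [0.0088, 0.0002, -0.5359] w [-0.0001, -0.0036, -0.0004] | mm [1.3, 0.0, -80.4] deg [-0.0, -0.6, -0.1] bad 0 vmax 1.0 qend [ 0.07  0.44  1.84 -0.02  0.6  -1.52]
```

Emit:
play_rows --series '[{"gripper": 0.52,"x": 0.009,"y": 0,"z": -0.3,"wx": 0,"wy": -0.007,"wz": 0},{"gripper": 0.52,"x": 0.009,"y": 0,"z": -0.35,"wx": 0,"wy": 0,"wz": 0},{"gripper": 0.52,"x": 0,"y": 0,"z": -0.25,"wx": 0,"wy": 0,"wz": 0},{"gripper": 0.52,"x": 0,"y": 0,"z": -0.17,"wx": 0,"wy": 0,"wz": 0},{"gripper": 0.52,"x": 0,"y": 0,"z": 0,"wx": 0,"wy": 0,"wz": 0},{"gripper": 0.52,"x": 0,"y": 0,"z": 0,"wx": 0,"wy": 0,"wz": 0},{"gripper": 0.52,"x": 0,"y": 0,"z": 0,"wx": 0,"wy": 0,"wz": 0}]'

```text
time: 46.95
ee_pos: [588.6, 52.2, 243.4]
orientation: [-1.345, 0.992, 1.041]
ft_force: [0.3, 0.1, -0.9]
finger_gap: 0.521
```

```bash
python3 -c "
from plan import *
st()
plan((634.5,53.6,69),2,75,off=180)"
```

```text
t 46.95 q [0.071, 0.444, 1.84, -0.015, 0.596, -1.524] p [588.6, 52.2, 243.4] gp [633.3, 53.9, 77.3] gap 0.521 F [0.3, 0.1, -0.9] rv [-1.345, 0.992, 1.041]
[[0.26, -0.965, -0.036], [0.01, -0.035, 0.999], [-0.966, -0.26, 0.0]]
t 46.95 rows 1 per row xyz [-0.0083, -0.0025, -0.0069] w [-0.0002, 0.0009, -0.001] | mm [-0.6, -0.2, -0.5] deg [-0.0, 0.1, -0.1] bad 0 vmax 0.05 qend [ 0.07  0.44  1.84 -0.02  0.6  -1.52]
```

Emit:
play_rows --series '[{"gripper": 0,"x": 0,"y": 0,"z": 0,"wx": 0,"wy": 0,"wz": 0},{"gripper": 0,"x": 0,"y": 0,"z": 0,"wx": 0,"wy": 0,"wz": 0},{"gripper": 0,"x": 0,"y": 0,"z": 0,"wx": 0,"wy": 0,"wz": 0},{"gripper": 0,"x": 0,"y": 0,"z": 0,"wx": 0,"wy": 0,"wz": 0},{"gripper": 0,"x": 0,"y": 0,"z": 0.2,"wx": 0,"wy": 0,"wz": 0},{"gripper": 0,"x": 0,"y": 0,"z": 0.3,"wx": 0,"wy": 0,"wz": 0},{"gripper": 0,"x": 0,"y": 0,"z": 0.4,"wx": 0,"wy": 0,"wz": 0},{"gripper": 0,"x": 0,"y": 0,"z": 0.4,"wx": 0,"wy": 0,"wz": 0}]'

```text
time: 47.75
ee_pos: [587.8, 52.2, 340.1]
orientation: [-1.343, 0.995, 1.044]
ft_force: [1.0, -0.2, -1.5]
finger_gap: 0.319
```

```bash
python3 -c "
from plan import *
st()
plan((555,327,120),-.8,100,off=180,N=10)
plan((555,327,120),-.8,100,off=180)"
```

```text
t 47.75 q [0.071, 0.339, 1.721, -0.012, 0.822, -1.529] p [587.8, 52.2, 340.1] gp [631.8, 53.9, 173.8] gap 0.319 F [1.0, -0.2, -1.5] rv [-1.343, 0.995, 1.044]
[[0.256, -0.966, -0.037], [0.01, -0.035, 0.999], [-0.967, -0.256, 0.0]]
t 47.75 rows 10 per row xyz [-0.002, 0.3658, -0.057] w [-0.0003, 0.0276, -0.0032] | mm [-1.5, 274.3, -42.8] deg [-0.3, 24.8, -2.8] bad 0 vmax 0.59 qend [ 0.47  0.58  1.42  0.08  1.3  -1.11]
t 47.75 rows 7 per row xyz [-0.0029, 0.5225, -0.0815] w [-0.0005, 0.0394, -0.0045] | mm [-1.5, 274.3, -42.8] deg [-0.3, 24.8, -2.8] bad 0 vmax 0.8 qend [ 0.47  0.58  1.42  0.08  1.3  -1.11]
```

Emit:
play_rows --series '[{"gripper": 0,"x": 0,"y": 0.366,"z": 0,"wx": 0,"wy": 0.0276,"wz": -0.003},{"gripper": 0,"x": 0,"y": 0.366,"z": 0,"wx": 0,"wy": 0.0276,"wz": -0.003},{"gripper": 0,"x": 0,"y": 0.366,"z": 0,"wx": 0,"wy": 0.0276,"wz": -0.003},{"gripper": 0,"x": 0,"y": 0.366,"z": 0,"wx": 0,"wy": 0.0276,"wz": -0.003},{"gripper": 0,"x": 0,"y": 0.366,"z": 0,"wx": 0,"wy": 0.0276,"wz": -0.003},{"gripper": 0,"x": 0,"y": 0.366,"z": -0.1,"wx": 0,"wy": 0.0276,"wz": -0.003},{"gripper": 0,"x": 0,"y": 0.366,"z": -0.1,"wx": 0,"wy": 0.0276,"wz": -0.003},{"gripper": 0,"x": -0.005,"y": 0.366,"z": -0.1,"wx": 0,"wy": 0.0276,"wz": -0.003},{"gripper": 0,"x": -0.005,"y": 0.366,"z": -0.1,"wx": 0,"wy": 0.0276,"wz": -0.003},{"gripper": 0,"x": -0.005,"y": 0.366,"z": -0.15,"wx": 0,"wy": 0.0276,"wz": -0.003}]'

```text
time: 48.75
ee_pos: [586.9, 328.0, 298.2]
orientation: [-1.108, 1.336, 1.33]
ft_force: [0.6, 0.1, -0.6]
finger_gap: 0.32
```

Emit:
play_rows --series '[{"gripper": 0,"x": 0,"y": 0,"z": 0,"wx": 0,"wy": 0,"wz": 0},{"gripper": 0,"x": 0,"y": 0,"z": 0,"wx": 0,"wy": 0,"wz": 0},{"gripper": 0,"x": 0,"y": 0,"z": 0,"wx": 0,"wy": 0,"wz": 0}]'

```text
time: 49.05
ee_pos: [587.0, 326.0, 298.5]
orientation: [-1.109, 1.336, 1.328]
ft_force: [0.6, 0.4, -1.5]
finger_gap: 0.316
```

```bash
python3 -c "
from plan import *
st()
plan((555,327,24),-.8,100,off=180)
d=snap('scene','s17'); e=snap('top','t17')
a=d['image'][100:300,340:540,::-1];b=e['image'][170:370,140:340,::-1]
cv2.imwrite('pics/c18.png',cv2.resize(np.hstack([a,b]),None,fx=2,fy=2,interpolation=cv2.INTER_CUBIC))"
```

```text
t 49.05 q [0.472, 0.578, 1.418, 0.088, 1.297, -1.117] p [587.0, 326.0, 298.5] gp [557.5, 327.3, 129.1] gap 0.316 F [0.6, 0.4, -1.5] rv [-1.109, 1.336, 1.328]
[[-0.171, -0.985, 0.013], [0.007, 0.012, 1.0], [-0.985, 0.171, 0.005]]
t 49.05 rows 3 per row xyz [-0.0033, 0.0023, -0.4322] w [-0.0011, 0.0005, -0.0002] | mm [-0.7, 0.5, -97.2] deg [-0.3, 0.1, -0.1] bad 0 vmax 0.67 qend [ 0.47  0.67  1.52  0.09  1.11 -1.13]
```

View pics/c18.png

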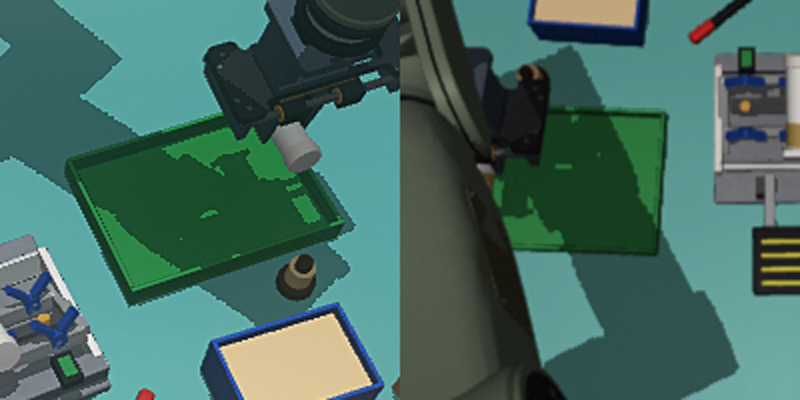

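Emit:
play_rows --series '[{"gripper": 0,"x": -0.009,"y": 0.006,"z": -0.3,"wx": -0.003,"wy": 0,"wz": 0},{"gripper": 0,"x": 0,"y": 0,"z": -0.35,"wx": 0,"wy": 0,"wz": 0},{"gripper": 0,"x": 0,"y": 0,"z": -0.25,"wx": 0,"wy": 0,"wz": 0},{"gripper": 0,"x": 0,"y": 0,"z": -0.15,"wx": 0,"wy": 0,"wz": 0},{"gripper": 0,"x": 0,"y": 0,"z": -0.1,"wx": 0,"wy": 0,"wz": 0},{"gripper": 0,"x": 0,"y": 0,"z": -0.05,"wx": 0,"wy": 0,"wz": 0},{"gripper": 0,"x": 0,"y": 0,"z": 0,"wx": 0,"wy": 0,"wz": 0},{"gripper": 0,"x": 0,"y": 0,"z": 0,"wx": 0,"wy": 0,"wz": 0}]'

```text
time: 49.95
ee_pos: [586.5, 327.3, 209.0]
orientation: [-1.112, 1.338, 1.326]
ft_force: [-0.0, -0.0, -0.5]
finger_gap: 0.323
```

```bash
python3 -c "
from plan import *
st()
plan((555,327,24),-.8,100,off=180)"
```

```text
t 49.95 q [0.474, 0.66, 1.51, 0.09, 1.124, -1.129] p [586.5, 327.3, 209.0] gp [557.2, 327.9, 39.5] gap 0.323 F [-0.0, -0.0, -0.5] rv [-1.112, 1.338, 1.326]
[[-0.171, -0.985, 0.013], [0.004, 0.012, 1.0], [-0.985, 0.171, 0.002]]
t 49.95 rows 1 per row xyz [-0.0038, -0.0098, -0.1031] w [-0.001, 0.0018, -0.0008] | mm [-0.3, -0.7, -7.7] deg [-0.1, 0.2, -0.1] bad 0 vmax 0.14 qend [ 0.47  0.67  1.52  0.09  1.11 -1.13]
```

Emit:
play_rows --series '[{"gripper": 0,"x": 0,"y": 0,"z": -0.04,"wx": 0,"wy": 0,"wz": 0},{"gripper": 0,"x": 0,"y": 0,"z": -0.03,"wx": 0,"wy": 0,"wz": 0},{"gripper": 0,"x": 0,"y": 0,"z": -0.01,"wx": 0,"wy": 0,"wz": 0},{"gripper": 0,"x": 0,"y": 0,"z": 0,"wx": 0,"wy": 0,"wz": 0},{"gripper": 0,"x": 0,"y": 0,"z": 0,"wx": 0,"wy": 0,"wz": 0}]'

```text
time: 50.45
ee_pos: [587.0, 327.5, 204.2]
orientation: [-1.112, 1.336, 1.325]
ft_force: [2.0, -0.3, 6.2]
finger_gap: 0.319
```

```bash
python3 -c "
from plan import *
st()
plan((555,327,24),-.8,100,off=180)"
```

```text
t 50.45 q [0.474, 0.665, 1.513, 0.091, 1.114, -1.13] p [587.0, 327.5, 204.2] gp [557.9, 328.3, 34.6] gap 0.319 F [2.0, -0.3, 6.2] rv [-1.112, 1.336, 1.325]
[[-0.169, -0.986, 0.013], [0.005, 0.012, 1.0], [-0.986, 0.169, 0.003]]
t 50.45 rows 1 per row xyz [-0.0099, -0.0122, -0.0386] w [-0.0016, 0.003, -0.0008] | mm [-0.7, -0.9, -2.9] deg [-0.1, 0.3, -0.1] bad 0 vmax 0.07 qend [ 0.47  0.67  1.52  0.09  1.11 -1.13]
```

Emit:
play_rows --series '[{"gripper": 0.38,"x": 0,"y": 0,"z": 0,"wx": 0,"wy": 0,"wz": 0},{"gripper": 0.42,"x": 0,"y": 0,"z": 0,"wx": 0,"wy": 0,"wz": 0},{"gripper": 0.5,"x": 0,"y": 0,"z": 0,"wx": 0,"wy": 0,"wz": 0},{"gripper": 0.5,"x": 0,"y": 0,"z": 0,"wx": 0,"wy": 0,"wz": 0},{"gripper": 0.5,"x": 0,"y": 0,"z": 0.2,"wx": 0,"wy": 0,"wz": 0},{"gripper": 0.5,"x": 0,"y": 0,"z": 0.4,"wx": 0,"wy": 0,"wz": 0},{"gripper": 0.5,"x": 0,"y": 0,"z": 0.6,"wx": 0,"wy": 0,"wz": 0},{"gripper": 0.5,"x": 0,"y": 0,"z": 0.5,"wx": 0,"wy": 0,"wz": 0}]'

```text
time: 51.25
ee_pos: [586.2, 327.2, 332.7]
orientation: [-1.112, 1.338, 1.326]
ft_force: [0.8, 0.1, 0.5]
finger_gap: 0.497
```

```bash
python3 -c "
from plan import *
st()
d=snap('scene','s18')
a=d['image'][100:300,340:540,::-1]
cv2.imwrite('pics/c19.png',cv2.resize(a,None,fx=3,fy=3,interpolation=cv2.INTER_CUBIC))
plan((636.6,-8.4,160),2,75,off=180,N=10)"; python3 seat.py s18
```

```text
t 51.25 q [0.474, 0.552, 1.374, 0.083, 1.368, -1.107] p [586.2, 327.2, 332.7] gp [556.8, 327.8, 163.2] gap 0.497 F [0.8, 0.1, 0.5] rv [-1.112, 1.338, 1.326]
[[-0.171, -0.985, 0.013], [0.004, 0.012, 1.0], [-0.985, 0.171, 0.002]]
t 51.3 rows 10 per row xyz [0.0039, -0.4503, -0.0082] w [-0.0002, -0.0269, 0.0029] | mm [2.9, -337.7, -6.1] deg [-0.1, -24.3, 2.6] bad 0 vmax 0.8 qend [-0.04  0.34  1.73  0.03  0.81 -1.66]
s18 -62 864 x [-79.8, 60.9] [(-45, np.float64(23.1), [-81.5, -45.1], np.float64(-58.4)), (-22, np.float64(17.1), [-76.2, -48.8], np.float64(-61.5)), (0, np.float64(17.6), [-75.5, -48.2], np.float64(-62.2)), (20, np.float64(17.3), [-75.2, -49.4], np.float64(-61.4)), (38, np.float64(17.6), [-75.6, -49.2], np.float64(-61.7))]
s18 0 802 x [-52.9, 62.7] [(-45, np.float64(21.9), [-18.1, 18.2], np.float64(0.8)), (-22, np.float64(17.2), [-14.1, 11.5], np.float64(0.2)), (0, np.float64(17.1), [-13.6, 11.8], np.float64(1.5)), (20, np.float64(17.0), [-14.0, 12.1], np.float64(1.3)), (38, np.float64(16.4), [-13.6, 12.6], np.float64(1.7))]
s18 62 none 33
```

View pics/c19.png

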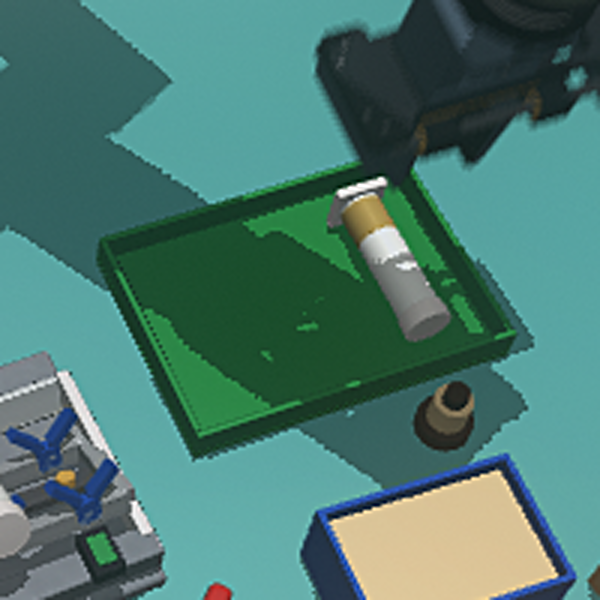

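The first tube lies flat in the tray. Next is the middle one.

Emit:
play_rows --series '[{"gripper": 0.52,"x": 0.004,"y": -0.45,"z": 0.05,"wx": 0,"wy": -0.0269,"wz": 0.0029},{"gripper": 0.52,"x": 0.004,"y": -0.45,"z": 0.05,"wx": 0,"wy": -0.0269,"wz": 0.0029},{"gripper": 0.52,"x": 0.004,"y": -0.45,"z": 0,"wx": 0,"wy": -0.0269,"wz": 0.0029},{"gripper": 0.52,"x": 0.004,"y": -0.45,"z": 0,"wx": 0,"wy": -0.0269,"wz": 0.0029},{"gripper": 0.52,"x": 0.004,"y": -0.45,"z": 0,"wx": 0,"wy": -0.0269,"wz": 0.0029},{"gripper": 0.52,"x": 0.004,"y": -0.45,"z": 0,"wx": 0,"wy": -0.0269,"wz": 0.0029},{"gripper": 0.52,"x": 0.004,"y": -0.45,"z": 0,"wx": 0,"wy": -0.0269,"wz": 0.0029},{"gripper": 0.52,"x": 0.004,"y": -0.45,"z": 0,"wx": 0,"wy": -0.0269,"wz": 0.0029},{"gripper": 0.52,"x": 0.004,"y": -0.45,"z": -0.08,"wx": 0,"wy": -0.0269,"wz": 0.0029},{"gripper": 0.52,"x": 0.004,"y": -0.45,"z": -0.1,"wx": 0,"wy": -0.0269,"wz": 0.0029}]'

```text
time: 52.3
ee_pos: [589.1, -11.6, 324.9]
orientation: [-1.343, 1.004, 1.044]
ft_force: [-0.1, 0.0, -0.5]
finger_gap: 0.519
```

Emit:
play_rows --series '[{"gripper": 0.52,"x": 0,"y": 0,"z": 0,"wx": 0,"wy": 0,"wz": 0},{"gripper": 0.52,"x": 0,"y": 0,"z": 0,"wx": 0,"wy": 0,"wz": 0},{"gripper": 0.52,"x": 0,"y": 0,"z": 0,"wx": 0,"wy": 0,"wz": 0}]'

```text
time: 52.6
ee_pos: [589.4, -9.6, 324.3]
orientation: [-1.341, 1.006, 1.047]
ft_force: [-0.0, 0.1, -0.2]
finger_gap: 0.516
```

```bash
python3 -c "
from plan import *
st()
plan((636.6,-8.4,69),2,75,off=180)"
```

```text
t 52.6 q [-0.039, 0.354, 1.741, 0.021, 0.797, -1.657] p [589.4, -9.6, 324.3] gp [632.0, -8.7, 157.7] gap 0.516 F [-0.0, 0.1, -0.2] rv [-1.341, 1.006, 1.047]
[[0.247, -0.968, -0.034], [0.005, -0.033, 0.999], [-0.969, -0.248, -0.003]]
t 52.6 rows 2 per row xyz [0.0042, -0.003, -0.543] w [0.0011, -0.0037, 0.0004] | mm [0.6, -0.4, -81.5] deg [0.2, -0.7, 0.1] bad 0 vmax 1.0 qend [-0.04  0.44  1.84  0.04  0.6  -1.67]
```

Emit:
play_rows --series '[{"gripper": 0.52,"x": 0.008,"y": -0.006,"z": -0.3,"wx": 0.002,"wy": -0.007,"wz": 0},{"gripper": 0.52,"x": 0,"y": 0,"z": -0.35,"wx": 0,"wy": 0,"wz": 0},{"gripper": 0.52,"x": 0,"y": 0,"z": -0.25,"wx": 0,"wy": 0,"wz": 0},{"gripper": 0.52,"x": 0,"y": 0,"z": -0.185,"wx": 0,"wy": 0,"wz": 0},{"gripper": 0.52,"x": 0,"y": 0,"z": 0,"wx": 0,"wy": 0,"wz": 0},{"gripper": 0.52,"x": 0,"y": 0,"z": 0,"wx": 0,"wy": 0,"wz": 0},{"gripper": 0.52,"x": 0,"y": 0,"z": 0,"wx": 0,"wy": 0,"wz": 0}]'

```text
time: 53.3
ee_pos: [590.4, -10.2, 243.5]
orientation: [-1.344, 0.994, 1.039]
ft_force: [-0.2, 0.4, 0.2]
finger_gap: 0.521
```

```bash
python3 -c "
from plan import *
st()
plan((636.6,-8.4,69),2,75,off=180)"
```

```text
t 53.3 q [-0.041, 0.443, 1.84, 0.033, 0.597, -1.671] p [590.4, -10.2, 243.5] gp [635.1, -8.8, 77.4] gap 0.521 F [-0.2, 0.4, 0.2] rv [-1.344, 0.994, 1.039]
[[0.26, -0.965, -0.034], [0.008, -0.033, 0.999], [-0.966, -0.26, -0.001]]
t 53.3 rows 1 per row xyz [-0.0053, 0.0022, -0.0084] w [0.0006, 0.0007, 0.0006] | mm [-0.4, 0.2, -0.6] deg [0.1, 0.1, 0.1] bad 0 vmax 0.07 qend [-0.04  0.44  1.84  0.04  0.6  -1.67]
```

Emit:
play_rows --series '[{"gripper": 0,"x": 0,"y": 0,"z": 0,"wx": 0,"wy": 0,"wz": 0},{"gripper": 0,"x": 0,"y": 0,"z": 0,"wx": 0,"wy": 0,"wz": 0},{"gripper": 0,"x": 0,"y": 0,"z": 0,"wx": 0,"wy": 0,"wz": 0},{"gripper": 0,"x": 0,"y": 0,"z": 0,"wx": 0,"wy": 0,"wz": 0},{"gripper": 0,"x": 0,"y": 0,"z": 0.2,"wx": 0,"wy": 0,"wz": 0},{"gripper": 0,"x": 0,"y": 0,"z": 0.3,"wx": 0,"wy": 0,"wz": 0},{"gripper": 0,"x": 0,"y": 0,"z": 0.4,"wx": 0,"wy": 0,"wz": 0},{"gripper": 0,"x": 0,"y": 0,"z": 0.4,"wx": 0,"wy": 0,"wz": 0}]'

```text
time: 54.1
ee_pos: [589.5, -10.9, 340.1]
orientation: [-1.342, 0.998, 1.041]
ft_force: [1.1, 0.5, -1.0]
finger_gap: 0.321
```

```bash
python3 -c "
from plan import *
st()
plan((555,266,120),-.8,100,off=180,N=10)"
```

```text
t 54.1 q [-0.043, 0.338, 1.722, 0.025, 0.823, -1.661] p [589.5, -10.9, 340.1] gp [633.5, -9.6, 173.8] gap 0.321 F [1.1, 0.5, -1.0] rv [-1.342, 0.998, 1.041]
[[0.256, -0.966, -0.033], [0.008, -0.032, 0.999], [-0.967, -0.256, -0.001]]
t 54.1 rows 10 per row xyz [-0.0044, 0.3686, -0.0571] w [-0.0002, 0.0276, -0.0029] | mm [-3.3, 276.5, -42.8] deg [-0.2, 24.8, -2.7] bad 0 vmax 0.71 qend [ 0.39  0.54  1.49  0.07  1.27 -1.19]
```

Emit:
play_rows --series '[{"gripper": 0,"x": -0.004,"y": 0.369,"z": 0,"wx": 0,"wy": 0.0276,"wz": -0.003},{"gripper": 0,"x": -0.004,"y": 0.369,"z": 0,"wx": 0,"wy": 0.0276,"wz": -0.003},{"gripper": 0,"x": -0.004,"y": 0.369,"z": 0,"wx": 0,"wy": 0.0276,"wz": -0.003},{"gripper": 0,"x": -0.004,"y": 0.369,"z": 0,"wx": 0,"wy": 0.0276,"wz": -0.003},{"gripper": 0,"x": -0.004,"y": 0.369,"z": 0,"wx": 0,"wy": 0.0276,"wz": -0.003},{"gripper": 0,"x": -0.004,"y": 0.369,"z": -0.1,"wx": 0,"wy": 0.0276,"wz": -0.003},{"gripper": 0,"x": -0.004,"y": 0.369,"z": -0.1,"wx": 0,"wy": 0.0276,"wz": -0.003},{"gripper": 0,"x": -0.004,"y": 0.369,"z": -0.1,"wx": 0,"wy": 0.0276,"wz": -0.003},{"gripper": 0,"x": -0.004,"y": 0.369,"z": -0.1,"wx": 0,"wy": 0.0276,"wz": -0.003},{"gripper": 0,"x": -0.004,"y": 0.369,"z": -0.17,"wx": 0,"wy": 0.0276,"wz": -0.003}]'

```text
time: 55.1
ee_pos: [586.9, 267.1, 297.0]
orientation: [-1.107, 1.339, 1.326]
ft_force: [0.7, 0.2, -1.6]
finger_gap: 0.323
```

Emit:
play_rows --series '[{"gripper": 0,"x": 0,"y": 0,"z": 0,"wx": 0,"wy": 0,"wz": 0},{"gripper": 0,"x": 0,"y": 0,"z": 0,"wx": 0,"wy": 0,"wz": 0},{"gripper": 0,"x": 0,"y": 0,"z": 0,"wx": 0,"wy": 0,"wz": 0}]'

```text
time: 55.4
ee_pos: [587.0, 265.2, 297.2]
orientation: [-1.108, 1.339, 1.325]
ft_force: [-0.7, -0.2, -1.0]
finger_gap: 0.32
```

```bash
python3 -c "
from plan import *
st()
plan((555,266,25),-.8,100,off=180)
d=snap('scene','s19')
from lying import lying
lying('s19',(465,645,290,380),zlo=14,zhi=48)"
```

```text
t 55.4 q [0.391, 0.54, 1.492, 0.074, 1.268, -1.192] p [587.0, 265.2, 297.2] gp [557.5, 266.1, 127.8] gap 0.32 F [-0.7, -0.2, -1.0] rv [-1.108, 1.339, 1.325]
[[-0.171, -0.985, 0.016], [0.005, 0.015, 1.0], [-0.985, 0.172, 0.003]]
t 55.4 rows 3 per row xyz [-0.0032, 0.0016, -0.4219] w [-0.0006, 0.0005, 0.0004] | mm [-0.7, 0.4, -94.9] deg [-0.2, 0.1, 0.1] bad 0 vmax 0.7 qend [ 0.39  0.63  1.59  0.08  1.08 -1.21]
[463, 169, 27, 44, 500] [582.3 331.7  33.4] min [519. 316.  14.] max [614. 349.  45.] ((566.6123046875, 332.83148193359375), (31.478185653686523, 95.64923858642578), 89.07826232910156)
-60 22 zmax 42.0 ntop -3.3 n -10.0 11.0 [161. 140.  79.]
-50 33 zmax 41.7 ntop -2.3 n -7.0 11.0 [200. 195. 169.]
-40 26 zmax 41.6 ntop -1.9 n -5.0 10.0 [216. 219. 219.]
-30 27 zmax 39.9 ntop 1.9 n -4.0 13.0 [142. 146. 143.]
-20 46 zmax 44.8 ntop -0.3 n -14.0 14.0 [127. 132. 129.]
-10 63 zmax 40.3 ntop -0.4 n -14.0 15.0 [126. 131. 127.]
0 66 zmax 41.3 ntop -0.2 n -13.0 15.0 [123. 129. 125.]
10 65 zmax 40.8 ntop 5.7 n -12.0 16.0 [124. 128. 125.]
20 120 zmax 41.8 ntop 3.6 n -12.0 20.0 [110. 111. 109.]
30 29 zmax 42.6 ntop 1.2 n -11.0 17.0 [92. 95. 92.]
u [ 0.993 -0.114] c [582.3 331.7]
```

Emit:
play_rows --series '[{"gripper": 0,"x": -0.009,"y": 0,"z": -0.3,"wx": 0,"wy": 0,"wz": 0},{"gripper": 0,"x": 0,"y": 0,"z": -0.35,"wx": 0,"wy": 0,"wz": 0},{"gripper": 0,"x": 0,"y": 0,"z": -0.25,"wx": 0,"wy": 0,"wz": 0},{"gripper": 0,"x": 0,"y": 0,"z": -0.15,"wx": 0,"wy": 0,"wz": 0},{"gripper": 0,"x": 0,"y": 0,"z": -0.1,"wx": 0,"wy": 0,"wz": 0},{"gripper": 0,"x": 0,"y": 0,"z": -0.05,"wx": 0,"wy": 0,"wz": 0},{"gripper": 0,"x": 0,"y": 0,"z": -0.03,"wx": 0,"wy": 0,"wz": 0},{"gripper": 0,"x": 0,"y": 0,"z": 0,"wx": 0,"wy": 0,"wz": 0},{"gripper": 0,"x": 0,"y": 0,"z": 0,"wx": 0,"wy": 0,"wz": 0}]'

```text
time: 56.35
ee_pos: [586.4, 266.1, 205.4]
orientation: [-1.108, 1.338, 1.325]
ft_force: [0.6, -0.3, -2.0]
finger_gap: 0.319
```

```bash
python3 -c "
from plan import *
st()
plan((555,266,24),-.8,100,off=180)"
```

```text
t 56.35 q [0.392, 0.629, 1.587, 0.08, 1.084, -1.207] p [586.4, 266.1, 205.4] gp [557.0, 267.1, 36.0] gap 0.319 F [0.6, -0.3, -2.0] rv [-1.108, 1.338, 1.325]
[[-0.171, -0.985, 0.015], [0.006, 0.014, 1.0], [-0.985, 0.171, 0.004]]
t 56.35 rows 1 per row xyz [-0.0014, -0.0069, -0.0556] w [-0.0023, 0.0017, 0.0009] | mm [-0.1, -0.5, -4.2] deg [-0.2, 0.2, 0.1] bad 0 vmax 0.04 qend [ 0.39  0.63  1.59  0.08  1.08 -1.21]
```

Emit:
play_rows --series '[{"gripper": 0,"x": 0,"y": 0,"z": -0.03,"wx": 0,"wy": 0,"wz": 0},{"gripper": 0,"x": 0,"y": 0,"z": -0.02,"wx": 0,"wy": 0,"wz": 0},{"gripper": 0,"x": 0,"y": 0,"z": 0,"wx": 0,"wy": 0,"wz": 0},{"gripper": 0,"x": 0,"y": 0,"z": 0,"wx": 0,"wy": 0,"wz": 0}]'

```text
time: 56.75
ee_pos: [586.4, 266.1, 201.5]
orientation: [-1.108, 1.338, 1.326]
ft_force: [0.8, 0.2, 2.9]
finger_gap: 0.321
```

```bash
python3 -c "
from plan import *
st()
plan((555,266,24),-.8,100,off=180)"
```

```text
t 56.75 q [0.392, 0.633, 1.59, 0.081, 1.077, -1.208] p [586.4, 266.1, 201.5] gp [556.9, 267.1, 32.0] gap 0.321 F [0.8, 0.2, 2.9] rv [-1.108, 1.338, 1.326]
[[-0.171, -0.985, 0.015], [0.006, 0.015, 1.0], [-0.985, 0.171, 0.003]]
t 56.75 rows 1 per row xyz [-0.0014, -0.0067, -0.0031] w [-0.0022, 0.0015, 0.0009] | mm [-0.1, -0.5, -0.2] deg [-0.2, 0.1, 0.1] bad 0 vmax 0.03 qend [ 0.39  0.63  1.59  0.08  1.08 -1.21]
```

Emit:
play_rows --series '[{"gripper": 0.38,"x": 0,"y": 0,"z": 0,"wx": 0,"wy": 0,"wz": 0},{"gripper": 0.42,"x": 0,"y": 0,"z": 0,"wx": 0,"wy": 0,"wz": 0},{"gripper": 0.5,"x": 0,"y": 0,"z": 0,"wx": 0,"wy": 0,"wz": 0},{"gripper": 0.5,"x": 0,"y": 0,"z": 0,"wx": 0,"wy": 0,"wz": 0},{"gripper": 0.5,"x": 0,"y": 0,"z": 0.2,"wx": 0,"wy": 0,"wz": 0},{"gripper": 0.5,"x": 0,"y": 0,"z": 0.4,"wx": 0,"wy": 0,"wz": 0},{"gripper": 0.5,"x": 0,"y": 0,"z": 0.6,"wx": 0,"wy": 0,"wz": 0},{"gripper": 0.5,"x": 0,"y": 0,"z": 0.6,"wx": 0,"wy": 0,"wz": 0}]'

```text
time: 57.55
ee_pos: [585.9, 265.9, 338.2]
orientation: [-1.108, 1.34, 1.326]
ft_force: [0.7, 0.4, 0.6]
finger_gap: 0.499
```

```bash
python3 -c "
from plan import *
st()
d=snap('scene','s20')
a=d['image'][100:300,340:540,::-1]
cv2.imwrite('pics/c20.png',cv2.resize(a,None,fx=3,fy=3,interpolation=cv2.INTER_CUBIC))
plan((638.7,-70.4,165),2,75,off=180,N=10)"; python3 seat.py s20
```

```text
t 57.55 q [0.392, 0.507, 1.441, 0.073, 1.353, -1.185] p [585.9, 265.9, 338.2] gp [556.3, 266.8, 168.7] gap 0.499 F [0.7, 0.4, 0.6] rv [-1.108, 1.34, 1.326]
[[-0.172, -0.985, 0.015], [0.006, 0.015, 1.0], [-0.985, 0.172, 0.003]]
t 57.6 rows 10 per row xyz [0.0067, -0.4513, -0.0112] w [-0.0003, -0.0269, 0.003] | mm [5.0, -338.5, -8.4] deg [-0.3, -24.2, 2.7] bad 0 vmax 0.9 qend [-0.15  0.35  1.71  0.07  0.83 -1.8 ]
s20 -62 860 x [-79.4, 61.3] [(-45, np.float64(22.8), [-81.4, -45.2], np.float64(-57.3)), (-22, np.float64(17.4), [-75.6, -48.5], np.float64(-62.2)), (0, np.float64(16.6), [-75.5, -48.0], np.float64(-62.6)), (20, np.float64(17.0), [-75.3, -49.4], np.float64(-63.3)), (38, np.float64(16.9), [-75.3, -48.9], np.float64(-60.7))]
s20 0 none 0
s20 62 none 31
```

View pics/c20.png

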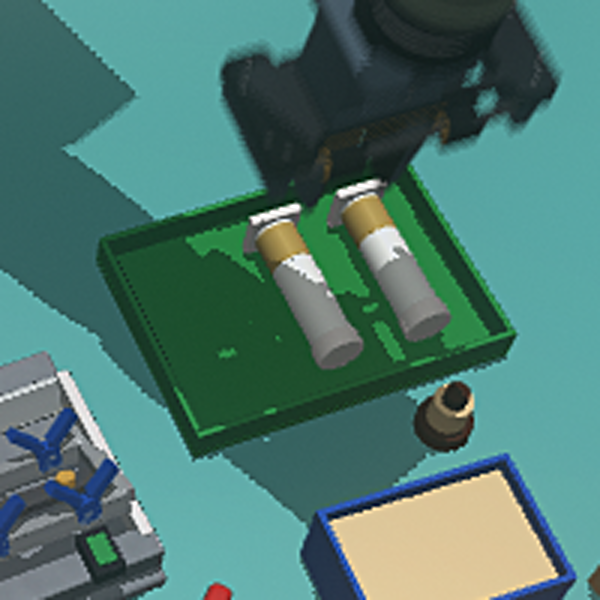

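Two are in the tray, well apart. Now the last one, from the right groove.

Emit:
play_rows --series '[{"gripper": 0.52,"x": 0.007,"y": -0.451,"z": 0.05,"wx": 0,"wy": -0.0269,"wz": 0.003},{"gripper": 0.52,"x": 0.007,"y": -0.451,"z": 0.05,"wx": 0,"wy": -0.0269,"wz": 0.003},{"gripper": 0.52,"x": 0.007,"y": -0.451,"z": 0,"wx": 0,"wy": -0.0269,"wz": 0.003},{"gripper": 0.52,"x": 0.007,"y": -0.451,"z": 0,"wx": 0,"wy": -0.0269,"wz": 0.003},{"gripper": 0.52,"x": 0.007,"y": -0.451,"z": 0,"wx": 0,"wy": -0.0269,"wz": 0.003},{"gripper": 0.52,"x": 0.007,"y": -0.451,"z": 0,"wx": 0,"wy": -0.0269,"wz": 0.003},{"gripper": 0.52,"x": 0.007,"y": -0.451,"z": 0,"wx": 0,"wy": -0.0269,"wz": 0.003},{"gripper": 0.52,"x": 0.007,"y": -0.451,"z": 0,"wx": 0,"wy": -0.0269,"wz": 0.003},{"gripper": 0.52,"x": 0.007,"y": -0.451,"z": -0.1,"wx": 0,"wy": -0.0269,"wz": 0.003},{"gripper": 0.52,"x": 0.007,"y": -0.451,"z": -0.11,"wx": 0,"wy": -0.0269,"wz": 0.003}]'

```text
time: 58.6
ee_pos: [591.3, -73.6, 329.1]
orientation: [-1.341, 1.002, 1.045]
ft_force: [-0.1, -0.1, -0.6]
finger_gap: 0.518
```

Emit:
play_rows --series '[{"gripper": 0.52,"x": 0,"y": 0,"z": 0,"wx": 0,"wy": 0,"wz": 0},{"gripper": 0.52,"x": 0,"y": 0,"z": 0,"wx": 0,"wy": 0,"wz": 0},{"gripper": 0.52,"x": 0,"y": 0,"z": 0,"wx": 0,"wy": 0,"wz": 0}]'

```text
time: 58.9
ee_pos: [591.5, -71.5, 328.5]
orientation: [-1.339, 1.004, 1.048]
ft_force: [-0.2, -0.2, -0.2]
finger_gap: 0.524
```

```bash
python3 -c "
from plan import *
st()
plan((638.7,-70.4,69),2,75,off=180)"
```

```text
t 58.9 q [-0.151, 0.36, 1.72, 0.062, 0.816, -1.792] p [591.5, -71.5, 328.5] gp [634.1, -70.1, 161.9] gap 0.524 F [-0.2, -0.2, -0.2] rv [-1.339, 1.004, 1.048]
[[0.248, -0.968, -0.034], [0.008, -0.033, 0.999], [-0.969, -0.248, -0.0]]
t 58.9 rows 2 per row xyz [0.004, -0.0035, -0.5711] w [0.0003, -0.0037, 0.0004] | mm [0.6, -0.5, -85.7] deg [0.0, -0.7, 0.1] bad 0 vmax 1.06 qend [-0.15  0.45  1.82  0.08  0.61 -1.82]
```

Emit:
play_rows --series '[{"gripper": 0.52,"x": 0.008,"y": -0.006,"z": -0.3,"wx": 0,"wy": -0.007,"wz": 0},{"gripper": 0.52,"x": 0,"y": 0,"z": -0.35,"wx": 0,"wy": 0,"wz": 0},{"gripper": 0.52,"x": 0,"y": 0,"z": -0.3,"wx": 0,"wy": 0,"wz": 0},{"gripper": 0.52,"x": 0,"y": 0,"z": -0.19,"wx": 0,"wy": 0,"wz": 0},{"gripper": 0.52,"x": 0,"y": 0,"z": 0,"wx": 0,"wy": 0,"wz": 0},{"gripper": 0.52,"x": 0,"y": 0,"z": 0,"wx": 0,"wy": 0,"wz": 0},{"gripper": 0.52,"x": 0,"y": 0,"z": 0,"wx": 0,"wy": 0,"wz": 0}]'

```text
time: 59.6
ee_pos: [592.7, -72.2, 243.6]
orientation: [-1.345, 0.995, 1.038]
ft_force: [-0.2, -0.0, 0.9]
finger_gap: 0.519
```

```bash
python3 -c "
from plan import *
st()
plan((638.7,-70.4,69),2,75,off=180)"
```

```text
t 59.6 q [-0.152, 0.452, 1.824, 0.082, 0.609, -1.818] p [592.7, -72.2, 243.6] gp [637.4, -70.9, 77.5] gap 0.519 F [-0.2, -0.0, 0.9] rv [-1.345, 0.995, 1.038]
[[0.26, -0.965, -0.034], [0.007, -0.033, 0.999], [-0.966, -0.26, -0.001]]
t 59.6 rows 1 per row xyz [-0.0069, 0.0025, -0.0097] w [0.0009, 0.0008, 0.0007] | mm [-0.5, 0.2, -0.7] deg [0.1, 0.1, 0.1] bad 0 vmax 0.04 qend [-0.15  0.45  1.82  0.08  0.61 -1.82]
```

Emit:
play_rows --series '[{"gripper": 0,"x": 0,"y": 0,"z": 0,"wx": 0,"wy": 0,"wz": 0},{"gripper": 0,"x": 0,"y": 0,"z": 0,"wx": 0,"wy": 0,"wz": 0},{"gripper": 0,"x": 0,"y": 0,"z": 0,"wx": 0,"wy": 0,"wz": 0},{"gripper": 0,"x": 0,"y": 0,"z": 0,"wx": 0,"wy": 0,"wz": 0},{"gripper": 0,"x": 0,"y": 0,"z": 0.2,"wx": 0,"wy": 0,"wz": 0},{"gripper": 0,"x": 0,"y": 0,"z": 0.3,"wx": 0,"wy": 0,"wz": 0},{"gripper": 0,"x": 0,"y": 0,"z": 0.4,"wx": 0,"wy": 0,"wz": 0},{"gripper": 0,"x": 0,"y": 0,"z": 0.4,"wx": 0,"wy": 0,"wz": 0}]'

```text
time: 60.4
ee_pos: [591.7, -72.8, 340.1]
orientation: [-1.342, 0.998, 1.041]
ft_force: [1.2, -0.2, -0.6]
finger_gap: 0.324
```

```bash
python3 -c "
from plan import *
st()
plan((555,205,120),-.8,100,off=180,N=10)"
```

```text
t 60.4 q [-0.153, 0.349, 1.706, 0.063, 0.833, -1.793] p [591.7, -72.8, 340.1] gp [635.7, -71.5, 173.8] gap 0.324 F [1.2, -0.2, -0.6] rv [-1.342, 0.998, 1.041]
[[0.256, -0.966, -0.033], [0.008, -0.032, 0.999], [-0.967, -0.256, -0.001]]
t 60.4 rows 10 per row xyz [-0.0073, 0.3699, -0.0571] w [-0.0002, 0.0276, -0.0029] | mm [-5.5, 277.4, -42.8] deg [-0.2, 24.8, -2.6] bad 0 vmax 0.73 qend [ 0.3   0.51  1.55  0.06  1.25 -1.27]
```

Emit:
play_rows --series '[{"gripper": 0,"x": -0.007,"y": 0.37,"z": 0,"wx": 0,"wy": 0.0276,"wz": -0.003},{"gripper": 0,"x": -0.007,"y": 0.37,"z": 0,"wx": 0,"wy": 0.0276,"wz": -0.003},{"gripper": 0,"x": -0.007,"y": 0.37,"z": 0,"wx": 0,"wy": 0.0276,"wz": -0.003},{"gripper": 0,"x": -0.007,"y": 0.37,"z": 0,"wx": 0,"wy": 0.0276,"wz": -0.003},{"gripper": 0,"x": -0.007,"y": 0.37,"z": 0,"wx": 0,"wy": 0.0276,"wz": -0.003},{"gripper": 0,"x": -0.007,"y": 0.37,"z": -0.1,"wx": 0,"wy": 0.0276,"wz": -0.003},{"gripper": 0,"x": -0.007,"y": 0.37,"z": -0.1,"wx": 0,"wy": 0.0276,"wz": -0.003},{"gripper": 0,"x": -0.007,"y": 0.37,"z": -0.1,"wx": 0,"wy": 0.0276,"wz": -0.003},{"gripper": 0,"x": -0.007,"y": 0.37,"z": -0.1,"wx": 0,"wy": 0.0276,"wz": -0.003},{"gripper": 0,"x": -0.007,"y": 0.37,"z": -0.17,"wx": 0,"wy": 0.0276,"wz": -0.003}]'

```text
time: 61.4
ee_pos: [586.9, 205.8, 297.0]
orientation: [-1.108, 1.34, 1.326]
ft_force: [0.1, -0.5, -1.2]
finger_gap: 0.323
```

Emit:
play_rows --series '[{"gripper": 0,"x": 0,"y": 0,"z": 0,"wx": 0,"wy": 0,"wz": 0},{"gripper": 0,"x": 0,"y": 0,"z": 0,"wx": 0,"wy": 0,"wz": 0},{"gripper": 0,"x": 0,"y": 0,"z": 0,"wx": 0,"wy": 0,"wz": 0}]'

```text
time: 61.7
ee_pos: [586.9, 204.0, 297.2]
orientation: [-1.108, 1.339, 1.325]
ft_force: [-0.2, 0.2, 0.2]
finger_gap: 0.32
```

```bash
python3 -c "
from plan import *
st()
plan((555,205,25),-.8,100,off=180)
d=snap('scene','s21')
a=d['image'][100:300,340:540,::-1]
cv2.imwrite('pics/c21.png',cv2.resize(a,None,fx=3,fy=3,interpolation=cv2.INTER_CUBIC))"
```

```text
t 61.7 q [0.303, 0.508, 1.55, 0.059, 1.247, -1.276] p [586.9, 204.0, 297.2] gp [557.4, 204.9, 127.8] gap 0.32 F [-0.2, 0.2, 0.2] rv [-1.108, 1.339, 1.325]
[[-0.171, -0.985, 0.016], [0.005, 0.015, 1.0], [-0.985, 0.171, 0.002]]
t 61.7 rows 3 per row xyz [-0.0028, 0.0024, -0.422] w [-0.0005, 0.0005, 0.0004] | mm [-0.6, 0.5, -95.0] deg [-0.1, 0.1, 0.1] bad 0 vmax 0.67 qend [ 0.3   0.6   1.65  0.06  1.06 -1.29]
```

View pics/c21.png

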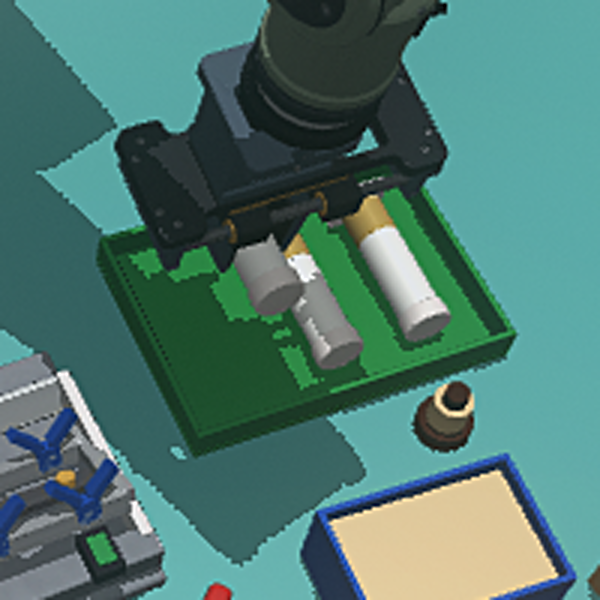

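Emit:
play_rows --series '[{"gripper": 0,"x": -0.009,"y": 0,"z": -0.3,"wx": 0,"wy": 0,"wz": 0},{"gripper": 0,"x": 0,"y": 0,"z": -0.35,"wx": 0,"wy": 0,"wz": 0},{"gripper": 0,"x": 0,"y": 0,"z": -0.25,"wx": 0,"wy": 0,"wz": 0},{"gripper": 0,"x": 0,"y": 0,"z": -0.15,"wx": 0,"wy": 0,"wz": 0},{"gripper": 0,"x": 0,"y": 0,"z": -0.1,"wx": 0,"wy": 0,"wz": 0},{"gripper": 0,"x": 0,"y": 0,"z": -0.05,"wx": 0,"wy": 0,"wz": 0},{"gripper": 0,"x": 0,"y": 0,"z": -0.03,"wx": 0,"wy": 0,"wz": 0},{"gripper": 0,"x": 0,"y": 0,"z": 0,"wx": 0,"wy": 0,"wz": 0},{"gripper": 0,"x": 0,"y": 0,"z": 0,"wx": 0,"wy": 0,"wz": 0}]'

```text
time: 62.65
ee_pos: [586.3, 204.7, 205.7]
orientation: [-1.109, 1.338, 1.325]
ft_force: [-0.5, -1.6, 1.8]
finger_gap: 0.325
```

Emit:
play_rows --series '[{"gripper": 0,"x": 0,"y": 0,"z": -0.02,"wx": 0,"wy": 0,"wz": 0},{"gripper": 0,"x": 0,"y": 0,"z": -0.015,"wx": 0,"wy": 0,"wz": 0},{"gripper": 0,"x": 0,"y": 0,"z": 0,"wx": 0,"wy": 0,"wz": 0},{"gripper": 0,"x": 0,"y": 0,"z": 0,"wx": 0,"wy": 0,"wz": 0}]'

```text
time: 63.05
ee_pos: [586.7, 204.9, 203.6]
orientation: [-1.11, 1.337, 1.324]
ft_force: [1.2, -0.3, 6.7]
finger_gap: 0.325
```

```bash
python3 -c "
from plan import *
st()
plan((555,205,24),-.8,100,off=180)"
```

```text
t 63.05 q [0.304, 0.603, 1.647, 0.065, 1.054, -1.289] p [586.7, 204.9, 203.6] gp [557.6, 205.9, 34.1] gap 0.325 F [1.2, -0.3, 6.7] rv [-1.11, 1.337, 1.324]
[[-0.169, -0.985, 0.015], [0.006, 0.014, 1.0], [-0.986, 0.169, 0.003]]
t 63.05 rows 1 per row xyz [-0.0064, -0.0039, -0.0317] w [-0.0021, 0.0028, 0.0006] | mm [-0.5, -0.3, -2.4] deg [-0.2, 0.3, 0.1] bad 0 vmax 0.07 qend [ 0.3   0.61  1.65  0.06  1.06 -1.29]
```

Emit:
play_rows --series '[{"gripper": 0.38,"x": 0,"y": 0,"z": 0,"wx": 0,"wy": 0,"wz": 0},{"gripper": 0.42,"x": 0,"y": 0,"z": 0,"wx": 0,"wy": 0,"wz": 0},{"gripper": 0.5,"x": 0,"y": 0,"z": 0,"wx": 0,"wy": 0,"wz": 0},{"gripper": 0.5,"x": 0,"y": 0,"z": 0,"wx": 0,"wy": 0,"wz": 0},{"gripper": 0.5,"x": 0,"y": 0,"z": 0.2,"wx": 0,"wy": 0,"wz": 0},{"gripper": 0.5,"x": 0,"y": 0,"z": 0.4,"wx": 0,"wy": 0,"wz": 0},{"gripper": 0.5,"x": 0,"y": 0,"z": 0.6,"wx": 0,"wy": 0,"wz": 0},{"gripper": 0.5,"x": -0.3,"y": 0,"z": 0.5,"wx": 0,"wy": 0,"wz": 0},{"gripper": 0.5,"x": -0.5,"y": -0.2,"z": 0.2,"wx": 0,"wy": 0,"wz": 0},{"gripper": 0.5,"x": -0.5,"y": -0.2,"z": 0.2,"wx": 0,"wy": 0,"wz": 0}]'

```text
time: 64.05
ee_pos: [487.6, 174.6, 361.9]
orientation: [-1.109, 1.336, 1.325]
ft_force: [-1.0, -0.7, -0.4]
finger_gap: 0.5
```

Emit:
play_rows --series '[{"gripper": 0.5,"x": -0.5,"y": -0.4,"z": 0.2,"wx": 0,"wy": 0,"wz": 0},{"gripper": 0.5,"x": -0.3,"y": -0.5,"z": 0,"wx": 0,"wy": 0,"wz": 0},{"gripper": 0.5,"x": 0,"y": -0.5,"z": 0,"wx": 0,"wy": 0,"wz": 0},{"gripper": 0.5,"x": 0,"y": 0,"z": 0,"wx": 0,"wy": 0,"wz": 0},{"gripper": 0.5,"x": 0,"y": 0,"z": 0,"wx": 0,"wy": 0,"wz": 0},{"gripper": 0.5,"x": 0,"y": 0,"z": 0,"wx": 0,"wy": 0,"wz": 0}]'

```text
time: 64.65
ee_pos: [429.1, 70.5, 375.0]
orientation: [-1.108, 1.338, 1.326]
ft_force: [0.2, 0.8, 0.6]
finger_gap: 0.498
```

```bash
python3 -c "
from plan import *
st()
d=snap('scene','s22'); e=snap('top','t22')
from lying import lying
for b in((465,645,295,372),(465,645,235,298),(465,645,170,238)): lying('s22',b,zlo=13,zhi=50)
"
```

```text
t 64.65 q [0.127, 0.163, 1.865, 0.029, 1.284, -1.439] p [429.1, 70.5, 375.0] gp [399.6, 71.5, 205.6] gap 0.498 F [0.2, 0.8, 0.6] rv [-1.108, 1.338, 1.326]
[[-0.171, -0.985, 0.015], [0.006, 0.014, 1.0], [-0.985, 0.171, 0.003]]
[449, 159, 41, 54, 879] [557.3 329.9  33.8] min [497. 316.  13.] max [615. 353.  49.] ((555.9375, 334.7021179199219), (37.005462646484375, 117.5740966796875), 89.82986450195312)
-60 114 zmax 48.9 ntop -0.3 n -14.0 23.0 [147. 150. 147.]
-50 67 zmax 46.3 ntop 5.5 n -12.0 20.0 [140. 127.  87.]
-40 61 zmax 42.1 ntop 4.4 n -11.0 18.0 [143. 128.  77.]
-30 65 zmax 42.3 ntop 3.3 n -11.0 17.0 [141. 128.  83.]
-20 64 zmax 42.6 ntop 5.2 n -11.0 18.0 [182. 189. 186.]
-10 67 zmax 43.1 ntop 5.5 n -12.0 16.0 [180. 185. 182.]
0 61 zmax 41.0 ntop 1.2 n -10.0 16.0 [181. 187. 184.]
10 68 zmax 42.0 ntop 4.5 n -11.0 16.0 [185. 191. 188.]
20 68 zmax 41.6 ntop 1.9 n -12.0 17.0 [179. 185. 182.]
30 65 zmax 40.7 ntop 1.6 n -11.0 17.0 [186. 191. 189.]
40 71 zmax 43.7 ntop 3.3 n -12.0 17.0 [175. 176. 172.]
50 107 zmax 41.6 ntop 1.6 n -13.0 21.0 [122. 124. 121.]
u [ 1.    -0.009] c [557.3 3
[... 1134 characters left out ...]
46.]
-50 52 zmax 47.1 ntop 3.3 n -13.0 25.0 [179. 182. 178.]
-40 112 zmax 49.1 ntop 4.1 n -14.0 24.0 [134. 131. 113.]
-30 61 zmax 41.2 ntop 1.8 n -9.0 19.0 [144. 128.  76.]
-20 63 zmax 42.3 ntop 3.8 n -10.0 19.0 [141. 125.  74.]
-10 65 zmax 43.4 ntop 2.7 n -10.0 19.0 [178. 180. 166.]
0 66 zmax 40.5 ntop 2.8 n -12.0 17.0 [185. 191. 188.]
10 62 zmax 41.4 ntop 3.4 n -11.0 16.0 [189. 194. 191.]
20 65 zmax 42.0 ntop 0.7 n -12.0 18.0 [186. 191. 188.]
30 68 zmax 41.4 ntop 0.6 n -13.0 17.0 [186. 192. 189.]
40 73 zmax 41.1 ntop 3.1 n -13.0 16.0 [184. 190. 187.]
50 65 zmax 41.6 ntop 1.4 n -15.0 16.0 [182. 184. 181.]
60 136 zmax 43.7 ntop -0.7 n -15.0 19.0 [133. 135. 131.]
u [1.   0.02] c [542.  207.4]
```

View pics/s22.png

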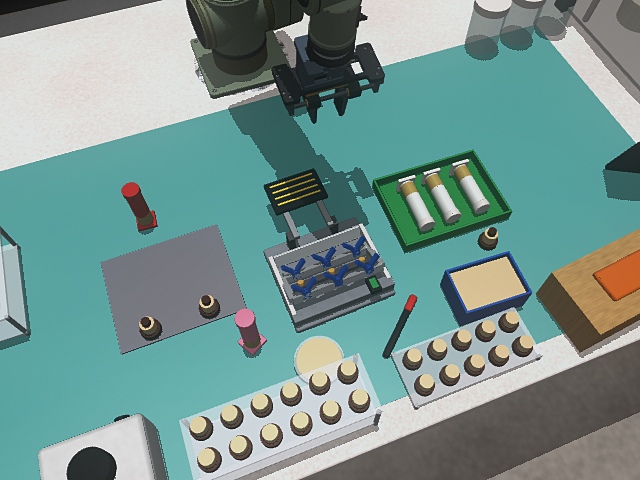

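View pics/t22.png

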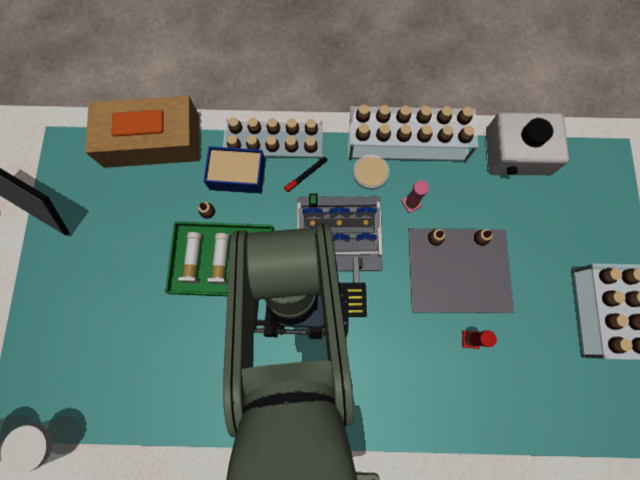

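All three tubes lie in the tray. I'll do one quick circle-fit check of their axis heights before handing in.

```bash
python3 -c "
from h import *
from scipy.optimize import least_squares
for f in('s22',):
  d=np.load(f'pics/{f}.npz'); P=pts(d)
  fl=P[(abs(P[...,0]-555)<60)&(abs(P[...,1]-235)<8)&(P[...,2]<14)]; print('floor',np.median(fl[:,2]))
  for c in(334,267,206):
    for x0,x1 in((520,545),(575,597)):
      q=P[(P[...,0]>x0)&(P[...,0]<x1)&(abs(P[...,1]-c)<19)&(P[...,2]>18)]
      s=least_squares(lambda p:np.hypot(q[:,1]-p[0],q[:,2]-p[1])-15,[c,25],loss='soft_l1'); print(c,x0,s.x.round(1),np.sqrt(np.mean(s.fun**2)).round(2))
    q=P[(P[...,0]>492)&(P[...,0]<511)&(abs(P[...,1]-c)<26)&(P[...,2]>30)]; print('foot top',np.percentile(q[:,2],[80,90,97]).round(1))
"
```

```text
floor 5.306850188252952
334 520 [335.6  24. ] 1.6
334 575 [334.3  22.9] 1.73
foot top [43.5 44.8 45.9]
267 520 [269.4  24.1] 1.57
267 575 [268.4  23. ] 1.79
foot top [43.6 44.9 46.6]
206 520 [212.2  23.9] 1.57
206 575 [211.3  23. ] 1.56
foot top [43.5 44.7 46.4]
```

```bash
python3 -c "
from station import *
print(job_done())"
```

```text
the job is handed in; nothing more can be done
None
```

The job is done and handed in at about 65 s. All three white-capped tubes were coded and now lie on their sides in the green tray. The cradle was empty at the start, so there was no orange-capped tube to take out.

- **Loading:** One tube was found lying on its side on the mat after a grasp on it missed. I don't know whether it had been knocked over before I got there or by my gripper. I measured it again, picked it up from where it lay and seated it. Before the press, all three tubes lay within about 2 mm of their groove lines.
- **Press:** The treadle pad measured about 0.31 rad with a steady 24 N on it, so it was on its stop. It was held from 40.4 s to 44.4 s with every tube still seated, then came back up level.
- **Last checks:** The tube axes in the tray measure 23–24 mm high, so they lie on foot and cap, about 60 mm apart. In the last pictures the vials, dish, pen, plug box and the red and pink tubes look unmoved, and the gripper was well clear of everything.
- **Did not match at first:** The first readings taken straight after a move were off by up to about 10 mm, so I let the arm settle before each grasp. One tube touched its groove about 4 mm higher than planned, but it measured properly seated once released.

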